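Mount, clamp and load a bottle mixer platter

ROBOT

A 7-joint arm with a two-finger parallel gripper is mounted at the origin on a cart in front of the work surface, level with it; the furniture and walls round the work are solid. World frame = base frame: x ahead of the robot, y to its left, z up, the work surface at z = 0. Lengths are in m, angles in rad, forces in N, time in s.
With the tool pointing down it reaches from about 0.4 to 0.85 m from the base axis. Payload 10.4 kg.
Tool frame: the origin (TCP) lies midway between the tips of the shut fingers; the grasp point (between the pads) lies 19 mm behind it (r.tcp_to_grasp is the z of the grasp point in the tool frame, in m); z points along the fingers, x is the direction in which the jaws open and shut, and the axes are right-handed (so a half turn about z gives the same grasp; the last joint's range is limited). The gripper opens to 87 mm and grips with 3 to 60 N. Pads are 19 mm wide; open, the fingers measure 117 mm over their backs; the gripper's body (75 mm by 190 mm) begins 51 mm behind the grasp point.
Start: joints at [1.152, 0.332, -0.065, 1.46, 0.022, 1.35, -0.088], TCP at [0.241, -0.577, 0.223] pointing down, gripper open.
Joint ranges: [-2.6, 2.6], [-0.5, 2.12], [-1.47, 1.34], [0.16, 2.42], [-1.27, 4.41], [0.06, 2.06], [-2.6, 2.6]. Speed limits (rad/s): [2.22, 2.22, 2.79, 2.79, 3.14, 3.14, 3.14].

INTERFACE

Orientations are given as a unit quaternion [x, y, z, w].
In Python, from bench import r, camera, close_job gives the robot as it stands. The module is installed in compiled form; this text tells all that it offers.
- The arm moves only by the shell command python3 -m crank 'ROWS' [FORCE]. ROWS is JSON, a list of rows, each an object of numbers: "x", "y", "z": the shift along the tool's x, y, z scaled (see below); "ax", "ay", "az": the turn, a rotation vector about the tool's x, y, z scaled (see below); "claw": the closure, from -1 (fully open) to 1 (shut), so that 0 is half open. A call has exactly 5 rows; each row is the pose to reach, as a shift and turn from the pose commanded when the call began, along the tool's axes at that moment; what a row does not reach only later rows make up. The controller multiplies each number of a shift by 1 m and each number of a turn by 2 rad. A row lasts 1/12 s, in which the tool goes at most 41.7 mm and 7.16 degrees, less where a joint would pass 70% of its speed; a pose out of reach is approached as far as the arm can. A call with a number of a shift or a turn outside -1 to 1 is refused whole. A call with a gripper value outside its range is refused whole. The fingers move at their own pace and stop on an object; FORCE is the grip in N (left out, the last holds). Time passes only in rows, so rows that repeat a pose let the fingers close, or fill a call up. It gives the time, the measured TCP pose, the force and the opening at its end, in the units of the state.
- r.read_state(): the state, without advancing time (a new reading comes with each control period).
- camera(name): name is "scene" or "top"; returns a dict with "color" (480x640x3 uint8, blue, green, red), "fx", "fy", "cx", "cy" (pixels), "D" ([k1, k2, p1, p2, k3] as OpenCV has them; the pictures are not rectified), "eye" and "orientation" of the camera in the world. Camera axes: x right, y down, z forward; pixel columns grow to the right and rows downward; lengths in m; the calibration is good to about 2 mm. A picture is of the moment at which its call begins. There is no depth.
- close_job(): hands the job in, once; it reports no verdict.
The state is a dict: "time": time; "joint_positions": joint angles; "joint_vel": joint speeds; "joint_torque": joint torques, N m; "ee_pos": TCP position; "eef_rot": TCP orientation; "ft_force": force on the tool from outside, world axes, zero at the start; "torque": the same for the moment, N m; "width": finger opening in m.
Only numpy, scipy, OpenCV 4.12 (cv2) and the standard library are available. Lean on these libraries where they do the work, as an engineer would, in place of code of your own. Each camera call takes 0.05 s, during which the arm holds its last target. There are 200 camera calls.

TASK

Set up the bottle mixer: put the round platter on the mixer with its three holes over the three studs so that it lies flat, fully down on the flange, then tighten the clamp nut clockwise with the ring wrench until it reaches its stop and the clamp arm lies over the platter's edge, lifting the wrench off and reseating it between strokes because two guard walls block its swing. Stand every small sample bottle (the 75 mm high ones) upright in its own pocket of the platter and lay the wrench flat in its tray. Never touch the nut or the clamp arm with the gripper itself, and leave the other things on the bench where they are.

Things in the scene. Friction and masses are not known exactly. Their poses are not given: they have to be found in the camera images.
- mixer: Bottle mixer, a grey box 170 x 240 mm, top face at z = 45 mm, fixed to the bench. Origin on the bench under the centre of its flange; the box spans x -85..85, y -155..85 mm, z up. On top: a steel flange (120 mm across, 5 mm high) round the origin, and at x = 0, y = -106 mm an upright nut with a clamp arm
- seat (a point): Centre of the flange's top face, 50 mm above the bench, axes as the mixer's: here the centre of the platter's underside comes to lie. Three upright studs stand on the flange at 50 mm radius, at -90 (towards the nut), 30 and 150 degrees from x: 10 mm across, 16 mm high, tips tapered
- guard (a point): On the nut's axis at the mixer's top face (z = 45 mm), axes as the mixer's, fixed. Two guard walls 10 mm thick and 70 mm high (top at z = 115 mm) run radially from 48 to 84 mm from here, their mid-planes 57 degrees either side of -y. So the wrench's handle, when on the nut, points to -y and swings freely only 42 degrees either side of it; beyond the walls it is over the open bench
- clamp (a joint): Angle of the nut with its clamp arm (rad), growing clockwise as seen from above: 0 at the slack end, 2.5 at the hard stop, where the arm points at the flange's centre, over the platter's edge. Starts somewhere in 0 to 0.5. Stiff: needs about 0.4 N m and stays where it is left
- hex_nut (a point): Steel nut with the clamp arm under it, turning together on an upright axis. Origin on the axis at the hexagon's underside, 70 mm above the bench. 30 mm across flats, flats 16 mm high, then a 4 mm tapered crown (top at z = 90 mm). Arm under it: 42 mm long from the axis along x, 18 mm wide, top at the origin's height, 8 mm thick. The flats face 0, 60, 120.. degrees from x
- platter: Round aluminium platter, 164 mm across, 8 mm thick, about 0.35 kg, flat on the bench at first. Origin at the centre of its underside, z up. A black bar handle stands in the middle along x: 44 mm long, 14 mm wide, top 48 mm above the underside. Three 14 mm through holes at 50 mm radius at 0, 120, 240 degrees from x; three bottle pockets at 60, 180, 300. Any of the three ways onto the studs is good
- pocket0 (a point): Floor centre of the pocket at 60 degrees (52 mm from the platter's centre), on the platter's top face: a black rim 46 mm across inside, 52 mm outside, 10 mm high
- pocket1 (a point): The same, pocket at 180 degrees
- pocket2 (a point): The same, pocket at 300 degrees
- wrench: Ring wrench, about 0.2 kg. Origin at the centre of the ring's underside; x towards the handle's end, z up. Ring 52 mm across, 14 mm high; hexagonal hole 32 mm across flats, flats facing 0, 60, 120.. degrees from x: it fits the nut every 60 degrees, with some 7 degrees of play either way. Fully seated, its origin is level with the nut's
- wrench_grip (a point): On the wrench, axes as its own: middle of the black grip, x = 135 mm, 11 mm above the underside. Grip 15 mm wide, 22 mm high, x = 92 to 178 mm (a 12 mm wide, 14 mm high shank joins it to the ring); balance point near x = 95 mm. Held loosely or far out it tilts in the hand: grip firmly near x = 108 mm, press lightly when seating, and ease it back about 7 degrees before lifting
- tool_tray: Open shallow tray of grey plastic fixed to the bench, 110 (x) x 250 (y) x 18 mm, walls and floor 4 mm. Origin under its centre. The wrench starts lying in it with its handle roughly along -y; it may be laid back either way round
- sample_0: Small white sample bottle with a blue cap, 40 mm across, 75 mm high (straight-sided up to about 50 mm, cap 23 mm across). Origin at the centre of its underside. May be absent
- sample_1: Small white sample bottle with a blue cap, 40 mm across, 75 mm high (straight-sided up to about 50 mm, cap 23 mm across). Origin at the centre of its underside. May be absent
- sample_2: Small white sample bottle with a blue cap, 40 mm across, 75 mm high (straight-sided up to about 50 mm, cap 23 mm across). Origin at the centre of its underside. May be absent
- bottle_wash: White bottle 54 mm across, 115 mm high with a white cap, not one of the samples: leave it. Origin under its centre
- marker_red: Marker pen 135 mm long lying on the bench: leave it
There are look-alikes about, which are no part of the job. Leave any yellow look-alike of the sample_2 alone.

How it is judged:
By the outcome, as a careful person would: the job done as asked, in the order asked, and still so for the second after the job is handed in, with the robot touching nothing.
Of sample_0, sample_1, sample_2 only 2 to 3 are there at a start; the rules pass over those that are not, and their reading is None.
At some moment in a run one of platter, wrench may be knocked a few centimetres aside while the robot is not near it.
It also fails if it takes over 200 s, if anything falls off the work surface, if the arm or the gripper's body presses on something with over 40 N, if the wrist force passes 120 N, or if a joint passes its speed limit or range.

## Working session

There is one attempt and no reset: what is moved stays moved. The work goes in short steps, Python scripts to look and compute and a shell command to move; the robot and the scene stay as the last step left them, time stands still between calls to the robot, and variables do not carry over. Pictures are saved under pics/ and viewed, about 12 in all and at most 16, crops included, and the job is handed in when it is done.

```bash
mkdir -p pics; ls
python3 - <<'E'
from bench import r,camera
import cv2
s=r.read_state();print({k:(v if not hasattr(v,'tolist') else [round(float(a),3) for a in v]) for k,v in s.items()},r.tcp_to_grasp)
for n in("scene","top"):
    c=camera(n);cv2.imwrite(f"pics/{n}0.png",c["color"]);print(n,{k:v for k,v in c.items() if k!="color"})
E
```

```text
pics
{'time': 0.0, 'joint_positions': [1.152, 0.333, -0.065, 1.461, 0.022, 1.35, -0.088], 'joint_vel': [0.001, -0.002, -0.001, 0.0, -0.0, 0.001, -0.001], 'joint_torque': [-0.001, -62.327, 0.024, -38.989, -0.061, 0.04, 0.0], 'ee_pos': [0.241, -0.576, 0.222], 'eef_rot': [0.832, -0.554, -0.001, -0.0], 'ft_force': [-0.034, 0.378, -0.285], 'torque': [0.079, -0.05, -0.04], 'width': 0.08716553908719243} -0.0187
scene {'fx': 585.9084683899998, 'fy': 585.9084683899998, 'cx': 320.64126404719116, 'cy': 239.79983489709014, 'D': array([0.05899787, 0.        , 0.        , 0.        , 0.        ]), 'eye': array([-0.20366844,  0.80508686,  1.0067897 ]), 'orientation': array([-0.35003403,  0.84125778, -0.381759  ,  0.15498901])}
top {'fx': 457.6574638492672, 'fy': 457.6574638492672, 'cx': 315.8362448084908, 'cy': 243.0275797408207, 'D': array([-0.0961899,  0.       ,  0.       ,  0.       ,  0.       ]), 'eye': array([0.43290321, 0.03156278, 1.07472312]), 'orientation': array([-0.70415706,  0.70864606, -0.03315952,  0.02973281])}
```

View pics/scene0.png

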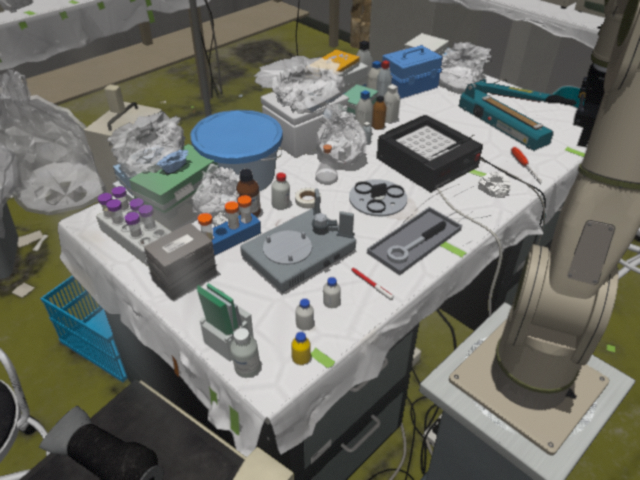

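View pics/top0.png

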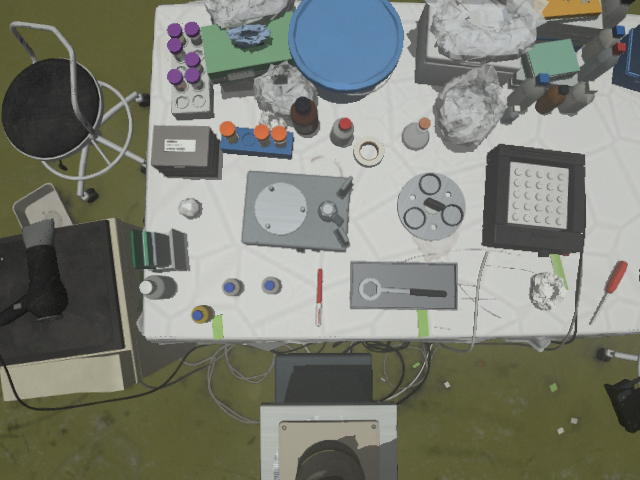

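The scene view shows the mixer at (300,245), platter (378,197), tray with wrench (415,240), and white blue-capped bottles at (305,312) and (332,290). A yellow look-alike sits at (301,347). In the top view the same things are the mixer (297,210), platter (431,206), wrench (370,288)–(445,294), bottles (232,287) and (271,285), and the yellow one (202,314). Next I'll enlarge these areas to confirm.

```bash
cat > h.py <<'E'
import numpy as np,cv2
from scipy.spatial.transform import Rotation as R
from bench import r,camera
def ray(c,px):
    K=np.array([[c['fx'],0,c['cx']],[0,c['fy'],c['cy']],[0,0,1]])
    p=cv2.undistortPoints(np.array(px,float).reshape(-1,1,2),K,c['D']).reshape(-1,2)
    d=R.from_quat(c['orientation']).apply(np.c_[p,np.ones(len(p))])
    return d/np.linalg.norm(d,axis=1)[:,None]
def onz(c,px,z):
    d=ray(c,px); return c['eye']+d*((z-c['eye'][2])/d[:,2])[:,None]
def tri(a,pa,b,pb):
    d,e=ray(a,pa)[0],ray(b,pb)[0]; w=b['eye']-a['eye']
    s=np.linalg.lstsq(np.c_[d,-e],w,rcond=None)[0]
    p,q=a['eye']+s[0]*d,b['eye']+s[1]*e
    return (p+q)/2,np.linalg.norm(p-q)
def proj(c,P):
    K=np.array([[c['fx'],0,c['cx']],[0,c['fy'],c['cy']],[0,0,1]])
    Rm=R.from_quat(c['orientation']).inv()
    return cv2.projectPoints(Rm.apply(np.atleast_2d(P)-c['eye']),np.zeros(3),np.zeros(3),K,c['D'])[0].reshape(-1,2)
def blobs(c,lo,hi,roi,amin=8):
    "HSV mask blobs in roi x0,y0,x1,y1"
    x0,y0,x1,y1=roi
    m=cv2.inRange(cv2.cvtColor(c['color'],cv2.COLOR_BGR2HSV)[y0:y1,x0:x1],np.array(lo),np.array(hi))
    n,l,s,ce=cv2.connectedComponentsWithStats(m)
    return [(s[i,4],*(ce[i]+[x0,y0]).round(1),s[i,2],s[i,3]) for i in range(1,n) if s[i,4]>=amin],m
def crop(c,roi,f,name):
    x0,y0,x1,y1=roi
    cv2.imwrite('pics/'+name,cv2.resize(c['color'][y0:y1,x0:x1],None,fx=f,fy=f,interpolation=cv2.INTER_CUBIC))
def tool(dw,q=None):
    "world shift -> tool axes"
    q=q if q is not None else r.read_state()['eef_rot']
    return R.from_quat(q).inv().apply(dw)
E
python3 - <<'E'
from h import *
t=camera('top');s=camera('scene')
a=cv2.resize(t['color'][160:330,235:475],None,fx=3.3,fy=3.3,interpolation=cv2.INTER_CUBIC)
cv2.imwrite('pics/c1.png',a)
b=np.vstack([cv2.resize(s['color'][180:290,235:475],None,fx=3.3,fy=3.3,interpolation=cv2.INTER_CUBIC),])
w=np.hstack([cv2.resize(t['color'][260:335,180:300],(396,247)),cv2.resize(s['color'][265:370,270:370],(396,247))])
cv2.imwrite('pics/c2.png',np.vstack([b,w[:,:792]]))
for n,c in(('t',t),('s',s)):
    print(n,blobs(c,(105,90,60),(130,255,255),(0,0,640,480),10)[0])
    print('yellow',blobs(c,(18,120,80),(32,255,255),(0,0,640,480),30)[0])
E
```

```text
t [(np.int32(8270), np.float64(345.7), np.float64(41.7), np.int32(115), np.int32(91)), (np.int32(76), np.float64(620.0), np.float64(29.9), np.int32(10), np.int32(9)), (np.int32(235), np.float64(629.2), np.float64(53.9), np.int32(19), np.int32(49)), (np.int32(82), np.float64(543.7), np.float64(77.9), np.int32(10), np.int32(9)), (np.int32(906), np.float64(255.4), np.float64(143.1), np.int32(73), np.int32(28)), (np.int32(68), np.float64(268.9), np.float64(285.0), np.int32(9), np.int32(9)), (np.int32(66), np.float64(228.3), np.float64(287.0), np.int32(10), np.int32(9)), (np.int32(67), np.float64(197.0), np.float64(315.1), np.int32(9), np.int32(9))]
yellow [(np.int32(814), np.float64(570.7), np.float64(7.6), np.int32(60), np.int32(18)), (np.int32(103), np.float64(201.8), np.float64(313.7), np.int32(16), np.int32(17))]
s [(np.int32(2059), np.float64(414.2), np.float64(69.3), np.int32(59), np.int32(51)), (np.int32(49), np.float64(376.3), np.float64(63.8), np.int32(9), np.int32(7)), (np.int32(47), np.float64(364.9), np.float64(94.6), np.int32(7), np.int32(8)), (np.int32(3820), np.float64(236
[... 1577 characters left out ...]
at64(392.7), np.int32(13), np.int32(18)), (np.int32(188), np.float64(421.0), np.float64(410.9), np.int32(16), np.int32(25)), (np.int32(166), np.float64(407.2), np.float64(420.5), np.int32(10), np.int32(28)), (np.int32(528), np.float64(377.2), np.float64(455.6), np.int32(53), np.int32(51)), (np.int32(1068), np.float64(22.4), np.float64(455.1), np.int32(45), np.int32(40)), (np.int32(282), np.float64(416.1), np.float64(462.0), np.int32(12), np.int32(44)), (np.int32(30), np.float64(428.0), np.float64(460.6), np.int32(3), np.int32(15)), (np.int32(67), np.float64(394.2), np.float64(462.3), np.int32(10), np.int32(10)), (np.int32(54), np.float64(400.0), np.float64(476.2), np.int32(10), np.int32(8))]
```

View pics/c1.png

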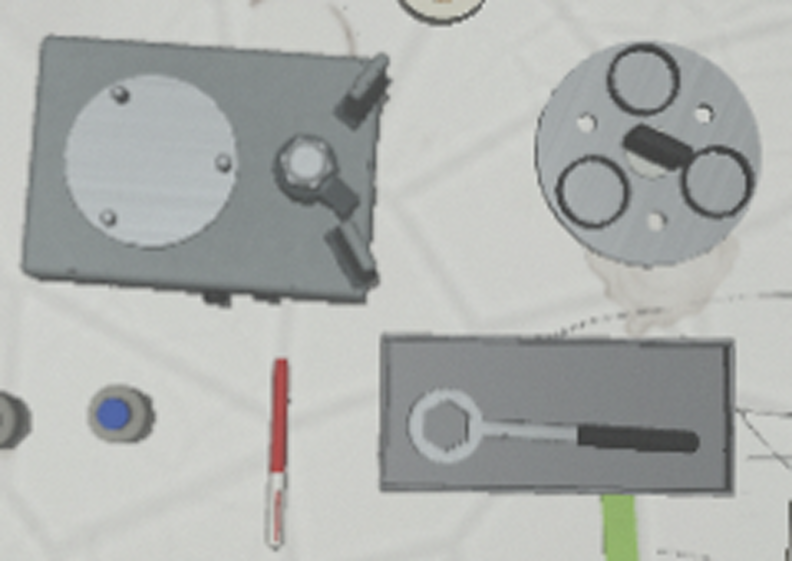

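View pics/c2.png

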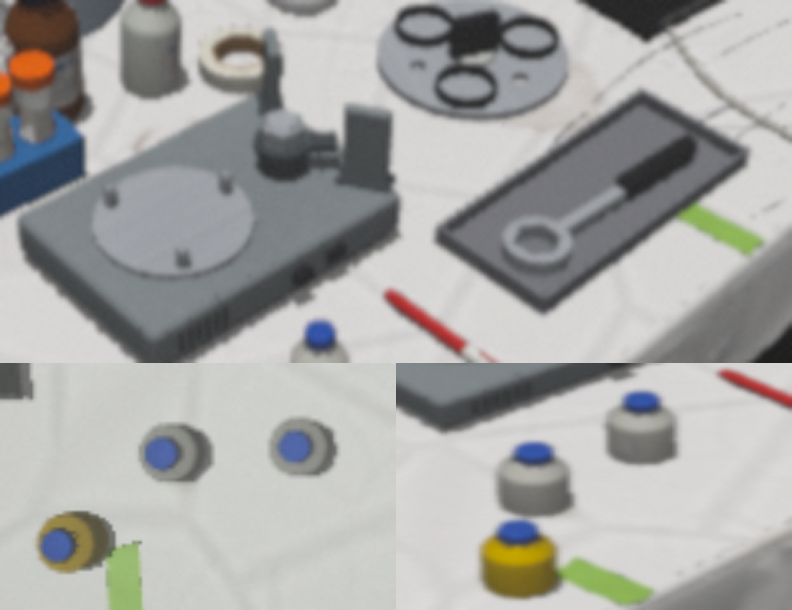

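Candidates for the samples are the two white-bodied, blue-capped bottles at top (232,287) and (271,285). Both fit the description. The one at (202,314) has a yellow body, so I leave it. The blue caps at (543,78) and (620,30) will be checked by height. The clamp arm points lower right of the nut, with the clamp near 0.1–0.2. Now I'll measure.

Run:
```python
from h import *
t=camera('top');s=camera('scene')
np.set_printoptions(precision=4,suppress=True)
for n,a,b in(('s0',(268.9,285),(331.5,281.1)),('s1',(228.3,287),(304.2,302.9)),('far',(543.7,77.9),(364.9,94.6)),('far2',(620,29.9),(376.3,63.8)),('farx',(620,29.9),(364.9,94.6))):
    print(n,tri(t,a,s,b))
def ells(c,lo,hi,roi,amin):
    x0,y0,x1,y1=roi;g=cv2.cvtColor(c['color'],cv2.COLOR_BGR2GRAY)[y0:y1,x0:x1]
    g=cv2.resize(g,None,fx=4,fy=4,interpolation=cv2.INTER_CUBIC)
    m=cv2.inRange(g,lo,hi)
    cs,hh=cv2.findContours(m,cv2.RETR_CCOMP,cv2.CHAIN_APPROX_NONE)
    for k,q in enumerate(cs):
        A=cv2.contourArea(q)/16
        if A<amin or len(q)<8: continue
        e=cv2.fitEllipse(q);M=cv2.moments(q)
        f=lambda p:((np.array(p)+.5)/4-.5+[x0,y0]).round(2)
        print('  A%.0f'%A,'hole' if hh[0][k][3]>=0 else '','ell',f(e[0]),np.round(np.array(e[1])/4,1),'ang%.0f'%e[2],'cen',f((M['m10']/M['m00'],M['m01']/M['m00'])))
print('platter dark top');ells(t,0,75,(395,168,470,245),20)
print('platter dark scene');ells(s,0,75,(345,178,412,220),15)
print('flange top');ells(t,145,255,(250,180,312,240),20)
print('flange scene');ells(s,135,255,(255,225,325,270),20)
print('wrench top dark');ells(t,0,70,(355,268,452,305),20)
print('wrench top bright');ells(t,150,255,(355,268,452,305),20)
print('wrench scene dark');ells(s,0,65,(400,215,455,250),20)
print('wrench scene bright');ells(s,135,255,(380,232,430,268),20)
print('nut top');ells(t,130,255,(315,195,342,222),5)
print('nut scene');ells(s,110,255,(305,205,345,235),5)
```

```text
s0 (array([0.4303, 0.1294, 0.069 ]), np.float64(0.001451763209561832))
s1 (array([0.4261, 0.2186, 0.0689]), np.float64(0.001981839382077411))
far (array([ 0.8824, -0.4833,  0.1348]), np.float64(0.0008240951092409865))
far2 (array([ 1.022 , -0.6997,  0.1197]), np.float64(0.0004402304452852805))
farx (array([ 1.1805, -0.8665, -0.1152]), np.float64(0.037124182005848085))
platter dark top
  A22  ell [451.74 214.92] [19.8 20.5] ang4 cen [458.71 210.86]
  A154  ell [437.41 209.3 ] [12.9 32.1] ang135 cen [434.75 205.13]
platter dark scene
  A20  ell [347.62 217.92] [3.3 8.6] ang96 cen [347.86 217.93]
  A26  ell [375.72 206.25] [10.8 16.9] ang95 cen [375.66 210.35]
  A28  ell [376.01 205.28] [10.9 16.2] ang97 cen [376.16 201.25]
  A261  ell [378.82 189.55] [12.5 49.9] ang96 cen [378.89 189.84]
flange top
  A21  ell [253.92 235.22] [4.4 9.5] ang172 cen [253.88 235.82]
  A2178  ell [280.13 208.02] [52.2 53.1] ang72 cen [280.13 208.01]
  A22 hole ell [271.3  188.59] [5.3 5.9] ang119 cen [271.37 188.65]
flange scene
  A1238  ell [286.8 246.2] [33.1 48. ] ang88 cen [286.81 246.24]
  A28 hole ell 
[... 369 characters left out ...]
rk
  A169  ell [433.51 230.58] [ 7.8 31. ] ang57 cen [433.97 230.27]
wrench scene bright
  A22  ell [382.18 265.51] [4.5 8.9] ang115 cen [382.27 265.54]
  A143  ell [423.09 262.47] [11.5 22.6] ang62 cen [422.77 262.57]
  A294  ell [402.46 248.94] [15.3 38. ] ang64 cen [400.99 249.7 ]
  A97 hole ell [397.32 251.82] [ 8.9 14. ] ang97 cen [397.34 251.83]
  A50  ell [383.46 234.44] [ 6.7 13.6] ang66 cen [383.68 234.37]
nut top
  A142  ell [327.28 208.7 ] [13.6 14. ] ang59 cen [327.27 208.68]
  A285  ell [327.29 208.89] [27.7 31.5] ang171 cen [326.81 203.59]
nut scene
  A26  ell [331.83 232.89] [ 3.5 11.6] ang85 cen [331.94 232.9 ]
  A616  ell [322.3  217.38] [28.7 43.2] ang65 cen [322.52 215.47]
```

```bash
cat > ells.py <<'E'
from h import *
def ells(c,lo,hi,roi,amin,f=4):
    x0,y0,x1,y1=roi;g=cv2.cvtColor(c['color'],cv2.COLOR_BGR2GRAY)[y0:y1,x0:x1]
    g=cv2.resize(g,None,fx=f,fy=f,interpolation=cv2.INTER_CUBIC)
    cs,hh=cv2.findContours(cv2.inRange(g,lo,hi),cv2.RETR_CCOMP,cv2.CHAIN_APPROX_NONE)
    out=[]
    for k,q in enumerate(cs):
        A=cv2.contourArea(q)/f/f
        if A<amin or len(q)<8: continue
        e=cv2.fitEllipse(q); u=lambda p:((np.array(p)+.5)/f-.5+[x0,y0]).round(2)
        out.append((round(A),bool(hh[0][k][3]>=0),u(e[0]),np.round(np.array(e[1])/f,1)))
    return out
E
python3 - <<'E'
from ells import *
t=camera('top');s=camera('scene')
np.set_printoptions(precision=4,suppress=True)
for n,a,b in(('flange',(280.13,208.02),(286.8,246.2)),('ring hole',(370.15,288.51),(397.32,251.82)),('grip',(427.7,292.72),(433.6,230.5))):
    print(n,tri(t,a,s,b))
print('nut@90',onz(t,[(327.28,208.7)],.09),'flange@50',onz(t,[(280.13,208.02)],.05),'ring@18',onz(t,[(370.15,288.51)],.018),'grip@26',onz(t,[(427.7,292.72)],.026))
for th in(90,110): 
  for c,roi in((t,(395,168,470,245)),(s,(345,176,412,220))):
    print(th);[print('  ',e) for e in ells(c,0,th,roi,25)]
hole=[(271.3,188.6)]
g=cv2.cvtColor(t['color'],cv2.COLOR_BGR2GRAY)
for x,y in((271.5,188.7),(302.5,209),(267.7,225.8)):
    x0,y0=int(x)-5,int(y)-5
    w=np.clip(150-g[y0:y0+11,x0:x0+11].astype(float),0,None);Y,X=np.mgrid[y0:y0+11,x0:x0+11]
    p=((w*X).sum()/w.sum(),(w*Y).sum()/w.sum());print('stud',np.round(p,2),onz(t,[p],.06))
# platter outline: saturation/gray
print('outline');[print('  ',e) for e in ells(t,0,190,(390,165,472,247),800)];[print('  ',e) for e in ells(s,0,195,(340,172,416,224),500)]
print(g[206,390:400],g[206,462:472],g[190,395:470:5])
E
```

```text
flange (array([0.6043, 0.1064, 0.0484]), np.float64(0.0010195526348249604))
ring hole (array([ 0.4209, -0.0986,  0.0175]), np.float64(0.000703963395696119))
grip (array([ 0.4096, -0.2335,  0.0136]), np.float64(0.0010709971332779852))
nut@90 [[0.5956 0.0011 0.09  ]] flange@50 [[0.6044 0.1067 0.05  ]] ring@18 [[ 0.4212 -0.0983  0.018 ]] grip@26 [[ 0.4103 -0.23    0.026 ]]
90
   (27, False, array([414.11, 218.03]), array([19.6, 20.8]))
   (230, False, array([446.55, 211.84]), array([18.7, 41.5]))
   (351, False, array([429.53, 183.77]), array([21. , 21.3]))
   (281, True, array([429.41, 183.96]), array([18. , 19.9]))
90
   (29, False, array([347.93, 217.41]), array([4.5, 9.2]))
   (40, False, array([375.68, 207.14]), array([ 9.7, 16.6]))
   (553, False, array([378.56, 191.85]), array([20.9, 46.3]))
   (95, True, array([394.71, 190.98]), array([ 7.8, 15.6]))
   (94, True, array([363.15, 187.43]), array([ 7.8, 15.5]))
110
   (375, False, array([414.28, 217.7 ]), array([21.8, 22. ]))
   (280, True, array([414.26, 217.77]), array([18.3, 19.5]))
   (550, False, array([446.46, 211.72]), array
[... 222 characters left out ...]
ay([348.22, 217.  ]), array([5.5, 9.8]))
   (770, False, array([378.29, 194.66]), array([31.3, 45.2]))
   (93, True, array([375.71, 205.81]), array([ 7.6, 15.7]))
   (80, True, array([394.67, 190.93]), array([ 7. , 14.6]))
   (80, True, array([363.17, 187.44]), array([ 7.1, 14.5]))
stud [270.93 187.93] [[0.6487 0.1268 0.06  ]]
stud [304.07 210.04] [[0.5978 0.0522 0.06  ]]
stud [267.11 227.18] [[0.5596 0.135  0.06  ]]
outline
   (3874, False, array([431.19, 207.87]), array([68.8, 73.8]))
   (1848, False, array([377.97, 197.81]), array([38.6, 61.1]))
[206 205 205 206 203 205 205 110 167 170] [153 154 154 171 202 200 199 199 199 196] [205 199 166 167 162 145 159 162 162 160 154 158 159 167 201]
```

```bash
cat > go.py <<'E'
import sys
from h import *
def plan(x,y,z,az,st=None):
    "TCP target, azimuth(deg) of tool x (mod 180, nearest), tool down -> numbers for a row"
    st=st or r.read_state(); q=R.from_quat(st['eef_rot']); M=q.as_matrix()
    cur=np.degrees(np.arctan2(M[1,0],M[0,0])); d=(az-cur+90)%180-90
    ang=np.radians(cur+d); c,s=np.cos(ang),np.sin(ang)
    T=R.from_matrix(np.array([[c,s,0],[s,-c,0],[0,0,-1.]]))
    sh=q.inv().apply(np.array([x,y,z])-st['ee_pos']); rv=(q.inv()*T).as_rotvec()/2
    print('pos',np.round(st['ee_pos'],4),'az %.1f->%.1f'%(cur,cur+d),'F',np.round(st['ft_force'],1),'w %.4f t %.1f j7 %.2f'%(st['width'],st['time'],st['joint_positions'][6]))
    print('shift',np.round(sh,4),'turn',np.round(rv,4),'calls>=',np.ceil(max(np.linalg.norm(sh)/.2085,np.linalg.norm(rv)*2/.6248)))
if __name__=='__main__': plan(*map(float,sys.argv[1:5]))
E
python3 - <<'E'
from ells import *
t=camera('top');s=camera('scene')
np.set_printoptions(precision=4,suppress=True)
T=[(414.26,217.75),(451.56,214.81),(429.47,183.9)];S=[(375.7,206),(394.7,190.95),(363.16,187.44)]
P=np.array([tri(t,a,s,b)[0] for a,b in zip(T,S)]);print(P,[tri(t,a,s,b)[1] for a,b in zip(T,S)])
Q=onz(t,T,.016);print(Q,[np.linalg.norm(Q[i]-Q[j]) for i,j in((0,1),(1,2),(0,2))])
C=Q.mean(0);print('C',C,P.mean(0))
for i,o in((1,180),(0,60),(2,300)):
    d=Q[i]-C;print(np.hypot(*d[:2]),(np.degrees(np.arctan2(d[1],d[0]))-o)%360)
E
python3 go.py .55 -.23 .2 0
```

```text
[[ 0.5858 -0.2067  0.0114]
 [ 0.5923 -0.2959  0.0128]
 [ 0.6669 -0.2455  0.0122]] [np.float64(0.0010081940843132064), np.float64(0.0010252768591158899), np.float64(0.0009091221277848276)]
[[ 0.5855 -0.2053  0.016 ]
 [ 0.5922 -0.2946  0.016 ]
 [ 0.6664 -0.2442  0.016 ]] [np.float64(0.08953449175677891), np.float64(0.08970044974874176), np.float64(0.08976237656040799)]
C [ 0.6147 -0.2481  0.016 ] [ 0.615  -0.2494  0.0121]
0.051712783238845136 64.22551450585331
0.051748589067945605 64.37086135238869
0.051844301784449084 64.26394369227398
pos [ 0.241  -0.5767  0.2225] az -67.3->0.0 F [-0.  -0.1 -1.1] w 0.0872 t 0.5 j7 -0.09
shift [-0.2007 -0.4188  0.0225] turn [-0.      0.     -0.5875] calls>= 3.0
```

```bash
python3 go.py .6148 -.2485 .16 -25.7
```

```text
pos [ 0.241  -0.5767  0.2225] az -67.3->-25.7 F [-0.  -0.1 -1.1] w 0.0872 t 0.5 j7 -0.09
shift [-0.1586 -0.4715  0.0625] turn [-0.      0.     -0.3632] calls>= 3.0
```

```bash
R='' ; 
python3 -m crank '[{"x":-0.02,"y":-0.04,"claw":-1},{"x":-0.03,"y":-0.08,"claw":-1},{"x":-0.04,"y":-0.12,"claw":-1},{"x":-0.05,"y":-0.155,"claw":-1},{"x":-0.055,"y":-0.16,"claw":-1}]' 30
python3 -m crank '[{"x":-0.02,"y":-0.04,"claw":-1},{"x":-0.03,"y":-0.08,"claw":-1},{"x":-0.04,"y":-0.12,"claw":-1},{"x":-0.05,"y":-0.155,"claw":-1},{"x":-0.055,"y":-0.16,"claw":-1}]'
python3 -m crank '[{"x":-0.02,"y":-0.04,"az":-0.06,"claw":-1},{"x":-0.03,"y":-0.08,"z":0.01,"az":-0.12,"claw":-1},{"x":-0.04,"y":-0.12,"z":0.03,"az":-0.18,"claw":-1},{"x":-0.05,"y":-0.15,"z":0.05,"az":-0.24,"claw":-1},{"x":-0.05,"y":-0.15,"z":0.06,"az":-0.3,"claw":-1}]'
python3 go.py .6148 -.2485 .022 -25.7
python3 - <<'E'
from ells import *
t=camera('top')
for e in ells(t,0,110,(385,155,485,260),200): print(e)
E
```

```text
pos [ 0.241  -0.5767  0.2225] az -67.3->-25.7 F [-0.  -0.1 -1.1] w 0.0872 t 0.5 j7 -0.09
shift [-0.1586 -0.4715  0.2005] turn [-0.      0.     -0.3632] calls>= 3.0
(375, False, array([414.27, 217.7 ]), array([21.7, 22. ]))
(279, True, array([414.26, 217.78]), array([18.3, 19.5]))
(549, False, array([446.47, 211.76]), array([19.9, 43.5]))
(266, True, array([451.56, 214.81]), array([17.8, 19.1]))
(371, False, array([429.53, 183.77]), array([21.6, 21.9]))
(262, True, array([429.45, 183.94]), array([17.4, 19.2]))schema error: expected keys x, y, z, ax, ay, az, claw
schema error: expected keys x, y, z, ax, ay, az, claw
schema error: expected keys x, y, z, ax, ay, az, claw
```

```bash
python3 -m crank '[{"x":-0.01,"y":-0.03,"z":0,"ax":0,"ay":0,"az":0,"claw":-1},{"x":-0.02,"y":-0.07,"z":0,"ax":0,"ay":0,"az":0,"claw":-1},{"x":-0.03,"y":-0.11,"z":0,"ax":0,"ay":0,"az":0,"claw":-1},{"x":-0.045,"y":-0.15,"z":0,"ax":0,"ay":0,"az":0,"claw":-1},{"x":-0.055,"y":-0.16,"z":0,"ax":0,"ay":0,"az":0,"claw":-1}]' 30
python3 -m crank '[{"x":-0.01,"y":-0.04,"z":0,"ax":0,"ay":0,"az":0,"claw":-1},{"x":-0.02,"y":-0.08,"z":0,"ax":0,"ay":0,"az":0,"claw":-1},{"x":-0.03,"y":-0.12,"z":0,"ax":0,"ay":0,"az":0,"claw":-1},{"x":-0.045,"y":-0.155,"z":0,"ax":0,"ay":0,"az":0,"claw":-1},{"x":-0.055,"y":-0.16,"z":0,"ax":0,"ay":0,"az":0,"claw":-1}]'
python3 -m crank '[{"x":-0.01,"y":-0.04,"z":0.01,"ax":0,"ay":0,"az":-0.06,"claw":-1},{"x":-0.02,"y":-0.08,"z":0.02,"ax":0,"ay":0,"az":-0.12,"claw":-1},{"x":-0.03,"y":-0.12,"z":0.04,"ax":0,"ay":0,"az":-0.18,"claw":-1},{"x":-0.04,"y":-0.15,"z":0.05,"ax":0,"ay":0,"az":-0.24,"claw":-1},{"x":-0.05,"y":-0.15,"z":0.06,"ax":0,"ay":0,"az":-0.3,"claw":-1}]'
python3 go.py .6148 -.2485 .022 -25.7
```

```text
time: 0.97
ee_pos: [0.3736, -0.459, 0.2226]
eef_rot: [0.835, -0.551, 0.001, -0.002]
ft_force: [0.8, 0.2, 0.4]
width: 0.0871
time: 1.38
ee_pos: [0.4992, -0.3454, 0.2223]
eef_rot: [0.835, -0.551, 0.0, -0.002]
ft_force: [-0.1, 1.5, -0.5]
width: 0.0868
time: 1.8
ee_pos: [0.6172, -0.2412, 0.1605]
eef_rot: [0.961, -0.277, -0.0, -0.002]
ft_force: [0.5, 0.2, -0.3]
width: 0.0869
pos [ 0.6172 -0.2412  0.1605] az -32.2->-25.7 F [ 0.5  0.2 -0.3] w 0.0869 t 1.8 j7 -0.38
shift [0.0021 0.008  0.1384] turn [-0.0021  0.0006 -0.0567] calls>= 1.0
```

```bash
python3 -m crank '[{"x":0.002,"y":0.008,"z":0.03,"ax":-0.002,"ay":0,"az":-0.057,"claw":-1},{"x":0.002,"y":0.008,"z":0.06,"ax":-0.002,"ay":0,"az":-0.057,"claw":-1},{"x":0.002,"y":0.008,"z":0.09,"ax":-0.002,"ay":0,"az":-0.057,"claw":-1},{"x":0.002,"y":0.008,"z":0.09,"ax":-0.002,"ay":0,"az":-0.057,"claw":-1},{"x":0.002,"y":0.008,"z":0.09,"ax":-0.002,"ay":0,"az":-0.057,"claw":-1}]'
python3 go.py .6148 -.2485 .022 -25.7
python3 - <<'E'
from h import *
t=camera('top');s=camera('scene')
im=np.hstack([cv2.resize(t['color'][160:260,380:480],(400,400)),cv2.resize(s['color'][130:230,325:425],(400,400))]);cv2.imwrite('pics/g1.png',im)
E
```

```text
time: 2.22
ee_pos: [0.6092, -0.2555, 0.0717]
eef_rot: [0.974, -0.229, -0.002, 0.002]
ft_force: [0.6, 0.9, 0.9]
width: 0.0869
pos [ 0.6092 -0.2555  0.0717] az -26.4->-25.7 F [0.6 0.9 0.9] w 0.0869 t 2.2 j7 -0.28
shift [ 0.002  -0.009   0.0497] turn [ 0.0021  0.0016 -0.0063] calls>= 1.0
```

View pics/g1.png

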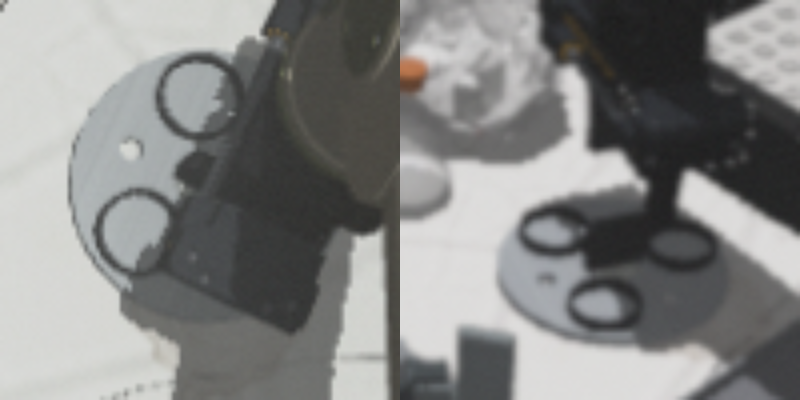

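The picture shows the open fingers above the bar, left crop (200,170), and slightly off along it. I'll correct 9 mm along y, then go down and grip.

```bash
python3 -m crank '[{"x":0.002,"y":-0.009,"z":0,"ax":0.002,"ay":0.0016,"az":-0.006,"claw":-1},{"x":0.002,"y":-0.009,"z":0.015,"ax":0.002,"ay":0.0016,"az":-0.006,"claw":-1},{"x":0.002,"y":-0.009,"z":0.03,"ax":0.002,"ay":0.0016,"az":-0.006,"claw":-1},{"x":0.002,"y":-0.009,"z":0.049,"ax":0.002,"ay":0.0016,"az":-0.006,"claw":-1},{"x":0.002,"y":-0.009,"z":0.049,"ax":0.002,"ay":0.0016,"az":-0.006,"claw":-1}]'
python3 go.py .6148 -.2485 .022 -25.7
python3 -m crank '[{"x":0,"y":0,"z":0,"ax":0,"ay":0,"az":0,"claw":0},{"x":0,"y":0,"z":0,"ax":0,"ay":0,"az":0,"claw":1},{"x":0,"y":0,"z":0,"ax":0,"ay":0,"az":0,"claw":1},{"x":0,"y":0,"z":0,"ax":0,"ay":0,"az":0,"claw":1},{"x":0,"y":0,"z":0,"ax":0,"ay":0,"az":0,"claw":1}]' 40
python3 -m crank '[{"x":0,"y":0,"z":0,"ax":0,"ay":0,"az":0,"claw":1},{"x":0,"y":0,"z":0,"ax":0,"ay":0,"az":0,"claw":1},{"x":0,"y":0,"z":0,"ax":0,"ay":0,"az":0,"claw":1},{"x":0,"y":0,"z":0,"ax":0,"ay":0,"az":0,"claw":1},{"x":0,"y":0,"z":0,"ax":0,"ay":0,"az":0,"claw":1}]' 40
python3 go.py .6148 -.2485 .022 -25.7
```

```text
time: 2.73
ee_pos: [0.6153, -0.2477, 0.0218]
eef_rot: [0.975, -0.222, 0.0, 0.0]
ft_force: [-0.4, 0.3, -1.6]
width: 0.0873
pos [ 0.6153 -0.2477  0.0218] az -25.7->-25.7 F [-0.4  0.3 -1.6] w 0.0873 t 2.7 j7 -0.30
shift [-0.0001  0.001  -0.0002] turn [-0.     -0.0004  0.0003] calls>= 1.0
time: 3.15
ee_pos: [0.6165, -0.2488, 0.0246]
eef_rot: [0.975, -0.223, 0.002, 0.0]
ft_force: [0.0, -0.7, 0.6]
width: 0.0616
time: 3.57
ee_pos: [0.616, -0.2487, 0.0235]
eef_rot: [0.975, -0.223, 0.001, 0.0]
ft_force: [0.1, 0.1, 0.1]
width: 0.0285
pos [ 0.616  -0.2487  0.0235] az -25.7->-25.7 F [0.1 0.1 0.1] w 0.0285 t 3.6 j7 -0.30
shift [-0.0011  0.0004  0.0015] turn [ 0.     -0.0015 -0.0002] calls>= 1.0
```

```bash
python3 -m crank '[{"x":0,"y":0,"z":0,"ax":0,"ay":0,"az":0,"claw":1},{"x":0,"y":0,"z":0,"ax":0,"ay":0,"az":0,"claw":1},{"x":0,"y":0,"z":0,"ax":0,"ay":0,"az":0,"claw":1},{"x":0,"y":0,"z":0,"ax":0,"ay":0,"az":0,"claw":1},{"x":0,"y":0,"z":0,"ax":0,"ay":0,"az":0,"claw":1}]' 45
python3 go.py .6148 -.2485 .022 -25.7
python3 -m crank '[{"x":0,"y":0,"z":-0.01,"ax":0,"ay":0,"az":0,"claw":1},{"x":0,"y":0,"z":-0.04,"ax":0,"ay":0,"az":0,"claw":1},{"x":0,"y":0,"z":-0.08,"ax":0,"ay":0,"az":0,"claw":1},{"x":0,"y":0,"z":-0.12,"ax":0,"ay":0,"az":0,"claw":1},{"x":0,"y":0,"z":-0.15,"ax":0,"ay":0,"az":0,"claw":1}]' 45
python3 -m crank '[{"x":0,"y":0,"z":0,"ax":0,"ay":0,"az":0,"claw":1},{"x":0,"y":0,"z":0,"ax":0,"ay":0,"az":0,"claw":1},{"x":0,"y":0,"z":0,"ax":0,"ay":0,"az":0,"claw":1},{"x":0,"y":0,"z":0,"ax":0,"ay":0,"az":0,"claw":1},{"x":0,"y":0,"z":0,"ax":0,"ay":0,"az":0,"claw":1}]' 45
python3 go.py .6052 .1066 .17 -64.7
```

```text
time: 3.98
ee_pos: [0.6157, -0.2485, 0.0235]
eef_rot: [0.975, -0.223, 0.001, 0.0]
ft_force: [-2.3, 0.5, 2.0]
width: 0.0135
pos [ 0.6157 -0.2485  0.0235] az -25.7->-25.7 F [-2.3  0.5  2. ] w 0.0135 t 4.0 j7 -0.30
shift [-0.0008  0.0004  0.0015] turn [ 0.0001 -0.0012 -0.0002] calls>= 1.0
time: 4.4
ee_pos: [0.6162, -0.2486, 0.1775]
eef_rot: [0.975, -0.223, 0.003, 0.0]
ft_force: [0.9, -0.4, -3.3]
width: 0.0137
time: 4.82
ee_pos: [0.6147, -0.2482, 0.1715]
eef_rot: [0.975, -0.223, -0.0, 0.0]
ft_force: [0.1, 0.4, -4.3]
width: 0.0136
pos [ 0.6147 -0.2482  0.1715] az -25.7->-64.7 F [ 0.1  0.4 -4.3] w 0.0136 t 4.8 j7 -0.26
shift [-0.1625 -0.3156  0.0014] turn [1.000e-04 1.000e-04 3.401e-01] calls>= 2.0
```

```bash
python3 -m crank '[{"x":-0.01,"y":-0.02,"z":0,"ax":0,"ay":0,"az":0,"claw":1},{"x":-0.025,"y":-0.05,"z":0,"ax":0,"ay":0,"az":0,"claw":1},{"x":-0.04,"y":-0.08,"z":0,"ax":0,"ay":0,"az":0,"claw":1},{"x":-0.055,"y":-0.11,"z":0,"ax":0,"ay":0,"az":0,"claw":1},{"x":-0.07,"y":-0.14,"z":0,"ax":0,"ay":0,"az":0,"claw":1}]' 45
python3 -m crank '[{"x":-0.015,"y":-0.03,"z":0,"ax":0,"ay":0,"az":0.06,"claw":1},{"x":-0.03,"y":-0.06,"z":0,"ax":0,"ay":0,"az":0.12,"claw":1},{"x":-0.05,"y":-0.09,"z":0,"ax":0,"ay":0,"az":0.18,"claw":1},{"x":-0.07,"y":-0.13,"z":0,"ax":0,"ay":0,"az":0.24,"claw":1},{"x":-0.083,"y":-0.156,"z":0,"ax":0,"ay":0,"az":0.29,"claw":1}]' 45
python3 -m crank '[{"x":0,"y":0,"z":0,"ax":0,"ay":0,"az":0.05,"claw":1},{"x":0,"y":0,"z":0,"ax":0,"ay":0,"az":0.05,"claw":1},{"x":0,"y":0,"z":0,"ax":0,"ay":0,"az":0.05,"claw":1},{"x":0,"y":0,"z":0,"ax":0,"ay":0,"az":0.05,"claw":1},{"x":0,"y":0,"z":0,"ax":0,"ay":0,"az":0.05,"claw":1}]' 45
python3 go.py .6052 .1066 .1 -64.7
```

```text
time: 5.23
ee_pos: [0.6125, -0.0904, 0.1722]
eef_rot: [0.975, -0.223, 0.001, 0.0]
ft_force: [1.3, 0.8, -4.1]
width: 0.0135
time: 5.65
ee_pos: [0.6052, 0.0875, 0.1721]
eef_rot: [0.869, -0.494, 0.001, 0.0]
ft_force: [-0.1, 1.1, -5.0]
width: 0.014
time: 6.07
ee_pos: [0.6063, 0.0829, 0.1726]
eef_rot: [0.845, -0.535, 0.001, 0.0]
ft_force: [0.2, 0.3, -4.1]
width: 0.0136
pos [0.6063 0.0829 0.1726] az -64.7->-64.7 F [ 0.2  0.3 -4.1] w 0.0136 t 6.1 j7 -1.46
shift [-0.022  -0.009   0.0726] turn [-0.0005 -0.0013  0.0001] calls>= 1.0
```

```bash
python3 -m crank '[{"x":-0.022,"y":-0.009,"z":0,"ax":0,"ay":-0.001,"az":0,"claw":1},{"x":-0.022,"y":-0.009,"z":0.02,"ax":0,"ay":-0.001,"az":0,"claw":1},{"x":-0.022,"y":-0.009,"z":0.05,"ax":0,"ay":-0.001,"az":0,"claw":1},{"x":-0.022,"y":-0.009,"z":0.072,"ax":0,"ay":-0.001,"az":0,"claw":1},{"x":-0.022,"y":-0.009,"z":0.072,"ax":0,"ay":-0.001,"az":0,"claw":1}]' 45
python3 -m crank '[{"x":0,"y":0,"z":0,"ax":0,"ay":0,"az":0,"claw":1},{"x":0,"y":0,"z":0,"ax":0,"ay":0,"az":0,"claw":1},{"x":0,"y":0,"z":0,"ax":0,"ay":0,"az":0,"claw":1},{"x":0,"y":0,"z":0,"ax":0,"ay":0,"az":0,"claw":1},{"x":0,"y":0,"z":0,"ax":0,"ay":0,"az":0,"claw":1}]' 45
python3 go.py .6052 .1066 .1 -64.7
python3 - <<'E'
from ells import *
np.set_printoptions(precision=4,suppress=True)
t=camera('top');s=camera('scene')
cv2.imwrite('pics/p1.png',np.hstack([cv2.resize(t['color'][155:265,230:330],(400,440)),cv2.resize(s['color'][180:280,235:335],(400,440))]))
for c in(t,s):
  print([e for e in ells(c,0,100,(230,150,345,275),60)])
E
```

```text
time: 6.48
ee_pos: [0.6024, 0.1062, 0.096]
eef_rot: [0.845, -0.535, -0.002, 0.002]
ft_force: [-1.1, -0.4, -4.3]
width: 0.0136
time: 6.9
ee_pos: [0.6058, 0.1083, 0.1023]
eef_rot: [0.845, -0.535, 0.001, -0.001]
ft_force: [0.0, 0.7, -5.2]
width: 0.0135
pos [0.6058 0.1083 0.1023] az -64.7->-64.7 F [ 0.   0.7 -5.2] w 0.0135 t 6.9 j7 -1.53
shift [0.0013 0.0013 0.0023] turn [-0.0018 -0.0005  0.0001] calls>= 1.0
[(88, False, array([339.25, 236.97]), array([ 5.7, 21.7])), (297, False, array([236.97, 216.98]), array([11.2, 43.2])), (1042, False, array([325.19, 208.63]), array([ 18.3, 120.8]))]
[(8838, False, array([283.78, 215.98]), array([ 94.8, 138.2])), (165, True, array([299.83, 251.67]), array([10.2, 21.9])), (95, True, array([265.13, 242.25]), array([ 9.9, 13.4])), (113, True, array([261.84, 196.36]), array([ 7.8, 18.8]))]
```

View pics/p1.png

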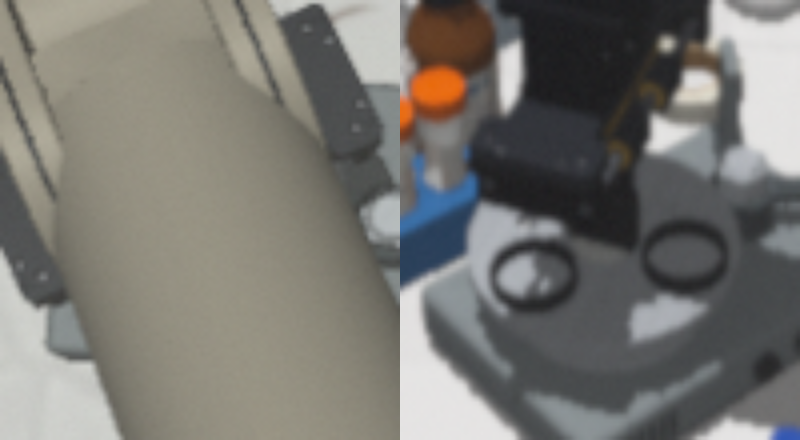

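```bash
python3 - <<'E'
from ells import *
np.set_printoptions(precision=4,suppress=True)
s=camera('scene')
C=np.array([.6052,.1083,.0788+.013]);
for a in(85,205,325): print(a,proj(s,C+.052*np.array([np.cos(np.radians(a)),np.sin(np.radians(a)),0])))
print(onz(s,[(268.5,242.5),(306.25,238.2)],.0918),)
E
python3 go.py .6050 .1066 .085 -64.7
```

```text
85 [[267.5769 242.042 ]]
205 [[305.4463 237.8563]]
325 [[282.4594 219.282 ]]
[[0.607  0.1596 0.0918]
 [0.5558 0.0858 0.0918]]
pos [0.6054 0.1083 0.1015] az -64.7->-64.7 F [ 0.2  0.1 -4.4] w 0.0137 t 7.0 j7 -1.53
shift [0.0014 0.0011 0.0165] turn [-0.0012 -0.0003  0.0001] calls>= 1.0
```

```bash
python3 -m crank '[{"x":0.0015,"y":0,"z":0,"ax":-0.001,"ay":0,"az":0,"claw":1},{"x":0.0015,"y":0,"z":0.006,"ax":-0.001,"ay":0,"az":0,"claw":1},{"x":0.0015,"y":0,"z":0.012,"ax":-0.001,"ay":0,"az":0,"claw":1},{"x":0.0015,"y":0,"z":0.017,"ax":-0.001,"ay":0,"az":0,"claw":1},{"x":0.0015,"y":0,"z":0.017,"ax":-0.001,"ay":0,"az":0,"claw":1}]' 45
python3 -m crank '[{"x":0,"y":0,"z":0.002,"ax":0,"ay":0,"az":0,"claw":1},{"x":0,"y":0,"z":0.003,"ax":0,"ay":0,"az":0,"claw":1},{"x":0,"y":0,"z":0.004,"ax":0,"ay":0,"az":0,"claw":1},{"x":0,"y":0,"z":0.004,"ax":0,"ay":0,"az":0,"claw":1},{"x":0,"y":0,"z":0.004,"ax":0,"ay":0,"az":0,"claw":1}]' 45
python3 go.py .606 .1068 .0735 -64.7
```

```text
time: 7.47
ee_pos: [0.6048, 0.1067, 0.0822]
eef_rot: [0.845, -0.535, -0.001, 0.001]
ft_force: [0.5, -0.4, -4.1]
width: 0.0134
time: 7.88
ee_pos: [0.6055, 0.107, 0.0799]
eef_rot: [0.845, -0.535, -0.0, 0.0]
ft_force: [-1.8, 0.9, -5.5]
width: 0.0141
pos [0.6055 0.107  0.0799] az -64.7->-64.7 F [-1.8  0.9 -5.5] w 0.0141 t 7.9 j7 -1.53
shift [ 0.0004 -0.0003  0.0064] turn [ 0.0003 -0.      0.0002] calls>= 1.0
```

Underside is at about 56 mm, already below the stud tips, with no contact force. The holes are on the studs, so I lower it fully.

```bash
python3 -m crank '[{"x":0,"y":0,"z":0.002,"ax":0,"ay":0,"az":0,"claw":1},{"x":0,"y":0,"z":0.004,"ax":0,"ay":0,"az":0,"claw":1},{"x":0,"y":0,"z":0.006,"ax":0,"ay":0,"az":0,"claw":1},{"x":0,"y":0,"z":0.007,"ax":0,"ay":0,"az":0,"claw":1},{"x":0,"y":0,"z":0.007,"ax":0,"ay":0,"az":0,"claw":1}]' 45
python3 -m crank '[{"x":0,"y":0,"z":0.001,"ax":0,"ay":0,"az":0,"claw":1},{"x":0,"y":0,"z":0.001,"ax":0,"ay":0,"az":0,"claw":1},{"x":0,"y":0,"z":0.001,"ax":0,"ay":0,"az":0,"claw":1},{"x":0,"y":0,"z":0.001,"ax":0,"ay":0,"az":0,"claw":1},{"x":0,"y":0,"z":0.001,"ax":0,"ay":0,"az":0,"claw":1}]' 45
python3 go.py .606 .1068 .0735 -64.7
```

```text
time: 8.3
ee_pos: [0.6056, 0.107, 0.0734]
eef_rot: [0.845, -0.535, -0.0, 0.0]
ft_force: [-7.0, -0.2, 2.8]
width: 0.0135
time: 8.72
ee_pos: [0.6056, 0.107, 0.0734]
eef_rot: [0.845, -0.535, 0.0, 0.0]
ft_force: [-11.2, -2.3, 12.4]
width: 0.0138
pos [0.6056 0.107  0.0734] az -64.7->-64.7 F [-11.2  -2.3  12.4] w 0.0138 t 8.7 j7 -1.54
shift [ 0.0004 -0.0003 -0.0001] turn [ 0.0003 -0.0003  0.0002] calls>= 1.0
```

```bash
python3 -m crank '[{"x":0,"y":0,"z":0,"ax":0,"ay":0,"az":0,"claw":0},{"x":0,"y":0,"z":0,"ax":0,"ay":0,"az":0,"claw":0},{"x":0,"y":0,"z":0,"ax":0,"ay":0,"az":0,"claw":0},{"x":0,"y":0,"z":0,"ax":0,"ay":0,"az":0,"claw":0},{"x":0,"y":0,"z":0,"ax":0,"ay":0,"az":0,"claw":0}]' 45
python3 -m crank '[{"x":0,"y":0,"z":-0.02,"ax":0,"ay":0,"az":0,"claw":0},{"x":0,"y":0,"z":-0.05,"ax":0,"ay":0,"az":0,"claw":0},{"x":0,"y":0,"z":-0.09,"ax":0,"ay":0,"az":0,"claw":0},{"x":0,"y":0,"z":-0.12,"ax":0,"ay":0,"az":0,"claw":0},{"x":0,"y":0,"z":-0.12,"ax":0,"ay":0,"az":0,"claw":0}]' 45
python3 go.py .421 -.206 .16 -3
```

```text
time: 9.13
ee_pos: [0.6062, 0.1068, 0.0721]
eef_rot: [0.845, -0.535, 0.0, -0.0]
ft_force: [-0.2, -1.1, -0.2]
width: 0.0387
time: 9.55
ee_pos: [0.6089, 0.108, 0.1992]
eef_rot: [0.845, -0.535, 0.004, -0.003]
ft_force: [0.4, 1.0, 1.0]
width: 0.0434
pos [0.6089 0.108  0.1992] az -64.7->-3.0 F [0.4 1.  1. ] w 0.0434 t 9.6 j7 -1.49
shift [0.2034 0.3044 0.0369] turn [-0.0036 -0.004  -0.5383] calls>= 2.0
```

```bash
python3 -m crank '[{"x":0.02,"y":0.03,"z":0,"ax":-0.003,"ay":-0.003,"az":0,"claw":0.3},{"x":0.04,"y":0.06,"z":0,"ax":-0.003,"ay":-0.003,"az":0,"claw":0.3},{"x":0.06,"y":0.09,"z":0,"ax":-0.003,"ay":-0.003,"az":0,"claw":0.3},{"x":0.08,"y":0.12,"z":0,"ax":-0.003,"ay":-0.003,"az":0,"claw":0.3},{"x":0.1,"y":0.15,"z":0,"ax":-0.003,"ay":-0.003,"az":0,"claw":0.3}]' 40
python3 -m crank '[{"x":0.02,"y":0.03,"z":0.01,"ax":0,"ay":0,"az":-0.06,"claw":0.3},{"x":0.04,"y":0.06,"z":0.02,"ax":0,"ay":0,"az":-0.12,"claw":0.3},{"x":0.06,"y":0.09,"z":0.03,"ax":0,"ay":0,"az":-0.18,"claw":0.3},{"x":0.08,"y":0.12,"z":0.04,"ax":0,"ay":0,"az":-0.24,"claw":0.3},{"x":0.1,"y":0.15,"z":0.05,"ax":0,"ay":0,"az":-0.3,"claw":0.3}]' 40
python3 -m crank '[{"x":0,"y":0,"z":0,"ax":0,"ay":0,"az":-0.06,"claw":0.3},{"x":0,"y":0,"z":0,"ax":0,"ay":0,"az":-0.12,"claw":0.3},{"x":0,"y":0,"z":0,"ax":0,"ay":0,"az":-0.18,"claw":0.3},{"x":0,"y":0,"z":0,"ax":0,"ay":0,"az":-0.22,"claw":0.3},{"x":0,"y":0,"z":0,"ax":0,"ay":0,"az":-0.22,"claw":0.3}]' 40
python3 go.py .4121 -.2059 .007 -4.7
python3 - <<'E'
from ells import *
np.set_printoptions(precision=4,suppress=True)
t=camera('top');s=camera('scene')
print(tri(t,(370.15,288.51),s,(397.32,251.82)))
for c,roi,lo,hi in((t,(355,268,452,305),0,70),(t,(355,268,452,305),150,255),(s,(400,215,455,250),0,65),(s,(380,232,430,268),135,255)): print(ells(c,lo,hi,roi,60))
print('plat',ells(t,0,110,(230,150,330,265),150))
cv2.imwrite('pics/p2.png',np.hstack([cv2.resize(t['color'][150:320,235:475],(480,340)),cv2.resize(s['color'][180:280,240:340],(320,340))]))
E
```

```text
time: 9.97
ee_pos: [0.512, -0.049, 0.1919]
eef_rot: [0.845, -0.535, -0.004, 0.001]
ft_force: [0.2, 0.4, 0.0]
width: 0.031
time: 10.38
ee_pos: [0.4223, -0.198, 0.1439]
eef_rot: [0.96, -0.279, -0.004, 0.0]
ft_force: [0.2, -0.3, -0.1]
width: 0.0306
time: 10.8
ee_pos: [0.4234, -0.1967, 0.1441]
eef_rot: [0.998, -0.064, -0.004, -0.001]
ft_force: [-0.0, -0.4, -0.3]
width: 0.0304
pos [ 0.4234 -0.1967  0.1441] az -7.3->-4.7 F [-0.  -0.4 -0.3] w 0.0304 t 10.8 j7 0.19
shift [-0.0089  0.0107  0.1372] turn [-0.0007  0.004  -0.0229] calls>= 1.0
(array([ 0.4209, -0.0986,  0.0175]), np.float64(0.000703963395696119))
[(468, False, array([444.3 , 286.93]), array([17.7, 35.8])), (591, False, array([426.64, 288.78]), array([28. , 40.2]))]
[(494, False, array([376.73, 289.12]), array([22.1, 45. ])), (160, True, array([370.28, 288.51]), array([14.1, 14.7]))]
[(309, False, array([435.66, 231.87]), array([18.4, 29. ]))]
[(145, False, array([423.03, 262.44]), array([11.6, 22.9])), (302, False, array([401.57, 249.48]), array([15.5, 35.6])), (91, True, array([397.33, 251.74]), array([ 8.5, 13.7]))]
plat [(182, False, array([287.24, 220.03]), array([19.7, 44.9])), (401, False, array([257.02, 204.51]), array([22.4, 22.9])), (326, True, array([257.09, 204.62]), array([19.8, 21. ])), (400, False, array([293.3 , 187.27]), array([22.5, 22.7])), (317, True, array([293.35, 187.47]), array([19.7, 20.5])), (298, False, array([266.24, 153.38]), array([ 7.7, 69.8]))]
```

View pics/p2.png

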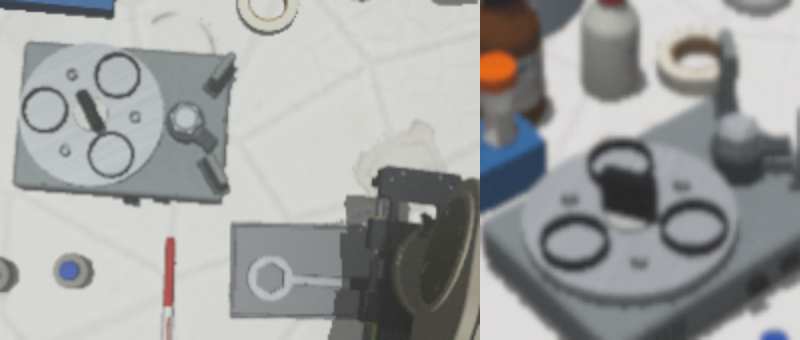

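The platter lies on the flange with a stud visible in each of the three holes (left crop (72,74), (135,117), (66,150)), and the wrench hasn't moved. Now the wrench.

```bash
python3 -m crank '[{"x":-0.009,"y":0.011,"z":0.03,"ax":0,"ay":0.004,"az":-0.023,"claw":0.3},{"x":-0.009,"y":0.011,"z":0.06,"ax":0,"ay":0.004,"az":-0.023,"claw":0.3},{"x":-0.009,"y":0.011,"z":0.09,"ax":0,"ay":0.004,"az":-0.023,"claw":0.3},{"x":-0.009,"y":0.011,"z":0.1,"ax":0,"ay":0.004,"az":-0.023,"claw":0.3},{"x":-0.009,"y":0.011,"z":0.1,"ax":0,"ay":0.004,"az":-0.023,"claw":0.3}]' 40
python3 -m crank '[{"x":0,"y":0,"z":0,"ax":0,"ay":0,"az":0,"claw":0.3},{"x":0,"y":0,"z":0,"ax":0,"ay":0,"az":0,"claw":0.3},{"x":0,"y":0,"z":0,"ax":0,"ay":0,"az":0,"claw":0.3},{"x":0,"y":0,"z":0,"ax":0,"ay":0,"az":0,"claw":0.3},{"x":0,"y":0,"z":0,"ax":0,"ay":0,"az":0,"claw":0.3}]' 40
python3 go.py .4121 -.2059 .007 -4.7
```

```text
time: 11.32
ee_pos: [0.4106, -0.2052, 0.0423]
eef_rot: [0.999, -0.044, -0.002, -0.002]
ft_force: [-1.1, 0.6, -0.0]
width: 0.0303
time: 11.73
ee_pos: [0.4128, -0.2063, 0.0452]
eef_rot: [0.999, -0.043, 0.001, -0.0]
ft_force: [0.0, 0.6, -0.7]
width: 0.0307
pos [ 0.4128 -0.2063  0.0452] az -4.9->-4.7 F [ 0.   0.6 -0.7] w 0.0307 t 11.7 j7 0.23
shift [-0.0007 -0.0003  0.0382] turn [-0.0004 -0.0007 -0.0019] calls>= 1.0
```

```bash
python3 -m crank '[{"x":0,"y":0,"z":0.015,"ax":0,"ay":-0.0007,"az":-0.002,"claw":0.3},{"x":0,"y":0,"z":0.03,"ax":0,"ay":-0.0007,"az":-0.002,"claw":0.3},{"x":0,"y":0,"z":0.037,"ax":0,"ay":-0.0007,"az":-0.002,"claw":0.3},{"x":0,"y":0,"z":0.037,"ax":0,"ay":-0.0007,"az":-0.002,"claw":0.3},{"x":0,"y":0,"z":0.037,"ax":0,"ay":-0.0007,"az":-0.002,"claw":0.3}]' 40
python3 -m crank '[{"x":0,"y":0,"z":0,"ax":0,"ay":0,"az":0,"claw":1},{"x":0,"y":0,"z":0,"ax":0,"ay":0,"az":0,"claw":1},{"x":0,"y":0,"z":0,"ax":0,"ay":0,"az":0,"claw":1},{"x":0,"y":0,"z":0,"ax":0,"ay":0,"az":0,"claw":1},{"x":0,"y":0,"z":0,"ax":0,"ay":0,"az":0,"claw":1}]' 60
python3 -m crank '[{"x":0,"y":0,"z":0,"ax":0,"ay":0,"az":0,"claw":1},{"x":0,"y":0,"z":0,"ax":0,"ay":0,"az":0,"claw":1},{"x":0,"y":0,"z":0,"ax":0,"ay":0,"az":0,"claw":1},{"x":0,"y":0,"z":0,"ax":0,"ay":0,"az":0,"claw":1},{"x":0,"y":0,"z":0,"ax":0,"ay":0,"az":0,"claw":1}]' 60
python3 go.py .4121 -.2059 .007 -4.7
python3 -m crank '[{"x":0,"y":0,"z":-0.01,"ax":0,"ay":0,"az":0,"claw":1},{"x":0,"y":0,"z":-0.04,"ax":0,"ay":0,"az":0,"claw":1},{"x":0,"y":0,"z":-0.08,"ax":0,"ay":0,"az":0,"claw":1},{"x":0,"y":0,"z":-0.1,"ax":0,"ay":0,"az":0,"claw":1},{"x":0,"y":0,"z":-0.1,"ax":0,"ay":0,"az":0,"claw":1}]' 60
python3 -m crank '[{"x":0,"y":0,"z":0,"ax":0,"ay":0,"az":0,"claw":1},{"x":0,"y":0,"z":0,"ax":0,"ay":0,"az":0,"claw":1},{"x":0,"y":0,"z":0,"ax":0,"ay":0,"az":0,"claw":1},{"x":0,"y":0,"z":0,"ax":0,"ay":0,"az":0,"claw":1},{"x":0,"y":0,"z":0,"ax":0,"ay":0,"az":0,"claw":1}]' 60
python3 - <<'E'
from ells import *
np.set_printoptions(precision=4,suppress=True)
t=camera('top');s=camera('scene')
print(r.read_state()['torque'],r.read_state()['ft_force'])
cv2.imwrite('pics/w1.png',np.hstack([cv2.resize(t['color'][195:315,300:460],(480,360)),cv2.resize(s['color'][160:280,310:420],(330,360))])[:,:800])
for c,roi in((t,(300,250,400,315)),(s,(340,190,430,268))): print(ells(c,150,255,roi,40))
g=cv2.resize(t['color'],None,fx=1,fy=1)
# nut/arm geometry in top
x=cv2.resize(t['color'][192:228,310:350],None,fx=10,fy=10,interpolation=cv2.INTER_CUBIC);cv2.imwrite('pics/nut.png',x)
E
```

```text
time: 12.15
ee_pos: [0.4122, -0.2059, 0.0075]
eef_rot: [0.999, -0.041, -0.001, -0.001]
ft_force: [0.9, -0.4, 0.6]
width: 0.0306
time: 12.57
ee_pos: [0.4123, -0.2062, 0.0078]
eef_rot: [0.999, -0.041, -0.001, -0.001]
ft_force: [-3.4, 0.2, 6.7]
width: 0.0144
time: 12.98
ee_pos: [0.4124, -0.2062, 0.0078]
eef_rot: [0.999, -0.041, -0.001, -0.001]
ft_force: [-2.6, -0.0, 5.9]
width: 0.0143
pos [ 0.4124 -0.2062  0.0078] az -4.7->-4.7 F [-2.6 -0.   5.9] w 0.0143 t 13.0 j7 0.21
shift [-0.0003 -0.0003  0.0008] turn [-0.0006  0.0006  0.0002] calls>= 1.0
time: 13.4
ee_pos: [0.415, -0.2072, 0.1124]
eef_rot: [0.999, -0.041, 0.003, 0.001]
ft_force: [0.4, -0.5, -3.0]
width: 0.0146
time: 13.82
ee_pos: [0.4118, -0.2059, 0.1064]
eef_rot: [0.999, -0.041, -0.002, -0.001]
ft_force: [-0.2, 0.5, -0.7]
width: 0.0145
[-0.1098 -0.1082  0.003 ] [-0.1133 -0.2021 -1.8422]
[(536, False, array([378.2 , 288.72]), array([24.2, 34. ])), (204, True, array([375.8 , 288.45]), array([15.7, 16.9])), (4024, False, array([350.93, 282.58]), array([ 66.6, 141.4])), (182, True, array([319.23, 288.19]), array([ 5.7, 51.3]))]
[(139, False, array([423.2 , 262.51]), array([11.4, 22.4])), (3874, False, array([375.11, 221.49]), array([75.1, 98.3])), (111, True, array([401.22, 221.29]), array([ 9.7, 15. ]))]
```

View pics/w1.png

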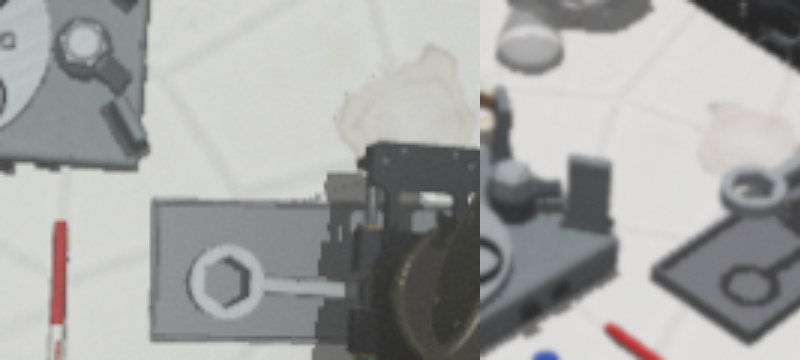

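View pics/nut.png

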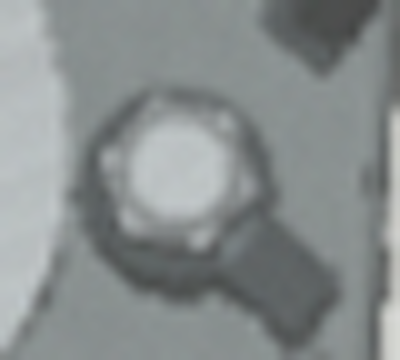

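Run:
```python
from ells import *
np.set_printoptions(precision=4,suppress=True)
t=camera('top');s=camera('scene')
P,e=tri(t,(375.8,288.45),s,(401.22,221.29));print('ring',P,e)
st=r.read_state();v=P-st['ee_pos'];print(st['ee_pos'],'rel',v,np.hypot(v[0],v[1]),np.degrees(np.arctan2(-v[1],-v[0]))%360)
N=onz(t,[(327.28,208.7)],.09)[0]
A=onz(t,[(341.2,223.3)],.07)[0]; d=A-N; print('arm',N,A,np.hypot(*d[:2]),np.degrees(np.arctan2(d[1],d[0]))%360)
E=onz(t,[(343.5,220.5),(339,226)],.07); print(E,np.linalg.norm(E[0]-E[1]))
# hex corners
for p in((322,205),(331.5,204),(332.8,212.2),(325.2,216)): pass
cs=onz(t,[(310+x/10-.5,192+y/10-.5) for x,y in((110,158),(225,118),(248,188),(200,240),(127,222))],.086)
d=cs-N;print(np.hypot(d[:,0],d[:,1]),np.degrees(np.arctan2(d[:,1],d[:,0]))%60)
```

```text
ring [ 0.4215 -0.0988  0.1159] 0.0018608411268910684
[ 0.4122 -0.2061  0.107 ] rel [0.0094 0.1073 0.0089] 0.10771500752742244 265.00426662783264
arm [0.5956 0.0011 0.09  ] [ 0.566  -0.0301  0.07  ] 0.04294499565064185 226.50532401297784
[[ 0.5723 -0.0352  0.07  ]
 [ 0.56   -0.0251  0.07  ]] 0.015868615240649905
[0.0152 0.0164 0.0157 0.0152 0.0151] [15.3342 19.9374 19.1508 18.5789 12.9971]
```

```bash
python3 go.py .6263 -.1025 .15 16.5
```

```text
pos [ 0.4122 -0.2061  0.107 ] az -4.7->16.5 F [ 1.   0.2 -2.2] w 0.0143 t 14.0 j7 0.26
shift [ 0.2049 -0.1208 -0.0432] turn [-0.0011  0.0008 -0.1848] calls>= 2.0
```

```bash
python3 -m crank '[{"x":0,"y":0,"z":-0.03,"ax":0,"ay":0,"az":0,"claw":1},{"x":0.03,"y":-0.01,"z":-0.045,"ax":0,"ay":0,"az":0,"claw":1},{"x":0.06,"y":-0.03,"z":-0.045,"ax":0,"ay":0,"az":0,"claw":1},{"x":0.09,"y":-0.05,"z":-0.045,"ax":0,"ay":0,"az":0,"claw":1},{"x":0.12,"y":-0.07,"z":-0.045,"ax":0,"ay":0,"az":0,"claw":1}]' 60
python3 -m crank '[{"x":0.03,"y":-0.02,"z":0,"ax":0,"ay":0,"az":-0.05,"claw":1},{"x":0.06,"y":-0.035,"z":0,"ax":0,"ay":0,"az":-0.1,"claw":1},{"x":0.085,"y":-0.05,"z":0,"ax":0,"ay":0,"az":-0.15,"claw":1},{"x":0.085,"y":-0.05,"z":0,"ax":0,"ay":0,"az":-0.185,"claw":1},{"x":0.085,"y":-0.05,"z":0,"ax":0,"ay":0,"az":-0.185,"claw":1}]' 60
python3 -m crank '[{"x":0,"y":0,"z":0,"ax":0,"ay":0,"az":0,"claw":1},{"x":0,"y":0,"z":0,"ax":0,"ay":0,"az":0,"claw":1},{"x":0,"y":0,"z":0,"ax":0,"ay":0,"az":0,"claw":1},{"x":0,"y":0,"z":0,"ax":0,"ay":0,"az":0,"claw":1},{"x":0,"y":0,"z":0,"ax":0,"ay":0,"az":0,"claw":1}]' 60
python3 go.py .6263 -.1025 .102 16.5
python3 - <<'E'
from h import *
t=camera('top');print(onz(t,[(343,130)],.09))
E
```

```text
time: 14.43
ee_pos: [0.5391, -0.1457, 0.1526]
eef_rot: [0.999, -0.041, -0.0, -0.001]
ft_force: [0.4, -0.1, -1.8]
width: 0.0146
time: 14.85
ee_pos: [0.6272, -0.1018, 0.1511]
eef_rot: [0.989, 0.146, -0.001, -0.002]
ft_force: [0.3, -0.5, -1.2]
width: 0.0147
time: 15.27
ee_pos: [0.6262, -0.1039, 0.1525]
eef_rot: [0.99, 0.143, -0.0, -0.001]
ft_force: [-0.5, -0.2, -1.2]
width: 0.0144
pos [ 0.6262 -0.1039  0.1525] az 16.4->16.5 F [-0.5 -0.2 -1.2] w 0.0144 t 15.3 j7 0.25
shift [ 0.0005 -0.0012  0.0505] turn [-0.0007  0.0003 -0.0005] calls>= 1.0
[[ 0.77270726 -0.03556406  0.09      ]]
```

Clear of the red-cap bottle. I lower to just above the crown and check the alignment.

```bash
python3 -m crank '[{"x":0.0005,"y":-0.001,"z":0.02,"ax":-0.0007,"ay":0,"az":0,"claw":1},{"x":0.0005,"y":-0.001,"z":0.04,"ax":-0.0007,"ay":0,"az":0,"claw":1},{"x":0.0005,"y":-0.001,"z":0.05,"ax":-0.0007,"ay":0,"az":0,"claw":1},{"x":0.0005,"y":-0.001,"z":0.05,"ax":-0.0007,"ay":0,"az":0,"claw":1},{"x":0.0005,"y":-0.001,"z":0.05,"ax":-0.0007,"ay":0,"az":0,"claw":1}]' 60
python3 -m crank '[{"x":0,"y":0,"z":0,"ax":0,"ay":0,"az":0,"claw":1},{"x":0,"y":0,"z":0,"ax":0,"ay":0,"az":0,"claw":1},{"x":0,"y":0,"z":0,"ax":0,"ay":0,"az":0,"claw":1},{"x":0,"y":0,"z":0,"ax":0,"ay":0,"az":0,"claw":1},{"x":0,"y":0,"z":0,"ax":0,"ay":0,"az":0,"claw":1}]' 60
python3 go.py .6263 -.1025 .074 16.5
python3 - <<'E'
from h import *
t=camera('top');s=camera('scene')
cv2.imwrite('pics/w2.png',np.hstack([cv2.resize(t['color'][185:235,300:350],(400,400),interpolation=2),cv2.resize(s['color'][190:240,300:350],(400,400),interpolation=2)]))
E
```

```text
time: 15.73
ee_pos: [0.6264, -0.1022, 0.1023]
eef_rot: [0.99, 0.144, -0.001, -0.0]
ft_force: [-0.5, -0.8, -1.0]
width: 0.0144
time: 16.15
ee_pos: [0.6268, -0.1022, 0.1026]
eef_rot: [0.99, 0.144, -0.0, -0.0]
ft_force: [-0.0, -0.2, -2.0]
width: 0.0147
pos [ 0.6268 -0.1022  0.1026] az 16.5->16.5 F [-0.  -0.2 -2. ] w 0.0147 t 16.1 j7 0.24
shift [-0.0005  0.0001  0.0286] turn [-0.0001  0.0002  0.0002] calls>= 1.0
```

View pics/w2.png

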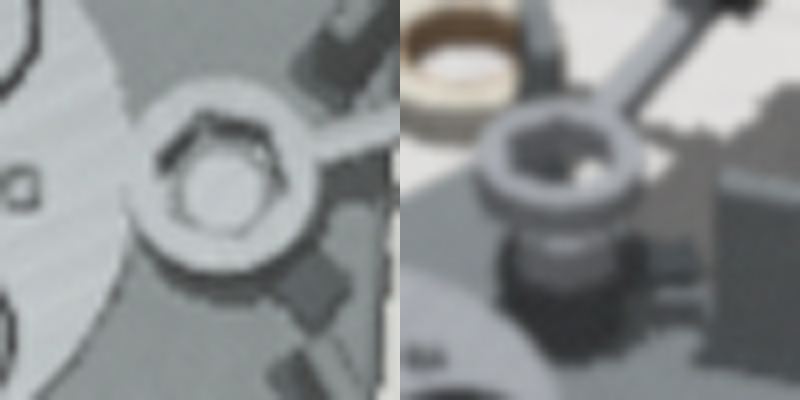

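Run:
```python
from ells import *
t=camera('top');s=camera('scene')
for z in(.09,.1,.107,.113): print(z,proj(t,[.5956,.0011,z]),proj(s,[.5956,.0011,z]))
print([e for e in ells(t,118,255,(310,188,345,224),150,8)])
print([e for e in ells(t,0,118,(310,188,345,224),20,8)])
```

```text
0.09 [[327.27995746 208.69296815]] [[319.70930249 215.49614816]]
0.1 [[327.41648324 207.93437337]] [[319.73124041 212.35078037]]
0.107 [[327.51369687 207.39420366]] [[319.74671514 210.13175415]]
0.113 [[327.59812667 206.92506098]] [[319.76005755 208.21828234]]
[(963, False, array([324.46, 204.14]), array([36. , 39.2]))]
[(170, False, array([328.53, 208.42]), array([25.7, 34. ])), (37, False, array([326.28, 203.15]), array([ 7.5, 13. ])), (71, False, array([340.79, 193.17]), array([ 8.8, 11.3]))]
```

The ring sits centred over the nut to within about 1 mm. I nudge it −1 mm in x and lower gently.

```bash
python3 -m crank '[{"x":-0.001,"y":0,"z":0.005,"ax":0,"ay":0,"az":0,"claw":1},{"x":-0.001,"y":0,"z":0.01,"ax":0,"ay":0,"az":0,"claw":1},{"x":-0.001,"y":0,"z":0.015,"ax":0,"ay":0,"az":0,"claw":1},{"x":-0.001,"y":0,"z":0.018,"ax":0,"ay":0,"az":0,"claw":1},{"x":-0.001,"y":0,"z":0.018,"ax":0,"ay":0,"az":0,"claw":1}]' 60
python3 -m crank '[{"x":0,"y":0,"z":0.003,"ax":0,"ay":0,"az":0,"claw":1},{"x":0,"y":0,"z":0.006,"ax":0,"ay":0,"az":0,"claw":1},{"x":0,"y":0,"z":0.009,"ax":0,"ay":0,"az":0,"claw":1},{"x":0,"y":0,"z":0.01,"ax":0,"ay":0,"az":0,"claw":1},{"x":0,"y":0,"z":0.01,"ax":0,"ay":0,"az":0,"claw":1}]' 60
python3 go.py .6263 -.1025 .074 16.5
```

```text
time: 16.77
ee_pos: [0.6252, -0.1028, 0.0831]
eef_rot: [0.99, 0.144, -0.001, -0.0]
ft_force: [0.4, -0.3, -1.8]
width: 0.0142
time: 17.18
ee_pos: [0.6256, -0.1026, 0.0739]
eef_rot: [0.99, 0.144, -0.001, -0.0]
ft_force: [1.2, -1.6, -1.9]
width: 0.0149
pos [ 0.6256 -0.1026  0.0739] az 16.5->16.5 F [ 1.2 -1.6 -1.9] w 0.0149 t 17.2 j7 0.23
shift [ 0.0007  0.0001 -0.0001] turn [-0.0003  0.0005  0.0001] calls>= 1.0
```

Seated: TCP z 0.0739 with no force. First clockwise stroke.

```bash
python3 -m crank '[{"x":-0.0113,"y":-0.0006,"z":0,"ax":0,"ay":0,"az":0.0524,"claw":1},{"x":-0.0225,"y":-0.0024,"z":0,"ax":0,"ay":0,"az":0.1047,"claw":1},{"x":-0.0334,"y":-0.0053,"z":0,"ax":0,"ay":0,"az":0.1571,"claw":1},{"x":-0.0439,"y":-0.0093,"z":0,"ax":0,"ay":0,"az":0.2094,"claw":1},{"x":-0.054,"y":-0.0145,"z":0,"ax":0,"ay":0,"az":0.2618,"claw":1}]' 60
python3 go.py .5956 -.1 .074 -13.5
python3 -m crank '[{"x":-0.0113,"y":-0.0006,"z":0,"ax":0,"ay":0,"az":0.0524,"claw":1},{"x":-0.0225,"y":-0.0024,"z":0,"ax":0,"ay":0,"az":0.1047,"claw":1},{"x":-0.0334,"y":-0.0053,"z":0,"ax":0,"ay":0,"az":0.1571,"claw":1},{"x":-0.0439,"y":-0.0093,"z":0,"ax":0,"ay":0,"az":0.2094,"claw":1},{"x":-0.052,"y":-0.0135,"z":0,"ax":0,"ay":0,"az":0.251,"claw":1}]' 60
python3 -m crank '[{"x":0,"y":0,"z":0,"ax":0,"ay":0,"az":0,"claw":1},{"x":0,"y":0,"z":0,"ax":0,"ay":0,"az":0,"claw":1},{"x":0,"y":0,"z":0,"ax":0,"ay":0,"az":0,"claw":1},{"x":0,"y":0,"z":0,"ax":0,"ay":0,"az":0,"claw":1},{"x":0,"y":0,"z":0,"ax":0,"ay":0,"az":0,"claw":1}]' 60
python3 - <<'E'
from go import *
th=np.radians(227.8);plan(.5956+.108*np.cos(th),.0011+.108*np.sin(th),.074,-42.2)
E
```

```text
time: 17.6
ee_pos: [0.5692, -0.1053, 0.0743]
eef_rot: [0.993, -0.12, -0.0, 0.001]
ft_force: [1.8, -3.4, -2.6]
width: 0.0144
pos [ 0.5692 -0.1053  0.0743] az -13.8->-13.5 F [ 1.8 -3.4 -2.6] w 0.0144 t 17.6 j7 -0.24
shift [ 0.0244 -0.0114  0.0003] turn [ 0.0006  0.0002 -0.0028] calls>= 1.0
time: 18.02
ee_pos: [0.5208, -0.0799, 0.0742]
eef_rot: [0.932, -0.363, -0.001, 0.001]
ft_force: [-1.7, -6.8, -1.2]
width: 0.0146
time: 18.43
ee_pos: [0.5208, -0.0799, 0.074]
eef_rot: [0.933, -0.361, -0.002, 0.001]
ft_force: [-5.2, -5.2, -0.2]
width: 0.0144
pos [ 0.5208 -0.0799  0.074 ] az -42.3->-42.2 F [-5.2 -5.2 -0.2] w 0.0144 t 18.4 j7 -0.74
shift [ 0.001  -0.0023 -0.    ] turn [ 0.0017  0.0011 -0.0009] calls>= 1.0
```

```bash
cat > wr.py <<'E'
import sys
from go import *
def w(psi,z,N=(.5954,.0009),rho=.1080):
    th=np.radians(psi);plan(N[0]+rho*np.cos(th),N[1]+rho*np.sin(th),z,psi-270)
if __name__=='__main__': w(*map(float,sys.argv[1:3]))
E
python3 wr.py 234.7 .074
```

```text
pos [ 0.5208 -0.0799  0.074 ] az -42.3->-35.3 F [-5.2 -5.2 -0.2] w 0.0144 t 18.4 j7 -0.74
shift [ 0.014  -0.0028 -0.0001] turn [ 0.0016  0.0012 -0.0611] calls>= 1.0
```

```bash
python3 -m crank '[{"x":0.007,"y":-0.001,"z":0,"ax":0,"ay":0,"az":-0.03,"claw":1},{"x":0.014,"y":-0.002,"z":0,"ax":0,"ay":0,"az":-0.061,"claw":1},{"x":0.014,"y":-0.002,"z":0,"ax":0,"ay":0,"az":-0.061,"claw":1},{"x":0.014,"y":-0.002,"z":-0.005,"ax":0,"ay":0,"az":-0.061,"claw":1},{"x":0.014,"y":-0.002,"z":-0.01,"ax":0,"ay":0,"az":-0.061,"claw":1}]' 60
python3 -m crank '[{"x":0,"y":0,"z":-0.01,"ax":0,"ay":0,"az":0,"claw":1},{"x":0,"y":0,"z":-0.022,"ax":0,"ay":0,"az":0,"claw":1},{"x":0,"y":0,"z":-0.022,"ax":0,"ay":0,"az":0,"claw":1},{"x":0,"y":0,"z":-0.022,"ax":0,"ay":0,"az":0,"claw":1},{"x":0,"y":0,"z":-0.022,"ax":0,"ay":0,"az":0,"claw":1}]' 60
python3 wr.py 264.7 .105; python3 wr.py 294.7 .105
```

```text
time: 18.85
ee_pos: [0.5321, -0.0876, 0.0833]
eef_rot: [0.953, -0.303, -0.002, 0.001]
ft_force: [-2.7, -4.6, -4.7]
width: 0.0142
time: 19.27
ee_pos: [0.5343, -0.0862, 0.1065]
eef_rot: [0.953, -0.303, -0.0, -0.0]
ft_force: [-0.8, -0.1, -1.3]
width: 0.0144
pos [ 0.5343 -0.0862  0.1065] az -35.2->-5.3 F [-0.8 -0.1 -1.3] w 0.0144 t 19.3 j7 -0.61
shift [ 0.0536 -0.0128  0.0014] turn [-2.000e-04  2.000e-04 -2.611e-01] calls>= 1.0
pos [ 0.5343 -0.0862  0.1065] az -35.2->24.7 F [-0.8 -0.1 -1.3] w 0.0144 t 19.3 j7 -0.61
shift [ 0.0932 -0.0523  0.0014] turn [-3.000e-04  2.000e-04 -5.229e-01] calls>= 2.0
```

Lifted clear of the nut. I swing back 60° in two arcs.

```bash
python3 -m crank '[{"x":0.0113,"y":-0.0006,"z":0,"ax":0,"ay":0,"az":-0.0524,"claw":1},{"x":0.0225,"y":-0.0024,"z":0,"ax":0,"ay":0,"az":-0.1047,"claw":1},{"x":0.0334,"y":-0.0053,"z":0,"ax":0,"ay":0,"az":-0.1571,"claw":1},{"x":0.0439,"y":-0.0093,"z":0,"ax":0,"ay":0,"az":-0.2094,"claw":1},{"x":0.054,"y":-0.0135,"z":0,"ax":0,"ay":0,"az":-0.2618,"claw":1}]' 60
python3 -m crank '[{"x":0.0113,"y":-0.0006,"z":0,"ax":0,"ay":0,"az":-0.0524,"claw":1},{"x":0.0225,"y":-0.0024,"z":0,"ax":0,"ay":0,"az":-0.1047,"claw":1},{"x":0.0334,"y":-0.0053,"z":0,"ax":0,"ay":0,"az":-0.1571,"claw":1},{"x":0.0439,"y":-0.0093,"z":0,"ax":0,"ay":0,"az":-0.2094,"claw":1},{"x":0.054,"y":-0.0145,"z":0,"ax":0,"ay":0,"az":-0.2618,"claw":1}]' 60
python3 -m crank '[{"x":0,"y":0,"z":0,"ax":0,"ay":0,"az":0,"claw":1},{"x":0,"y":0,"z":0,"ax":0,"ay":0,"az":0,"claw":1},{"x":0,"y":0,"z":0,"ax":0,"ay":0,"az":0,"claw":1},{"x":0,"y":0,"z":0,"ax":0,"ay":0,"az":0,"claw":1},{"x":0,"y":0,"z":0,"ax":0,"ay":0,"az":0,"claw":1}]' 60
python3 wr.py 294.7 .074
```

```text
time: 19.68
ee_pos: [0.5862, -0.1068, 0.1056]
eef_rot: [0.999, -0.043, -0.001, -0.0]
ft_force: [-0.4, -0.4, -1.5]
width: 0.0145
time: 20.1
ee_pos: [0.6413, -0.0973, 0.1054]
eef_rot: [0.976, 0.217, -0.001, -0.0]
ft_force: [-0.1, -0.0, -2.2]
width: 0.0145
time: 20.52
ee_pos: [0.6406, -0.0976, 0.1062]
eef_rot: [0.977, 0.213, -0.001, -0.0]
ft_force: [-0.9, -0.7, -1.9]
width: 0.0148
pos [ 0.6406 -0.0976  0.1062] az 24.6->24.7 F [-0.9 -0.7 -1.9] w 0.0148 t 20.5 j7 0.37
shift [ 0.0001 -0.0004  0.0322] turn [-0.0002  0.0005 -0.0005] calls>= 1.0
```

```bash
python3 -m crank '[{"x":0,"y":0,"z":0.006,"ax":0,"ay":0,"az":0,"claw":1},{"x":0,"y":0,"z":0.012,"ax":0,"ay":0,"az":0,"claw":1},{"x":0,"y":0,"z":0.018,"ax":0,"ay":0,"az":0,"claw":1},{"x":0,"y":0,"z":0.022,"ax":0,"ay":0,"az":0,"claw":1},{"x":0,"y":0,"z":0.022,"ax":0,"ay":0,"az":0,"claw":1}]' 60
python3 -m crank '[{"x":0,"y":0,"z":0.003,"ax":0,"ay":0,"az":0,"claw":1},{"x":0,"y":0,"z":0.006,"ax":0,"ay":0,"az":0,"claw":1},{"x":0,"y":0,"z":0.009,"ax":0,"ay":0,"az":0,"claw":1},{"x":0,"y":0,"z":0.01,"ax":0,"ay":0,"az":0,"claw":1},{"x":0,"y":0,"z":0.01,"ax":0,"ay":0,"az":0,"claw":1}]' 60
python3 wr.py 294.7 .074
```

```text
time: 20.93
ee_pos: [0.6402, -0.0972, 0.0825]
eef_rot: [0.977, 0.214, -0.001, -0.001]
ft_force: [0.8, -1.0, -1.7]
width: 0.0145
time: 21.35
ee_pos: [0.6409, -0.0973, 0.074]
eef_rot: [0.977, 0.214, -0.001, -0.0]
ft_force: [-1.3, -0.1, -1.7]
width: 0.0143
pos [ 0.6409 -0.0973  0.074 ] az 24.7->24.7 F [-1.3 -0.1 -1.7] w 0.0143 t 21.4 j7 0.36
shift [-0.0003 -0.0002 -0.    ] turn [-0.0004  0.0005  0.0004] calls>= 1.0
```

```bash
python3 -m crank '[{"x":-0.0113,"y":-0.0006,"z":0,"ax":0,"ay":0,"az":0.0524,"claw":1},{"x":-0.0225,"y":-0.0024,"z":0,"ax":0,"ay":0,"az":0.1047,"claw":1},{"x":-0.0334,"y":-0.0053,"z":0,"ax":0,"ay":0,"az":0.1571,"claw":1},{"x":-0.0439,"y":-0.0093,"z":0,"ax":0,"ay":0,"az":0.2094,"claw":1},{"x":-0.054,"y":-0.0145,"z":0,"ax":0,"ay":0,"az":0.2618,"claw":1}]' 60
python3 -m crank '[{"x":-0.0113,"y":-0.0006,"z":0,"ax":0,"ay":0,"az":0.0524,"claw":1},{"x":-0.0225,"y":-0.0024,"z":0,"ax":0,"ay":0,"az":0.1047,"claw":1},{"x":-0.0334,"y":-0.0053,"z":0,"ax":0,"ay":0,"az":0.1571,"claw":1},{"x":-0.0439,"y":-0.0093,"z":0,"ax":0,"ay":0,"az":0.2094,"claw":1},{"x":-0.054,"y":-0.0145,"z":0,"ax":0,"ay":0,"az":0.2618,"claw":1}]' 60
python3 wr.py 227.7 .074
python3 -m crank '[{"x":-0.0066,"y":-0.0009,"z":0,"ax":0,"ay":0,"az":0.03,"claw":1},{"x":-0.0131,"y":-0.0018,"z":0,"ax":0,"ay":0,"az":0.061,"claw":1},{"x":-0.0131,"y":-0.0018,"z":0,"ax":0,"ay":0,"az":0.061,"claw":1},{"x":-0.0131,"y":-0.0018,"z":0,"ax":0,"ay":0,"az":0.061,"claw":1},{"x":-0.0131,"y":-0.0018,"z":0,"ax":0,"ay":0,"az":0.061,"claw":1}]' 60
python3 wr.py 234.7 .074
```

```text
time: 21.77
ee_pos: [0.5854, -0.1079, 0.0743]
eef_rot: [0.999, -0.049, -0.0, 0.0]
ft_force: [-0.8, -2.7, -2.7]
width: 0.0146
time: 22.18
ee_pos: [0.532, -0.0888, 0.0742]
eef_rot: [0.952, -0.306, -0.001, 0.001]
ft_force: [-4.7, -4.3, -1.6]
width: 0.0144
pos [ 0.532  -0.0888  0.0742] az -35.6->-42.3 F [-4.7 -4.3 -1.6] w 0.0144 t 22.2 j7 -0.62
shift [-0.0133 -0.0026  0.0002] turn [0.0014 0.0004 0.0585] calls>= 1.0
time: 22.6
ee_pos: [0.5215, -0.0804, 0.0739]
eef_rot: [0.933, -0.361, -0.002, 0.002]
ft_force: [-9.9, -8.0, 2.2]
width: 0.0147
pos [ 0.5215 -0.0804  0.0739] az -42.3->-35.3 F [-9.9 -8.   2.2] w 0.0147 t 22.6 j7 -0.74
shift [ 0.0131 -0.0027 -0.0001] turn [ 0.0025  0.0014 -0.0613] calls>= 1.0
```

```bash
python3 -m crank '[{"x":0.0065,"y":-0.001,"z":0,"ax":0,"ay":0,"az":-0.03,"claw":1},{"x":0.013,"y":-0.001,"z":0,"ax":0,"ay":0,"az":-0.061,"claw":1},{"x":0.013,"y":-0.001,"z":0,"ax":0,"ay":0,"az":-0.061,"claw":1},{"x":0.013,"y":-0.001,"z":-0.005,"ax":0,"ay":0,"az":-0.061,"claw":1},{"x":0.013,"y":-0.001,"z":-0.01,"ax":0,"ay":0,"az":-0.061,"claw":1}]' 60
python3 -m crank '[{"x":0,"y":0,"z":-0.01,"ax":0,"ay":0,"az":0,"claw":1},{"x":0,"y":0,"z":-0.022,"ax":0,"ay":0,"az":0,"claw":1},{"x":0,"y":0,"z":-0.022,"ax":0,"ay":0,"az":0,"claw":1},{"x":0,"y":0,"z":-0.022,"ax":0,"ay":0,"az":0,"claw":1},{"x":0,"y":0,"z":-0.022,"ax":0,"ay":0,"az":0,"claw":1}]' 60
python3 wr.py 234.7 .106
python3 -m crank '[{"x":0.0113,"y":-0.0006,"z":0,"ax":0,"ay":0,"az":-0.0524,"claw":1},{"x":0.0225,"y":-0.0024,"z":0,"ax":0,"ay":0,"az":-0.1047,"claw":1},{"x":0.0334,"y":-0.0053,"z":0,"ax":0,"ay":0,"az":-0.1571,"claw":1},{"x":0.0439,"y":-0.0093,"z":0,"ax":0,"ay":0,"az":-0.2094,"claw":1},{"x":0.054,"y":-0.0135,"z":0,"ax":0,"ay":0,"az":-0.2618,"claw":1}]' 60
python3 -m crank '[{"x":0.0113,"y":-0.0006,"z":0,"ax":0,"ay":0,"az":-0.0524,"claw":1},{"x":0.0225,"y":-0.0024,"z":0,"ax":0,"ay":0,"az":-0.1047,"claw":1},{"x":0.0334,"y":-0.0053,"z":0,"ax":0,"ay":0,"az":-0.1571,"claw":1},{"x":0.0439,"y":-0.0093,"z":0,"ax":0,"ay":0,"az":-0.2094,"claw":1},{"x":0.054,"y":-0.0145,"z":0,"ax":0,"ay":0,"az":-0.2618,"claw":1}]' 60
python3 -m crank '[{"x":0,"y":0,"z":0,"ax":0,"ay":0,"az":0,"claw":1},{"x":0,"y":0,"z":0,"ax":0,"ay":0,"az":0,"claw":1},{"x":0,"y":0,"z":0,"ax":0,"ay":0,"az":0,"claw":1},{"x":0,"y":0,"z":0,"ax":0,"ay":0,"az":0,"claw":1},{"x":0,"y":0,"z":0,"ax":0,"ay":0,"az":0,"claw":1}]' 60
python3 wr.py 294.7 .074
```

```text
time: 23.02
ee_pos: [0.5322, -0.0878, 0.0834]
eef_rot: [0.953, -0.303, -0.002, 0.001]
ft_force: [-3.5, -5.2, -4.6]
width: 0.0142
time: 23.43
ee_pos: [0.5343, -0.0859, 0.1064]
eef_rot: [0.953, -0.303, -0.0, -0.0]
ft_force: [0.7, 0.9, -3.3]
width: 0.0143
pos [ 0.5343 -0.0859  0.1064] az -35.2->-35.3 F [ 0.7  0.9 -3.3] w 0.0143 t 23.4 j7 -0.60
shift [-0.0003  0.0019  0.0004] turn [-0.0001  0.0003  0.0007] calls>= 1.0
time: 23.85
ee_pos: [0.5863, -0.1065, 0.1056]
eef_rot: [0.999, -0.043, -0.001, -0.0]
ft_force: [-0.6, 0.9, -2.4]
width: 0.0146
time: 24.27
ee_pos: [0.6414, -0.097, 0.1053]
eef_rot: [0.976, 0.217, -0.001, -0.0]
ft_force: [0.7, -0.1, -1.8]
width: 0.0144
time: 24.68
ee_pos: [0.6407, -0.0973, 0.1062]
eef_rot: [0.977, 0.213, -0.001, -0.0]
ft_force: [-0.1, -0.1, -1.7]
width: 0.0146
pos [ 0.6407 -0.0973  0.1062] az 24.6->24.7 F [-0.1 -0.1 -1.7] w 0.0146 t 24.7 j7 0.37
shift [-0.0001 -0.0001  0.0322] turn [-0.0002  0.0005 -0.0005] calls>= 1.0
```

```bash
python3 -m crank '[{"x":0,"y":0,"z":0.006,"ax":0,"ay":0,"az":0,"claw":1},{"x":0,"y":0,"z":0.012,"ax":0,"ay":0,"az":0,"claw":1},{"x":0,"y":0,"z":0.018,"ax":0,"ay":0,"az":0,"claw":1},{"x":0,"y":0,"z":0.022,"ax":0,"ay":0,"az":0,"claw":1},{"x":0,"y":0,"z":0.022,"ax":0,"ay":0,"az":0,"claw":1}]' 60
python3 -m crank '[{"x":0,"y":0,"z":0.003,"ax":0,"ay":0,"az":0,"claw":1},{"x":0,"y":0,"z":0.006,"ax":0,"ay":0,"az":0,"claw":1},{"x":0,"y":0,"z":0.009,"ax":0,"ay":0,"az":0,"claw":1},{"x":0,"y":0,"z":0.01,"ax":0,"ay":0,"az":0,"claw":1},{"x":0,"y":0,"z":0.01,"ax":0,"ay":0,"az":0,"claw":1}]' 60
python3 wr.py 294.7 .074
python3 -m crank '[{"x":-0.0113,"y":-0.0006,"z":0,"ax":0,"ay":0,"az":0.0524,"claw":1},{"x":-0.0225,"y":-0.0024,"z":0,"ax":0,"ay":0,"az":0.1047,"claw":1},{"x":-0.0334,"y":-0.0053,"z":0,"ax":0,"ay":0,"az":0.1571,"claw":1},{"x":-0.0439,"y":-0.0093,"z":0,"ax":0,"ay":0,"az":0.2094,"claw":1},{"x":-0.054,"y":-0.0145,"z":0,"ax":0,"ay":0,"az":0.2618,"claw":1}]' 60
python3 -m crank '[{"x":-0.0038,"y":0,"z":0,"ax":0,"ay":0,"az":0.0175,"claw":1},{"x":-0.0075,"y":-0.0003,"z":0,"ax":0,"ay":0,"az":0.035,"claw":1},{"x":-0.0075,"y":-0.0003,"z":0,"ax":0,"ay":0,"az":0.035,"claw":1},{"x":-0.0075,"y":-0.0003,"z":0,"ax":0,"ay":0,"az":0.035,"claw":1},{"x":-0.0075,"y":-0.0003,"z":0,"ax":0,"ay":0,"az":0.035,"claw":1}]' 60
python3 wr.py 258.3 .074; python3 -c "from h import *;print(r.read_state()['torque'])"
```

```text
time: 25.1
ee_pos: [0.6403, -0.0974, 0.0827]
eef_rot: [0.977, 0.214, -0.001, -0.0]
ft_force: [-0.3, -1.3, -2.9]
width: 0.0147
time: 25.52
ee_pos: [0.6408, -0.0971, 0.0738]
eef_rot: [0.977, 0.214, -0.001, -0.0]
ft_force: [-1.7, -2.3, -1.6]
width: 0.0141
pos [ 0.6408 -0.0971  0.0738] az 24.7->24.7 F [-1.7 -2.3 -1.6] w 0.0141 t 25.5 j7 0.36
shift [-0.0003 -0.     -0.0002] turn [-0.0004  0.0007  0.0004] calls>= 1.0
time: 25.93
ee_pos: [0.5854, -0.1079, 0.0742]
eef_rot: [0.999, -0.049, -0.0, 0.001]
ft_force: [-2.1, -4.9, -2.6]
width: 0.0146
time: 26.35
ee_pos: [0.5778, -0.107, 0.0742]
eef_rot: [0.997, -0.081, -0.001, 0.001]
ft_force: [-3.5, -6.0, -0.9]
width: 0.0145
pos [ 0.5778 -0.107   0.0742] az -9.3->-11.7 F [-3.5 -6.  -0.9] w 0.0145 t 26.4 j7 -0.16
shift [-0.0046 -0.0014  0.0002] turn [0.001  0.0008 0.0209] calls>= 1.0
[-1.51959856  0.63437861  0.3540817 ]
```

```bash
python3 -m crank '[{"x":-0.0038,"y":-0.0005,"z":0,"ax":0,"ay":0,"az":0.0175,"claw":1},{"x":-0.0056,"y":-0.001,"z":0,"ax":0,"ay":0,"az":0.026,"claw":1},{"x":-0.0056,"y":-0.001,"z":0,"ax":0,"ay":0,"az":0.026,"claw":1},{"x":-0.0056,"y":-0.001,"z":0,"ax":0,"ay":0,"az":0.026,"claw":1},{"x":-0.0056,"y":-0.001,"z":0,"ax":0,"ay":0,"az":0.026,"claw":1}]' 60
python3 wr.py 258.3 .074; python3 -c "from h import *;print(r.read_state()['torque'])"
python3 -m crank '[{"x":-0.0019,"y":0,"z":0,"ax":0,"ay":0,"az":0.009,"claw":1},{"x":-0.0038,"y":-0.0001,"z":0,"ax":0,"ay":0,"az":0.0175,"claw":1},{"x":-0.0038,"y":-0.0001,"z":0,"ax":0,"ay":0,"az":0.0175,"claw":1},{"x":-0.0038,"y":-0.0001,"z":0,"ax":0,"ay":0,"az":0.0175,"claw":1},{"x":-0.0038,"y":-0.0001,"z":0,"ax":0,"ay":0,"az":0.0175,"claw":1}]' 60
python3 wr.py 258.3 .074; python3 -c "from h import *;print(r.read_state()['torque'])"
python3 - <<'E'
from h import *
t=camera('top');cv2.imwrite('pics/n2.png',cv2.resize(t['color'][185:235,290:350],(720,600),interpolation=2))
E
```

```text
time: 26.77
ee_pos: [0.5724, -0.106, 0.0742]
eef_rot: [0.994, -0.107, -0.001, 0.001]
ft_force: [-3.3, -9.4, -1.1]
width: 0.0148
pos [ 0.5724 -0.106   0.0742] az -12.3->-11.7 F [-3.3 -9.4 -1.1] w 0.0148 t 26.8 j7 -0.21
shift [ 0.0009 -0.0014  0.0002] turn [ 0.0015  0.0008 -0.0054] calls>= 1.0
[-2.00354633  0.7678161   0.50824369]
time: 27.18
ee_pos: [0.5686, -0.1052, 0.0742]
eef_rot: [0.992, -0.125, -0.001, 0.001]
ft_force: [-3.3, -9.7, -0.8]
width: 0.0145
pos [ 0.5686 -0.1052  0.0742] az -14.3->-11.7 F [-3.3 -9.7 -0.8] w 0.0145 t 27.2 j7 -0.24
shift [ 0.0046 -0.0015  0.0002] turn [ 0.0015  0.0008 -0.0229] calls>= 1.0
[-2.02716147  0.84291685  0.44521871]
```

View pics/n2.png

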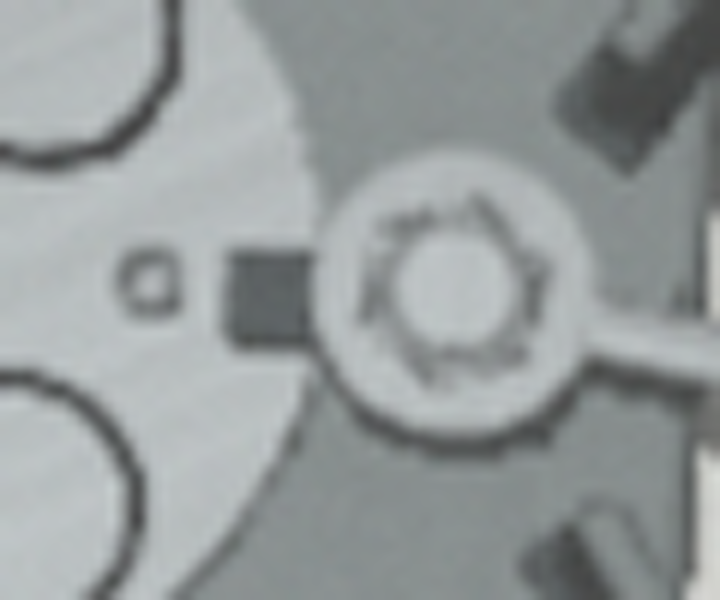

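The arm is over the platter's edge at (268,298) and pointing almost at the flange centre. The stop hasn't been felt yet, so I carry on in small steps.

```bash
python3 -m crank '[{"x":-0.0019,"y":0,"z":0,"ax":0,"ay":0,"az":0.009,"claw":1},{"x":-0.0038,"y":-0.0003,"z":0,"ax":0,"ay":0,"az":0.0175,"claw":1},{"x":-0.0038,"y":-0.0003,"z":0,"ax":0,"ay":0,"az":0.0175,"claw":1},{"x":-0.0038,"y":-0.0003,"z":0,"ax":0,"ay":0,"az":0.0175,"claw":1},{"x":-0.0038,"y":-0.0003,"z":0,"ax":0,"ay":0,"az":0.0175,"claw":1}]' 60
python3 wr.py 258.3 .074; python3 -c "from h import *;print(r.read_state()['torque'])"
python3 -m crank '[{"x":-0.0019,"y":0,"z":0,"ax":0,"ay":0,"az":0.009,"claw":1},{"x":-0.0038,"y":-0.0003,"z":0,"ax":0,"ay":0,"az":0.0175,"claw":1},{"x":-0.0038,"y":-0.0003,"z":0,"ax":0,"ay":0,"az":0.0175,"claw":1},{"x":-0.0038,"y":-0.0003,"z":0,"ax":0,"ay":0,"az":0.0175,"claw":1},{"x":-0.0038,"y":-0.0003,"z":0,"ax":0,"ay":0,"az":0.0175,"claw":1}]' 60
python3 wr.py 258.3 .074; python3 -c "from h import *;print(r.read_state()['torque'])"
```

```text
time: 27.65
ee_pos: [0.5653, -0.1043, 0.0743]
eef_rot: [0.99, -0.142, -0.001, 0.002]
ft_force: [-1.9, -10.2, -2.1]
width: 0.0145
pos [ 0.5653 -0.1043  0.0743] az -16.3->-11.7 F [ -1.9 -10.2  -2.1] w 0.0145 t 27.6 j7 -0.28
shift [ 0.008  -0.0017  0.0003] turn [ 0.0017  0.0003 -0.0404] calls>= 1.0
[-2.42944886  0.45756651  0.61876454]
time: 28.07
ee_pos: [0.5622, -0.1034, 0.0746]
eef_rot: [0.987, -0.159, 0.0, 0.002]
ft_force: [-0.5, -13.1, -2.2]
width: 0.0144
pos [ 0.5622 -0.1034  0.0746] az -18.3->-11.7 F [ -0.5 -13.1  -2.2] w 0.0144 t 28.1 j7 -0.31
shift [ 0.0112 -0.0022  0.0006] turn [ 0.0019 -0.0003 -0.0579] calls>= 1.0
[-2.85799264  0.22338503  0.81106494]
```

```bash
cat > arm.py <<'E'
from ells import *
t=camera('top')
g=cv2.cvtColor(t['color'],cv2.COLOR_BGR2GRAY);X0,Y0=303,200
b=cv2.resize(g[Y0:222,X0:317],None,fx=8,fy=8,interpolation=cv2.INTER_CUBIC)
m=cv2.inRange(b,0,118);n,l,s,c=cv2.connectedComponentsWithStats(m);k=1+np.argmax(s[1:,4])
cn=cv2.findContours((l==k).astype(np.uint8),cv2.RETR_EXTERNAL,cv2.CHAIN_APPROX_NONE)[0][0][:,0]
f=lambda p:(np.array(p)+.5)/8-.5+[X0,Y0]
print(s[k],f(c[k]))
# long edges and end
xs=f(cn); top=[];bot=[]
lo,hi=xs[:,0].min(),xs[:,0].max()
for x in np.arange(lo+1.5,hi-1.5,.25):
    q=xs[abs(xs[:,0]-x)<.13][:,1]; top.append((x,q.min()));bot.append((x,q.max()))
T,B=onz(t,top,.07),onz(t,bot,.07); M=(T+B)/2
a=np.degrees(np.arctan2(*np.polyfit(M[:,1],M[:,0],1)[:1],1));p=np.polyfit(M[:,1],M[:,0],1)
print('width',np.linalg.norm(T.mean(0)-B.mean(0)),'axis dir deg',90-np.degrees(np.arctan(p[0])),'mid',M.mean(0))
d=M.mean(0)-[.5955,.001,.07];print('from nut',np.degrees(np.arctan2(d[1],d[0])))
d=np.array([.6044,.1066])-M.mean(0)[:2];print('to flange',np.degrees(np.arctan2(d[1],d[0])))
E
python3 arm.py
```

```text
[  48   45   64   75 3498] [312.15616066 209.68285449]
width 0.018216695819414437 axis dir deg 86.06491211018626 mid [0.59724588 0.03344893 0.07      ]
from nut 86.92022673127894
to flange 84.41428104115391
```

```bash
python3 -m crank '[{"x":-0.0019,"y":0,"z":0,"ax":0,"ay":0,"az":0.009,"claw":1},{"x":-0.0038,"y":-0.0003,"z":0,"ax":0,"ay":0,"az":0.0175,"claw":1},{"x":-0.0057,"y":-0.0003,"z":0,"ax":0,"ay":0,"az":0.026,"claw":1},{"x":-0.0057,"y":-0.0003,"z":0,"ax":0,"ay":0,"az":0.026,"claw":1},{"x":-0.0057,"y":-0.0003,"z":0,"ax":0,"ay":0,"az":0.026,"claw":1}]' 60
python3 wr.py 258.3 .074; python3 -c "from h import *;print(r.read_state()['torque'])"
python3 arm.py
python3 -m crank '[{"x":-0.0019,"y":0,"z":0,"ax":0,"ay":0,"az":0.009,"claw":1},{"x":-0.0038,"y":-0.0003,"z":0,"ax":0,"ay":0,"az":0.0175,"claw":1},{"x":-0.0057,"y":-0.0003,"z":0,"ax":0,"ay":0,"az":0.026,"claw":1},{"x":-0.0057,"y":-0.0003,"z":0,"ax":0,"ay":0,"az":0.026,"claw":1},{"x":-0.0057,"y":-0.0003,"z":0,"ax":0,"ay":0,"az":0.026,"claw":1}]' 60
python3 wr.py 258.3 .074; python3 -c "from h import *;print(r.read_state()['torque'])"
python3 arm.py
```

```text
time: 28.53
ee_pos: [0.5581, -0.102, 0.0751]
eef_rot: [0.983, -0.185, 0.002, 0.002]
ft_force: [3.4, -13.8, -2.1]
width: 0.0144
pos [ 0.5581 -0.102   0.0751] az -21.3->-11.7 F [  3.4 -13.8  -2.1] w 0.0144 t 28.5 j7 -0.36
shift [ 0.0154 -0.0029  0.0011] turn [ 0.002  -0.0018 -0.0839] calls>= 1.0
[-3.44264052 -0.79158898  1.02899103]
[  47   45   65   76 3477] [312.19580457 209.58777322]
width 0.018329669668514362 axis dir deg 84.65986873777102 mid [0.59743009 0.03372536 0.07      ]
from nut 86.62469630751231
to flange 84.53670830687723
time: 29.0
ee_pos: [0.5537, -0.1003, 0.0755]
eef_rot: [0.978, -0.21, 0.003, 0.002]
ft_force: [5.9, -17.2, -3.1]
width: 0.0144
pos [ 0.5537 -0.1003  0.0755] az -24.3->-11.7 F [  5.9 -17.2  -3.1] w 0.0144 t 29.0 j7 -0.41
shift [ 0.0199 -0.004   0.0016] turn [ 0.002  -0.0028 -0.11  ] calls>= 1.0
[-3.96738271 -1.28613102  1.11946284]
[  47   45   65   75 3459] [312.16531151 209.58031584]
width 0.018343682233205524 axis dir deg 84.95042338075825 mid [0.59742308 0.03372539 0.07      ]
from nut 86.63692144867997
to flange 84.53124837818109
```

The arm stayed at 84.9° while the tool pushed on 3°, so it is on its stop. I ease back and check how the wrench sits in the hand before lifting.

```bash
python3 wr.py 258.3 .0745
python3 -m crank '[{"x":0.008,"y":-0.001,"z":0,"ax":0,"ay":0,"az":-0.04,"claw":1},{"x":0.014,"y":-0.002,"z":0.0005,"ax":0.002,"ay":-0.002,"az":-0.08,"claw":1},{"x":0.02,"y":-0.003,"z":0.001,"ax":0.002,"ay":-0.002,"az":-0.11,"claw":1},{"x":0.02,"y":-0.003,"z":0.001,"ax":0.002,"ay":-0.002,"az":-0.11,"claw":1},{"x":0.02,"y":-0.003,"z":0.001,"ax":0.002,"ay":-0.002,"az":-0.11,"claw":1}]' 60
python3 wr.py 265.3 .074; python3 -c "from h import *;print(r.read_state()['torque'])"
python3 arm.py
python3 - <<'E'
from h import *
t=camera('top');s=camera('scene');cv2.imwrite('pics/n3.png',np.hstack([cv2.resize(t['color'][185:245,305:365],(400,400),interpolation=2),cv2.resize(s['color'][185:245,300:360],(400,400),interpolation=2)]))
E
```

```text
pos [ 0.5537 -0.1003  0.0755] az -24.3->-11.7 F [  6.5 -16.5  -2.6] w 0.0143 t 29.1 j7 -0.41
shift [ 0.0199 -0.004   0.0011] turn [ 0.002  -0.0028 -0.1099] calls>= 1.0
time: 29.47
ee_pos: [0.5719, -0.1058, 0.0742]
eef_rot: [0.995, -0.103, -0.001, -0.0]
ft_force: [-1.1, -15.0, 3.5]
width: 0.0148
pos [ 0.5719 -0.1058  0.0742] az -11.8->-4.7 F [ -1.1 -15.    3.5] w 0.0148 t 29.5 j7 -0.20
shift [ 0.0146 -0.0021  0.0002] turn [-0.0001  0.0009 -0.0621] calls>= 1.0
[-3.389433    0.210973    0.01719754]
[  49   65   63   80 3609] [312.48287268 212.00365406]
width 0.01763565365171051 axis dir deg 89.89191048469291 mid [0.59245911 0.03347661 0.07      ]
from nut 95.34920166081555
to flange 80.7255808134816
```

View pics/n3.png

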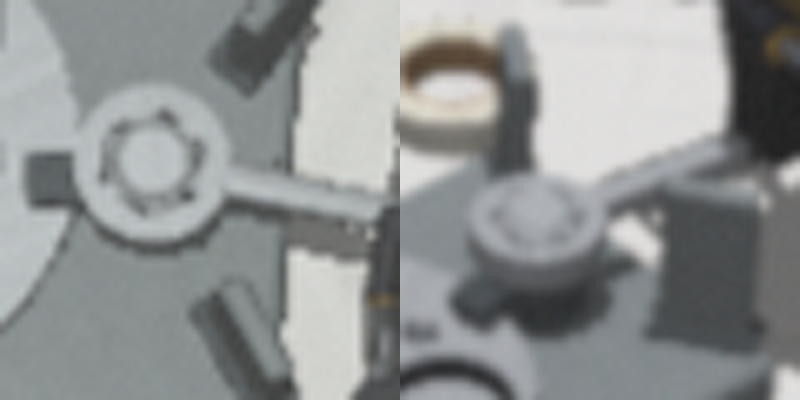

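```bash
python3 - <<'E'
from ells import *
t=camera('top')
g=cv2.cvtColor(t['color'],cv2.COLOR_BGR2GRAY).astype(float)
pts=[]
for x in range(340,362):
    col=g[205:223,x]; bgm=np.median(col)
    k=np.arange(205,223); print(x,col.astype(int).tolist()) if x in(345,355) else 0
E
cat arm.py | sed 's/^E$//' >/dev/null
python3 - <<'E'
from h import *
t=camera('top')
q=onz(t,[(327.3,208.5),(340,211.3),(363.75,216)],.084);d=np.diff(q,axis=0);print(q,np.degrees(np.arctan2(d[:,1],d[:,0]))%360)
E
```

```text
345 [142, 140, 142, 140, 134, 139, 165, 173, 188, 179, 127, 83, 83, 114, 138, 140, 139, 139]
355 [210, 209, 208, 207, 208, 209, 206, 178, 155, 173, 184, 173, 128, 99, 111, 110, 111, 112]
[[ 0.59701862  0.00086658  0.084     ]
 [ 0.59067144 -0.0268863   0.084     ]
 [ 0.58002143 -0.07880661  0.084     ]] [257.11781772 258.40814265]
```

```bash
python3 -m crank '[{"x":0,"y":0.001,"z":0,"ax":0,"ay":0,"az":0,"claw":1},{"x":0,"y":0.003,"z":0,"ax":0,"ay":0,"az":0,"claw":1},{"x":0,"y":0.003,"z":0,"ax":0,"ay":0,"az":0,"claw":1},{"x":0,"y":0.003,"z":0,"ax":0,"ay":0,"az":0,"claw":1},{"x":0,"y":0.003,"z":0,"ax":0,"ay":0,"az":0,"claw":1}]' 60
python3 wr.py 258.3 .074; python3 -c "from h import *;print(r.read_state()['torque'])"
python3 arm.py
```

```text
time: 30.13
ee_pos: [0.5717, -0.1059, 0.0742]
eef_rot: [0.995, -0.102, -0.0, -0.001]
ft_force: [1.4, -8.3, 1.5]
width: 0.0148
pos [ 0.5717 -0.1059  0.0742] az -11.7->-11.7 F [ 1.4 -8.3  1.5] w 0.0148 t 30.1 j7 -0.19
shift [ 0.0015 -0.0014  0.0002] turn [-0.0014  0.0006 -0.    ] calls>= 1.0
[-2.04262172 -0.25909634 -0.08739588]
[  49   65   63   79 3599] [312.47070367 211.99532856]
width 0.01765043923461401 axis dir deg 89.76462671080057 mid [0.5924665  0.03347657 0.07      ]
from nut 95.33627909623597
to flange 80.73122804932504
```

```bash
python3 -m crank '[{"x":0,"y":0.001,"z":0,"ax":0,"ay":0,"az":0,"claw":1},{"x":0,"y":0.003,"z":0,"ax":0,"ay":0,"az":0,"claw":1},{"x":0,"y":0.003,"z":0,"ax":0,"ay":0,"az":0,"claw":1},{"x":-0.002,"y":0.003,"z":0,"ax":0,"ay":0,"az":0.009,"claw":1},{"x":-0.0038,"y":0.003,"z":0,"ax":0,"ay":0,"az":0.0175,"claw":1}]' 60
python3 wr.py 258.3 .074; python3 -c "from h import *;print(r.read_state()['torque'])"
python3 arm.py
python3 -m crank '[{"x":-0.002,"y":0,"z":0,"ax":0,"ay":0,"az":0.009,"claw":1},{"x":-0.0038,"y":0,"z":0,"ax":0,"ay":0,"az":0.0175,"claw":1},{"x":-0.0038,"y":0,"z":0,"ax":0,"ay":0,"az":0.0175,"claw":1},{"x":-0.0038,"y":0,"z":0,"ax":0,"ay":0,"az":0.0175,"claw":1},{"x":-0.0038,"y":0,"z":0,"ax":0,"ay":0,"az":0.0175,"claw":1}]' 60
python3 wr.py 258.3 .074; python3 -c "from h import *;print(r.read_state()['torque'])"
python3 arm.py
```

```text
time: 30.6
ee_pos: [0.5678, -0.1052, 0.074]
eef_rot: [0.993, -0.119, -0.0, -0.003]
ft_force: [5.6, 0.8, 1.3]
width: 0.0144
pos [ 0.5678 -0.1052  0.074 ] az -13.6->-11.7 F [5.6 0.8 1.3] w 0.0144 t 30.6 j7 -0.22
shift [ 0.0054 -0.0017  0.    ] turn [-0.0029  0.0008 -0.0167] calls>= 1.0
[-0.20059226 -1.40213645 -0.22182945]
[  49   58   63   86 3851] [312.4772624  211.65874124]
width 0.019040919751155107 axis dir deg 93.72831258912362 mid [0.59325011 0.03347196 0.07      ]
from nut 93.96353060535688
to flange 81.33083207493162
time: 31.07
ee_pos: [0.564, -0.1041, 0.074]
eef_rot: [0.991, -0.135, -0.001, -0.003]
ft_force: [4.7, 2.3, 1.5]
width: 0.0145
pos [ 0.564  -0.1041  0.074 ] az -15.6->-11.7 F [4.7 2.3 1.5] w 0.0145 t 31.1 j7 -0.25
shift [ 0.0093 -0.0019  0.    ] turn [-0.0029  0.001  -0.0337] calls>= 1.0
[-0.12497249 -1.19318865 -0.22478344]
[  49   56   63   75 3557] [312.28867374 210.80030574]
width 0.017910595039034426 axis dir deg 89.58420954457293 mid [0.59488027 0.03346257 0.07      ]
from nut 91.0936700119529
to flange 82.58395130895332
```

```bash
python3 -m crank '[{"x":-0.002,"y":0,"z":0,"ax":0,"ay":0,"az":0.009,"claw":1},{"x":-0.0038,"y":-0.0002,"z":0,"ax":0,"ay":0,"az":0.0175,"claw":1},{"x":-0.0075,"y":-0.0004,"z":0,"ax":0,"ay":0,"az":0.035,"claw":1},{"x":-0.0075,"y":-0.0004,"z":0,"ax":0,"ay":0,"az":0.035,"claw":1},{"x":-0.0075,"y":-0.0004,"z":0,"ax":0,"ay":0,"az":0.035,"claw":1}]' 60
python3 wr.py 258.3 .074; python3 arm.py
python3 -m crank '[{"x":-0.002,"y":0,"z":0,"ax":0,"ay":0,"az":0.009,"claw":1},{"x":-0.0038,"y":-0.0002,"z":0,"ax":0,"ay":0,"az":0.0175,"claw":1},{"x":-0.0038,"y":-0.0004,"z":0,"ax":0,"ay":0,"az":0.0175,"claw":1},{"x":-0.0038,"y":-0.0004,"z":0,"ax":0,"ay":0,"az":0.0175,"claw":1},{"x":-0.0038,"y":-0.0004,"z":0,"ax":0,"ay":0,"az":0.0175,"claw":1}]' 60
python3 wr.py 258.3 .074; python3 arm.py; python3 -c "from h import *;print(r.read_state()['torque'])"
python3 - <<'E'
from h import *
t=camera('top');cv2.imwrite('pics/n4.png',cv2.resize(t['color'][185:235,295:355],(800,667),interpolation=2)[:600])
E
```

```text
time: 31.53
ee_pos: [0.5566, -0.1018, 0.074]
eef_rot: [0.985, -0.17, -0.001, -0.003]
ft_force: [4.1, 1.9, 2.0]
width: 0.015
pos [ 0.5566 -0.1018  0.074 ] az -19.5->-11.7 F [4.1 1.9 2. ] w 0.0150 t 31.5 j7 -0.32
shift [ 0.0169 -0.0028 -0.0001] turn [-0.0028  0.0014 -0.0684] calls>= 1.0
[  47   47   65   75 3501] [312.20574479 209.76205013]
width 0.017963607092843847 axis dir deg 87.71917753637037 mid [0.597135 0.033727 0.07    ]
from nut 87.1399575253957
to flange 84.30676465899784
time: 32.0
ee_pos: [0.5547, -0.101, 0.0744]
eef_rot: [0.982, -0.187, 0.001, -0.003]
ft_force: [11.6, -0.9, -1.1]
width: 0.0147
pos [ 0.5547 -0.101   0.0744] az -21.5->-11.7 F [11.6 -0.9 -1.1] w 0.0147 t 32.0 j7 -0.35
shift [ 0.0189 -0.0033  0.0004] turn [-0.0026 -0.0003 -0.0855] calls>= 1.0
[  47   45   65   75 3518] [312.1662166 209.6382888]
width 0.018287440512431433 axis dir deg 84.60221424456817 mid [0.59739496 0.03372556 0.07      ]
from nut 86.68600994577848
to flange 84.50932615239935
[-0.72883488 -2.52499757  0.20571072]
```

View pics/n4.png

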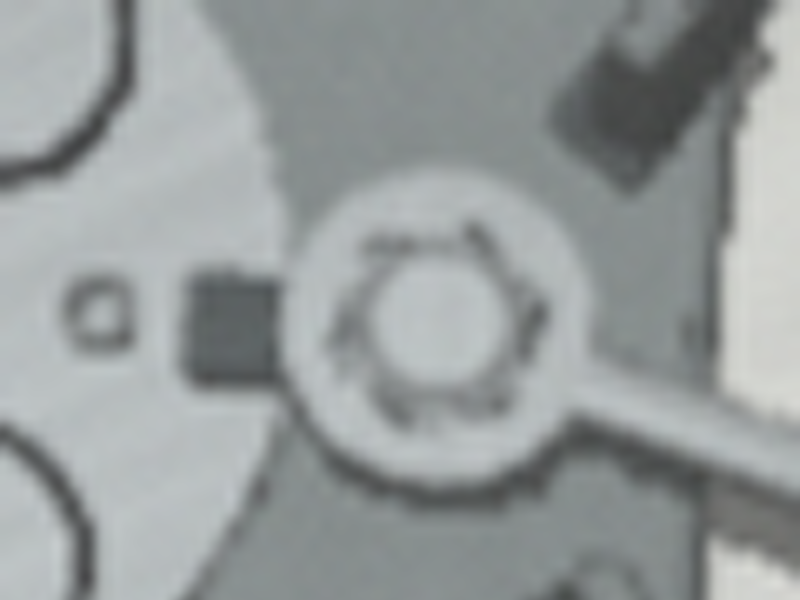

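The arm is back at the stop: arm angle 84.6°, force rises while the arm stays still. I ease back in small steps and watch the arm at each one.

```bash
python3 -m crank '[{"x":0.002,"y":0,"z":0,"ax":0,"ay":0,"az":-0.009,"claw":1},{"x":0.004,"y":0,"z":0,"ax":0,"ay":0,"az":-0.0175,"claw":1},{"x":0.0075,"y":0,"z":0,"ax":0,"ay":0,"az":-0.035,"claw":1},{"x":0.0075,"y":0,"z":0,"ax":0,"ay":0,"az":-0.035,"claw":1},{"x":0.0075,"y":0,"z":0,"ax":0,"ay":0,"az":-0.035,"claw":1}]' 60
python3 wr.py 258.3 .074; python3 arm.py; python3 -c "from h import *;print(r.read_state()['torque'])"
python3 -m crank '[{"x":0.002,"y":0,"z":0,"ax":0,"ay":0,"az":-0.009,"claw":1},{"x":0.0038,"y":0,"z":0,"ax":0,"ay":0,"az":-0.0175,"claw":1},{"x":0.0057,"y":0,"z":0,"ax":0,"ay":0,"az":-0.026,"claw":1},{"x":0.0057,"y":0,"z":0,"ax":0,"ay":0,"az":-0.026,"claw":1},{"x":0.0057,"y":0,"z":0,"ax":0,"ay":0,"az":-0.026,"claw":1}]' 60
python3 wr.py 258.3 .074; python3 arm.py; python3 -c "from h import *;print(r.read_state()['torque'])"
```

```text
time: 32.52
ee_pos: [0.5599, -0.103, 0.0737]
eef_rot: [0.988, -0.153, -0.002, -0.003]
ft_force: [5.1, 3.0, 4.1]
width: 0.0145
pos [ 0.5599 -0.103   0.0737] az -17.6->-11.7 F [5.1 3.  4.1] w 0.0145 t 32.5 j7 -0.29
shift [ 0.0136 -0.0023 -0.0004] turn [-0.0029  0.0018 -0.0515] calls>= 1.0
[  49   50   63   81 3640] [312.4373283  210.28396291]
width 0.018550135446039697 axis dir deg 81.39854070705547 mid [0.59605495 0.0334559  0.07      ]
from nut 89.02041894394304
to flange 83.49123663040922
[ 0.48807325 -1.19765399 -0.40124441]
time: 32.98
ee_pos: [0.5651, -0.1046, 0.0736]
eef_rot: [0.992, -0.127, -0.002, -0.003]
ft_force: [3.6, 4.7, 4.0]
width: 0.0146
pos [ 0.5651 -0.1046  0.0736] az -14.6->-11.7 F [3.6 4.7 4. ] w 0.0146 t 33.0 j7 -0.24
shift [ 0.0082 -0.0019 -0.0004] turn [-0.0029  0.002  -0.0251] calls>= 1.0
[  49   57   63   74 3540] [312.36204096 210.88742938]
width 0.017422412143961796 axis dir deg 90.09338012874264 mid [0.59463619 0.03346398 0.07      ]
from nut 91.52418659692131
to flange 82.3958559054036
[ 0.76875186 -1.02476047 -0.54422782]
```

The nut follows the wrench with no play, so the ring is wedged on it, probably by the over-push. I'll return to the stop and lift straight up there, which puts no counter-clockwise torque on the nut.

```bash
python3 -m crank '[{"x":-0.004,"y":0,"z":0,"ax":0,"ay":0,"az":0.0175,"claw":1},{"x":-0.0075,"y":-0.0003,"z":0,"ax":0,"ay":0,"az":0.035,"claw":1},{"x":-0.0115,"y":-0.0006,"z":0,"ax":0,"ay":0,"az":0.0525,"claw":1},{"x":-0.0115,"y":-0.0006,"z":0,"ax":0,"ay":0,"az":0.0525,"claw":1},{"x":-0.0115,"y":-0.0006,"z":0,"ax":0,"ay":0,"az":0.0525,"claw":1}]' 60
python3 wr.py 258.3 .074; python3 arm.py
python3 -m crank '[{"x":0,"y":0,"z":-0.001,"ax":0,"ay":0,"az":0,"claw":1},{"x":0,"y":0,"z":-0.002,"ax":0,"ay":0,"az":0,"claw":1},{"x":0,"y":0,"z":-0.003,"ax":0,"ay":0,"az":0,"claw":1},{"x":0,"y":0,"z":-0.004,"ax":0,"ay":0,"az":0,"claw":1},{"x":0,"y":0,"z":-0.004,"ax":0,"ay":0,"az":0,"claw":1}]' 60
python3 wr.py 258.3 .074;python3 arm.py
```

```text
time: 33.45
ee_pos: [0.5554, -0.1013, 0.0741]
eef_rot: [0.984, -0.179, -0.0, -0.003]
ft_force: [9.9, 3.7, 0.6]
width: 0.0141
pos [ 0.5554 -0.1013  0.0741] az -20.6->-11.7 F [9.9 3.7 0.6] w 0.0141 t 33.5 j7 -0.34
shift [ 0.0182 -0.0031  0.0001] turn [-0.0028  0.0005 -0.0774] calls>= 1.0
[  47   45   65   77 3518] [312.20409323 209.71464611]
width 0.0181465883966267 axis dir deg 85.70719845180605 mid [0.59726851 0.03372627 0.07      ]
from nut 86.90677947176023
to flange 84.41077770088688
time: 33.92
ee_pos: [0.555, -0.101, 0.0765]
eef_rot: [0.984, -0.178, -0.001, -0.003]
ft_force: [15.7, 4.4, -13.0]
width: 0.0146
pos [ 0.555  -0.101   0.0765] az -20.5->-11.7 F [ 15.7   4.4 -13. ] w 0.0146 t 33.9 j7 -0.34
shift [ 0.0187 -0.0029  0.0025] turn [-0.003   0.0012 -0.0771] calls>= 1.0
[  47   45   65   75 3489] [312.15289123 209.69305317]
width 0.0182026732636586 axis dir deg 86.03302485465007 mid [0.59725453 0.03372634 0.07      ]
from nut 86.9311895690177
to flange 84.3998857042631
```

```bash
python3 -m crank '[{"x":0.0015,"y":0,"z":-0.001,"ax":0,"ay":0,"az":-0.005,"claw":1},{"x":0.0015,"y":0,"z":-0.002,"ax":0,"ay":0,"az":-0.005,"claw":1},{"x":0.0015,"y":0,"z":-0.004,"ax":0,"ay":0,"az":-0.005,"claw":1},{"x":0.0015,"y":0,"z":-0.005,"ax":0,"ay":0,"az":-0.005,"claw":1},{"x":0.0015,"y":0,"z":-0.005,"ax":0,"ay":0,"az":-0.005,"claw":1}]' 60
python3 wr.py 258.3 .074;python3 arm.py; python3 -c "from h import *;print(r.read_state()['torque'])"
```

```text
time: 34.38
ee_pos: [0.5552, -0.1009, 0.0802]
eef_rot: [0.985, -0.173, -0.002, -0.003]
ft_force: [14.6, 5.6, -19.9]
width: 0.0144
pos [ 0.5552 -0.1009  0.0802] az -20.0->-11.7 F [ 14.6   5.6 -19.9] w 0.0144 t 34.4 j7 -0.32
shift [ 0.0186 -0.0025  0.0061] turn [-0.0032  0.0027 -0.0721] calls>= 1.0
[  48   45   64   75 3411] [312.07067209 209.66411976]
width 0.0182026342082782 axis dir deg 85.72791194653256 mid [0.59723885 0.03344898 0.07      ]
from nut 86.93260963892601
to flange 84.40882292613317
[ 0.58878861 -3.36863749 -0.34155364]
```

```bash
python3 -m crank '[{"x":0.001,"y":0,"z":0,"ax":0,"ay":0,"az":-0.004,"claw":1},{"x":0.002,"y":0,"z":0,"ax":0,"ay":0,"az":-0.008,"claw":1},{"x":0.0025,"y":0,"z":0,"ax":0,"ay":0,"az":-0.01,"claw":1},{"x":0.0025,"y":0,"z":0,"ax":0,"ay":0,"az":-0.01,"claw":1},{"x":0.0025,"y":0,"z":0,"ax":0,"ay":0,"az":-0.01,"claw":1}]' 60
python3 wr.py 258.3 .074;python3 arm.py; python3 -c "from h import *;print(r.read_state()['torque'])"
```

```text
time: 34.85
ee_pos: [0.5563, -0.1014, 0.0798]
eef_rot: [0.987, -0.164, -0.004, -0.004]
ft_force: [9.5, 7.2, -16.4]
width: 0.0142
pos [ 0.5563 -0.1014  0.0798] az -18.8->-11.7 F [  9.5   7.2 -16.4] w 0.0142 t 34.9 j7 -0.31
shift [ 0.0174 -0.0023  0.0056] turn [-0.0032  0.0042 -0.0623] calls>= 1.0
[  48   45   64   75 3406] [312.09325455 209.63120229]
width 0.01811869325408551 axis dir deg 86.05561324715407 mid [0.59730894 0.03344856 0.07      ]
from nut 86.80918215844301
to flange 84.46323457568333
[ 1.0567426  -2.09822325 -0.58002935]
```

```bash
python3 -m crank '[{"x":0.001,"y":-0.001,"z":0,"ax":0,"ay":0,"az":0,"claw":1},{"x":0.002,"y":-0.002,"z":0,"ax":0,"ay":0,"az":-0.004,"claw":1},{"x":0.002,"y":-0.003,"z":-0.001,"ax":0,"ay":0,"az":-0.004,"claw":1},{"x":0.002,"y":-0.003,"z":-0.002,"ax":0,"ay":0,"az":-0.004,"claw":1},{"x":0.002,"y":-0.003,"z":-0.002,"ax":0,"ay":0,"az":-0.004,"claw":1}]' 60
python3 wr.py 258.3 .074;python3 arm.py; python3 -c "from h import *;print(r.read_state()['torque'])"
```

```text
time: 35.32
ee_pos: [0.5587, -0.1017, 0.0829]
eef_rot: [0.987, -0.161, -0.004, -0.002]
ft_force: [1.9, -0.1, -18.1]
width: 0.0147
pos [ 0.5587 -0.1017  0.0829] az -18.5->-11.7 F [  1.9  -0.1 -18.1] w 0.0147 t 35.3 j7 -0.30
shift [ 0.0151 -0.0017  0.0088] turn [-0.0017  0.004  -0.0591] calls>= 1.0
[  47   48   65   73 3269] [312.0357334 209.7343033]
width 0.01769665619707664 axis dir deg 87.75479763269092 mid [0.59705755 0.03372744 0.07      ]
from nut 87.2752542105376
to flange 84.24644619467489
[-0.50765756 -0.2852047  -0.16621423]
```

Run:
```python
from h import *
t=camera('top');s=camera('scene');cv2.imwrite('pics/n5.png',np.hstack([cv2.resize(t['color'][195:235,305:345],(300,600),interpolation=2)[:,:],cv2.resize(s['color'][170:230,305:355],(500,600),interpolation=2)]))
```

```text
(no output)
```

View pics/n5.png

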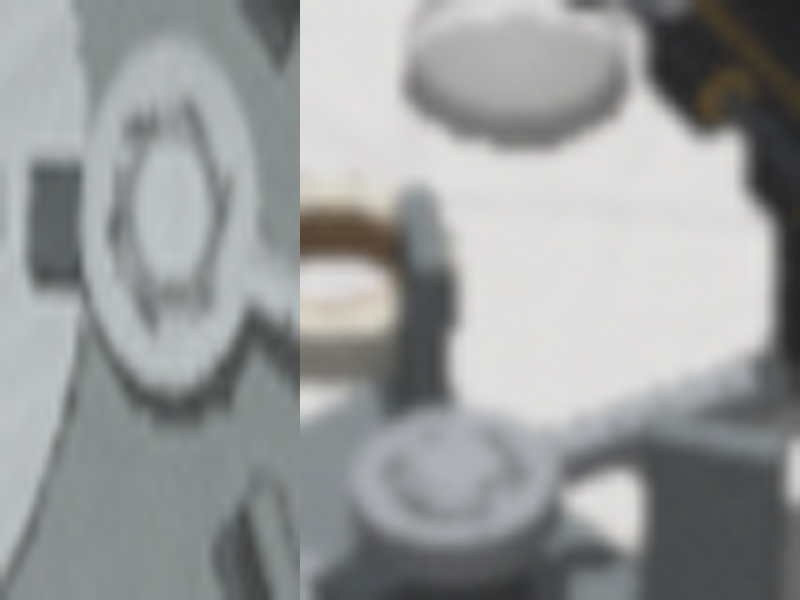

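The ring is still down on the nut and the wrench has pitched up in the hand. I lower back to level, soften the grip so the wrench aligns itself on the nut, then grip again.

```bash
python3 -m crank '[{"x":0,"y":0,"z":0.003,"ax":0.001,"ay":-0.002,"az":0,"claw":1},{"x":0,"y":0,"z":0.006,"ax":0.001,"ay":-0.002,"az":0,"claw":1},{"x":0,"y":0,"z":0.009,"ax":0.001,"ay":-0.002,"az":0,"claw":1},{"x":0,"y":0,"z":0.01,"ax":0.001,"ay":-0.002,"az":0,"claw":1},{"x":0,"y":0,"z":0.01,"ax":0.001,"ay":-0.002,"az":0,"claw":1}]' 15
python3 wr.py 251 .074;python3 arm.py; python3 -c "from h import *;print(r.read_state()['torque'])"
python3 -m crank '[{"x":0,"y":0,"z":0,"ax":0,"ay":0,"az":0,"claw":1},{"x":0,"y":0,"z":0,"ax":0,"ay":0,"az":0,"claw":1},{"x":0,"y":0,"z":0,"ax":0,"ay":0,"az":0,"claw":1},{"x":0,"y":0,"z":0,"ax":0,"ay":0,"az":0,"claw":1},{"x":0,"y":0,"z":0,"ax":0,"ay":0,"az":0,"claw":1}]' 6
python3 wr.py 251 .074;python3 arm.py; python3 -c "from h import *;print(r.read_state()['torque'])"
```

```text
time: 35.88
ee_pos: [0.5618, -0.1031, 0.0769]
eef_rot: [0.987, -0.161, -0.002, -0.003]
ft_force: [-3.4, -4.6, 4.5]
width: 0.0148
pos [ 0.5618 -0.1031  0.0769] az -18.5->-19.0 F [-3.4 -4.6  4.5] w 0.0148 t 35.9 j7 -0.30
shift [-0.0021 -0.0013  0.0029] turn [-0.0026  0.0023  0.004 ] calls>= 1.0
[  48   48   64   72 3414] [312.16630053 209.76193615]
width 0.017766869412327593 axis dir deg 88.2444835780571 mid [0.59706299 0.03344994 0.07      ]
from nut 87.24240429360476
to flange 84.27234617623327
[-0.87254399  0.62598067  0.18983612]
time: 36.35
ee_pos: [0.5618, -0.1031, 0.0769]
eef_rot: [0.987, -0.161, -0.002, -0.003]
ft_force: [-2.5, -5.4, 4.4]
width: 0.0151
pos [ 0.5618 -0.1031  0.0769] az -18.5->-19.0 F [-2.5 -5.4  4.4] w 0.0151 t 36.4 j7 -0.30
shift [-0.0021 -0.0012  0.0029] turn [-0.0026  0.0022  0.004 ] calls>= 1.0
[  48   48   64   72 3417] [312.16562409 209.76523632]
width 0.017752756692258852 axis dir deg 87.42725867773878 mid [0.59704193 0.03345008 0.07      ]
from nut 87.27952068505019
to flange 84.25600256674112
[-1.05081109  0.44105465  0.09437755]
```

```bash
python3 -m crank '[{"x":0.002,"y":0,"z":0,"ax":0,"ay":0,"az":-0.009,"claw":1},{"x":0.004,"y":0,"z":0,"ax":0,"ay":0,"az":-0.018,"claw":1},{"x":0.006,"y":0,"z":0.001,"ax":-0.001,"ay":0.001,"az":-0.026,"claw":1},{"x":0.006,"y":0,"z":0.001,"ax":-0.001,"ay":0.001,"az":-0.026,"claw":1},{"x":0.006,"y":0,"z":0.001,"ax":-0.001,"ay":0.001,"az":-0.026,"claw":1}]' 6
python3 wr.py 251 .074;python3 arm.py; python3 -c "from h import *;print(r.read_state()['torque'])"
```

```text
time: 36.82
ee_pos: [0.5669, -0.1044, 0.0745]
eef_rot: [0.991, -0.135, -0.002, -0.002]
ft_force: [-2.0, -4.8, 1.7]
width: 0.0148
pos [ 0.5669 -0.1044  0.0745] az -15.6->-19.0 F [-2.  -4.8  1.7] w 0.0148 t 36.8 j7 -0.26
shift [-0.0073 -0.0013  0.0005] turn [-0.0018  0.002   0.0299] calls>= 1.0
[  48   48   64   73 3448] [312.20631526 209.81257251]
width 0.017724527166579164 axis dir deg 88.27642871237404 mid [0.5969998  0.03345031 0.07      ]
from nut 87.35376273216734
to flange 84.22331842410796
[-1.12895129  0.20454265  0.14619548]
```

The wrench now moves back with the nut standing still. A little further.

```bash
python3 -m crank '[{"x":0.002,"y":0,"z":0,"ax":0,"ay":0,"az":-0.009,"claw":1},{"x":0.004,"y":0,"z":0,"ax":0,"ay":0,"az":-0.018,"claw":1},{"x":0.0075,"y":0,"z":0,"ax":-0.001,"ay":0.001,"az":-0.035,"claw":1},{"x":0.0075,"y":0,"z":0,"ax":-0.001,"ay":0.001,"az":-0.035,"claw":1},{"x":0.0075,"y":0,"z":0,"ax":-0.001,"ay":0.001,"az":-0.035,"claw":1}]' 6
python3 wr.py 258.3 .074;python3 arm.py; python3 -c "from h import *;print(r.read_state()['torque'])"
python3 -m crank '[{"x":0.002,"y":0,"z":0,"ax":0,"ay":0,"az":-0.009,"claw":1},{"x":0.004,"y":0,"z":0,"ax":0,"ay":0,"az":-0.018,"claw":1},{"x":0.0057,"y":0,"z":0,"ax":-0.001,"ay":0,"az":-0.026,"claw":1},{"x":0.0057,"y":0,"z":0,"ax":-0.001,"ay":0,"az":-0.026,"claw":1},{"x":0.0057,"y":0,"z":0,"ax":-0.001,"ay":0,"az":-0.026,"claw":1}]' 6
python3 wr.py 258.3 .074;python3 arm.py; python3 -c "from h import *;print(r.read_state()['torque'])"
```

```text
time: 37.28
ee_pos: [0.5734, -0.1057, 0.0736]
eef_rot: [0.995, -0.101, -0.002, -0.002]
ft_force: [-0.0, -4.0, -1.2]
width: 0.0148
pos [ 0.5734 -0.1057  0.0736] az -11.6->-11.7 F [-0.  -4.  -1.2] w 0.0148 t 37.3 j7 -0.19
shift [-0.0001 -0.0008 -0.0004] turn [-0.0013  0.0018  0.0012] calls>= 1.0
[  48   48   64   71 3378] [312.14860864 209.79751332]
width 0.01771057489914872 axis dir deg 87.69924242807727 mid [0.59702084 0.0334502  0.07      ]
from nut 87.31668754275954
to flange 84.23963932466812
[-0.93063049  0.19121505  0.06241497]
time: 37.75
ee_pos: [0.5787, -0.1062, 0.0731]
eef_rot: [0.997, -0.074, -0.002, -0.001]
ft_force: [-2.1, -2.7, -0.8]
width: 0.0152
pos [ 0.5787 -0.1062  0.0731] az -8.5->-11.7 F [-2.1 -2.7 -0.8] w 0.0152 t 37.8 j7 -0.14
shift [-0.0053 -0.0006 -0.0009] turn [-0.0005  0.0023  0.0279] calls>= 1.0
[  48   48   56   66 3240] [312.00671296 209.66500772]
width 0.01773544970958602 axis dir deg 88.35870987770993 mid [0.59712741 0.03455941 0.07      ]
from nut 87.22371526561729
to flange 84.23544345307462
[-0.58692614  0.07883528  0.01491485]
```

```bash
python3 -m crank '[{"x":0,"y":0,"z":0,"ax":0,"ay":0,"az":0,"claw":1},{"x":-0.004,"y":0,"z":0,"ax":0,"ay":0,"az":0.018,"claw":1},{"x":-0.008,"y":-0.0002,"z":0,"ax":0,"ay":0,"az":0.036,"claw":1},{"x":-0.011,"y":-0.0005,"z":0,"ax":0,"ay":0,"az":0.052,"claw":1},{"x":-0.011,"y":-0.0005,"z":0,"ax":0,"ay":0,"az":0.052,"claw":1}]' 25
python3 wr.py 258.3 .074;python3 arm.py|tail -2; python3 -c "from h import *;print(r.read_state()['torque'])"
python3 -m crank '[{"x":-0.002,"y":0,"z":0,"ax":0,"ay":0,"az":0.009,"claw":1},{"x":-0.004,"y":0,"z":0,"ax":0,"ay":0,"az":0.018,"claw":1},{"x":-0.004,"y":0,"z":0,"ax":0,"ay":0,"az":0.018,"claw":1},{"x":-0.004,"y":0,"z":0,"ax":0,"ay":0,"az":0.018,"claw":1},{"x":-0.004,"y":0,"z":0,"ax":0,"ay":0,"az":0.018,"claw":1}]' 25
python3 wr.py 258.3 .074;python3 arm.py|tail -2; python3 -c "from h import *;print(r.read_state()['torque'])"
```

```text
time: 38.22
ee_pos: [0.5677, -0.1046, 0.0733]
eef_rot: [0.992, -0.127, -0.002, -0.0]
ft_force: [-0.3, -4.5, -0.5]
width: 0.0148
pos [ 0.5677 -0.1046  0.0733] az -14.6->-11.7 F [-0.3 -4.5 -0.5] w 0.0148 t 38.2 j7 -0.24
shift [ 0.0057 -0.0012 -0.0007] turn [-0.0001  0.002  -0.025 ] calls>= 1.0
from nut 87.15559479595603
to flange 84.31057686581897
[-0.95332107  0.05602766  0.14635404]
time: 38.68
ee_pos: [0.5647, -0.1038, 0.0735]
eef_rot: [0.99, -0.144, -0.001, -0.0]
ft_force: [2.6, -5.5, -1.1]
width: 0.0148
pos [ 0.5647 -0.1038  0.0735] az -16.5->-11.7 F [ 2.6 -5.5 -1.1] w 0.0148 t 38.7 j7 -0.28
shift [ 0.0087 -0.0015 -0.0005] turn [-0.0002  0.0013 -0.042 ] calls>= 1.0
from nut 86.85841608590341
to flange 84.44152819492719
[-1.19059311 -0.58462088  0.32954615]
```

```bash
python3 -m crank '[{"x":-0.002,"y":0,"z":0,"ax":0,"ay":0,"az":0.009,"claw":1},{"x":-0.004,"y":0,"z":0,"ax":0,"ay":0,"az":0.018,"claw":1},{"x":-0.004,"y":0,"z":0,"ax":0,"ay":0,"az":0.018,"claw":1},{"x":-0.004,"y":0,"z":0,"ax":0,"ay":0,"az":0.018,"claw":1},{"x":-0.004,"y":0,"z":0,"ax":0,"ay":0,"az":0.018,"claw":1}]' 25
python3 wr.py 258.3 .074;python3 arm.py|tail -2; python3 -c "from h import *;print(r.read_state()['torque'])"
python3 -m crank '[{"x":-0.001,"y":0.001,"z":0,"ax":0,"ay":0,"az":0.009,"claw":1},{"x":-0.003,"y":0.001,"z":0,"ax":0,"ay":0,"az":0.013,"claw":1},{"x":-0.003,"y":0.001,"z":0,"ax":0,"ay":0,"az":0.013,"claw":1},{"x":-0.003,"y":0.001,"z":0,"ax":0,"ay":0,"az":0.013,"claw":1},{"x":-0.003,"y":0.001,"z":0,"ax":0,"ay":0,"az":0.013,"claw":1}]' 25
python3 wr.py 258.3 .074;python3 arm.py|tail -2; python3 -c "from h import *;print(r.read_state()['torque'])"
```

```text
time: 39.15
ee_pos: [0.5619, -0.1029, 0.0739]
eef_rot: [0.987, -0.161, -0.0, -0.0]
ft_force: [6.8, -5.8, -1.5]
width: 0.0146
pos [ 0.5619 -0.1029  0.0739] az -18.6->-11.7 F [ 6.8 -5.8 -1.5] w 0.0146 t 39.1 j7 -0.31
shift [ 0.0117 -0.0018 -0.0001] turn [-0.0002  0.0003 -0.0599] calls>= 1.0
from nut 86.94341962872804
to flange 84.3944286619982
[-1.50345313 -1.3599267   0.43677986]
time: 39.62
ee_pos: [0.5598, -0.1022, 0.0743]
eef_rot: [0.985, -0.174, 0.001, -0.001]
ft_force: [10.0, -5.2, -3.9]
width: 0.0149
pos [ 0.5598 -0.1022  0.0743] az -20.0->-11.7 F [10.  -5.2 -3.9] w 0.0149 t 39.6 j7 -0.33
shift [ 0.0137 -0.0022  0.0004] turn [-0.0008 -0.0008 -0.0726] calls>= 1.0
from nut 86.77164625464782
to flange 84.4710920166846
[-1.19376799 -2.26651092  0.52661118]
```

The arm holds at the stop under about 1.2 N m. I ease back with a soft grip, then take a firm grip and lift.

```bash
python3 -m crank '[{"x":0,"y":0,"z":0,"ax":0,"ay":0,"az":0,"claw":1},{"x":0.004,"y":0,"z":0,"ax":0,"ay":0,"az":-0.018,"claw":1},{"x":0.008,"y":-0.0003,"z":0,"ax":0,"ay":0,"az":-0.036,"claw":1},{"x":0.012,"y":-0.001,"z":0,"ax":0,"ay":0,"az":-0.054,"claw":1},{"x":0.012,"y":-0.001,"z":0,"ax":0,"ay":0,"az":-0.054,"claw":1}]' 5
python3 wr.py 261.5 .0738;python3 arm.py|tail -2; python3 -c "from h import *;print(r.read_state()['torque'])"
python3 -m crank '[{"x":0.004,"y":0,"z":0,"ax":0,"ay":0,"az":-0.018,"claw":1},{"x":0.008,"y":-0.0003,"z":0,"ax":0,"ay":0,"az":-0.036,"claw":1},{"x":0.01,"y":-0.0006,"z":0,"ax":0,"ay":0,"az":-0.045,"claw":1},{"x":0.01,"y":-0.001,"z":0,"ax":0,"ay":0,"az":-0.045,"claw":1},{"x":0.01,"y":-0.001,"z":0,"ax":0,"ay":0,"az":-0.045,"claw":1}]' 5
python3 wr.py 261.5 .0738;python3 arm.py|tail -2; python3 -c "from h import *;print(r.read_state()['torque'])"
```

```text
time: 40.08
ee_pos: [0.569, -0.1047, 0.0731]
eef_rot: [0.993, -0.12, -0.002, -0.001]
ft_force: [-1.0, -1.0, -0.1]
width: 0.0151
pos [ 0.569  -0.1047  0.0731] az -13.8->-8.5 F [-1.  -1.  -0.1] w 0.0151 t 40.1 j7 -0.23
shift [ 0.0105 -0.0013 -0.0008] turn [-0.0009  0.0024 -0.0459] calls>= 1.0
from nut 87.29963397811593
to flange 84.23557982087459
[-0.18855787 -0.12522982  0.1055861 ]
time: 40.55
ee_pos: [0.5783, -0.1064, 0.073]
eef_rot: [0.997, -0.077, -0.002, -0.001]
ft_force: [-0.2, -1.2, -0.6]
width: 0.0147
pos [ 0.5783 -0.1064  0.073 ] az -8.8->-8.5 F [-0.2 -1.2 -0.6] w 0.0147 t 40.5 j7 -0.15
shift [ 0.001  -0.0007 -0.0008] turn [-0.0007  0.0024 -0.0027] calls>= 1.0
from nut 87.2794279291243
to flange 84.25604402804649
[0.09459552 0.07220997 0.13601873]
```

```bash
python3 -m crank '[{"x":0,"y":0,"z":0,"ax":0,"ay":0,"az":0,"claw":1},{"x":0,"y":0,"z":0,"ax":0,"ay":0,"az":0,"claw":1},{"x":0,"y":0,"z":0,"ax":0,"ay":0,"az":0,"claw":1},{"x":0,"y":0,"z":-0.003,"ax":0,"ay":0,"az":0,"claw":1},{"x":0,"y":0,"z":-0.006,"ax":0,"ay":0,"az":0,"claw":1}]' 60
python3 wr.py 261.5 .0738;python3 arm.py|tail -2; python3 -c "from h import *;print(r.read_state()['torque'])"
python3 -m crank '[{"x":0,"y":0,"z":-0.003,"ax":0,"ay":0,"az":0,"claw":1},{"x":0,"y":0,"z":-0.006,"ax":0,"ay":0,"az":0,"claw":1},{"x":0,"y":0,"z":-0.01,"ax":0,"ay":0,"az":0,"claw":1},{"x":0,"y":0,"z":-0.01,"ax":0,"ay":0,"az":0,"claw":1},{"x":0,"y":0,"z":-0.01,"ax":0,"ay":0,"az":0,"claw":1}]' 60
python3 wr.py 261.5 .0738;python3 arm.py|tail -2; python3 -c "from h import *;print(r.read_state()['torque'])"
```

```text
time: 41.02
ee_pos: [0.5783, -0.1067, 0.0791]
eef_rot: [0.997, -0.076, -0.002, -0.001]
ft_force: [-0.2, 0.5, -2.2]
width: 0.0145
pos [ 0.5783 -0.1067  0.0791] az -8.7->-8.5 F [-0.2  0.5 -2.2] w 0.0145 t 41.0 j7 -0.15
shift [ 0.0011 -0.001   0.0053] turn [-0.0005  0.0025 -0.0022] calls>= 1.0
from nut 87.29991465451076
to flange 84.23545471054246
[-0.00145607  0.2014498   0.16641017]
time: 41.48
ee_pos: [0.579, -0.107, 0.0897]
eef_rot: [0.997, -0.076, -0.002, -0.001]
ft_force: [0.3, 0.5, -1.8]
width: 0.0147
pos [ 0.579  -0.107   0.0897] az -8.8->-8.5 F [ 0.3  0.5 -1.8] w 0.0147 t 41.5 j7 -0.14
shift [ 0.0003 -0.0011  0.0159] turn [-0.0004  0.0016 -0.0023] calls>= 1.0
from nut 87.26736888413772
to flange 84.26135358484552
[-0.10507745 -0.08528965  0.0053963 ]
```

The wrench comes off freely and the arm stays put. I lift clear and head for the tray at the original pose.

```bash
python3 -m crank '[{"x":0,"y":0,"z":-0.02,"ax":0,"ay":0.002,"az":0,"claw":1},{"x":0,"y":0,"z":-0.04,"ax":0,"ay":0.002,"az":0,"claw":1},{"x":0,"y":0,"z":-0.06,"ax":0,"ay":0.002,"az":0,"claw":1},{"x":0,"y":0,"z":-0.065,"ax":0,"ay":0.002,"az":0,"claw":1},{"x":0,"y":0,"z":-0.065,"ax":0,"ay":0.002,"az":0,"claw":1}]' 60
python3 go.py .4124 -.206 .15 -4.7
python3 arm.py
```

```text
time: 41.95
ee_pos: [0.5798, -0.1071, 0.1555]
eef_rot: [0.997, -0.076, 0.001, -0.0]
ft_force: [0.5, -0.8, -2.1]
width: 0.0147
pos [ 0.5798 -0.1071  0.1555] az -8.8->-4.7 F [ 0.5 -0.8 -2.1] w 0.0147 t 42.0 j7 -0.12
shift [-0.1504  0.1233  0.005 ] turn [-0.0004 -0.0013 -0.0354] calls>= 1.0
[  48   47   64   75 3956] [312.74206901 209.69701087]
width 0.017570180715747966 axis dir deg 87.67670420005612 mid [0.59700667 0.03345028 0.07      ]
from nut 87.3416561283544
to flange 84.22864740651617
```

```bash
python3 -m crank '[{"x":-0.03,"y":0.025,"z":0,"ax":0,"ay":-0.001,"az":-0.01,"claw":1},{"x":-0.06,"y":0.05,"z":0,"ax":0,"ay":-0.001,"az":-0.02,"claw":1},{"x":-0.09,"y":0.075,"z":0,"ax":0,"ay":-0.001,"az":-0.03,"claw":1},{"x":-0.12,"y":0.1,"z":0,"ax":0,"ay":-0.001,"az":-0.035,"claw":1},{"x":-0.15,"y":0.123,"z":0,"ax":0,"ay":-0.001,"az":-0.035,"claw":1}]' 60
python3 -m crank '[{"x":0,"y":0,"z":0,"ax":0,"ay":0,"az":0,"claw":1},{"x":0,"y":0,"z":0,"ax":0,"ay":0,"az":0,"claw":1},{"x":0,"y":0,"z":0.03,"ax":0,"ay":0,"az":0,"claw":1},{"x":0,"y":0,"z":0.06,"ax":0,"ay":0,"az":0,"claw":1},{"x":0,"y":0,"z":0.09,"ax":0,"ay":0,"az":0,"claw":1}]' 60
python3 -m crank '[{"x":0,"y":0,"z":0,"ax":0,"ay":0,"az":0,"claw":1},{"x":0,"y":0,"z":0,"ax":0,"ay":0,"az":0,"claw":1},{"x":0,"y":0,"z":0,"ax":0,"ay":0,"az":0,"claw":1},{"x":0,"y":0,"z":0,"ax":0,"ay":0,"az":0,"claw":1},{"x":0,"y":0,"z":0,"ax":0,"ay":0,"az":0,"claw":1}]' 60
python3 go.py .4124 -.206 .008 -4.7
python3 - <<'E'
from ells import *
np.set_printoptions(precision=4,suppress=True)
t=camera('top');s=camera('scene')
print(ells(t,150,255,(345,268,410,310),60)); print(ells(s,145,255,(375,215,435,268),40))
cv2.imwrite('pics/w6.png',np.hstack([cv2.resize(t['color'][200:320,290:450],(427,320)),cv2.resize(s['color'][190:280,320:420],(355,320))]))
E
```

```text
time: 42.42
ee_pos: [0.4092, -0.2064, 0.1523]
eef_rot: [0.999, -0.041, -0.002, -0.001]
ft_force: [0.4, -0.1, -1.3]
width: 0.0144
time: 42.83
ee_pos: [0.4123, -0.2047, 0.0624]
eef_rot: [0.999, -0.041, -0.001, -0.001]
ft_force: [1.0, -0.5, -2.1]
width: 0.0146
time: 43.25
ee_pos: [0.4129, -0.2059, 0.0657]
eef_rot: [0.999, -0.041, 0.0, -0.0]
ft_force: [0.1, 0.2, -1.5]
width: 0.0149
pos [ 0.4129 -0.2059  0.0657] az -4.7->-4.7 F [ 0.1  0.2 -1.5] w 0.0149 t 43.2 j7 0.24
shift [-0.0005  0.0001  0.0577] turn [-0.0001 -0.0001 -0.0002] calls>= 1.0
[(534, False, array([380.61, 288.29]), array([23.3, 46.1])), (187, True, array([373.74, 287.56]), array([15.1, 16. ])), (242, False, array([336.52, 314.65]), array([35.9, 42.4]))]
[(57, False, array([378.72, 264.34]), array([ 7.2, 14.7])), (217, False, array([426.08, 261.69]), array([13.9, 26.9])), (765, False, array([392.24, 226.97]), array([27.8, 48. ])), (104, True, array([398.95, 233.59]), array([ 9.1, 14.6]))]
```

View pics/w6.png

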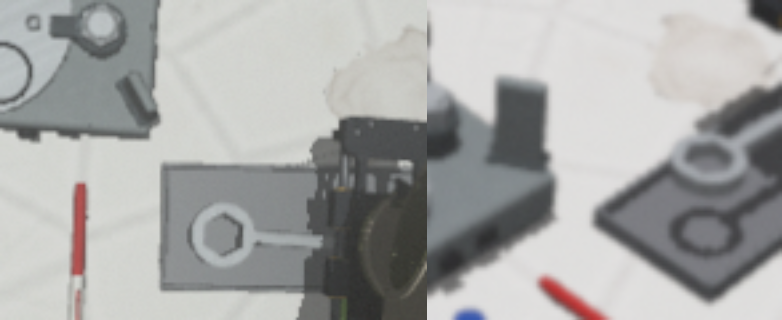

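The wrench is over the tray, level and inside its outline (ring at crop (222,236)), and the clamp arm is over the platter edge at (65,25). I lower it.

```bash
python3 -c "
from h import *
t=camera('top');s=camera('scene');print(tri(t,(373.74,287.56),s,(398.95,233.59)))"
python3 -m crank '[{"x":0,"y":0,"z":0.02,"ax":0,"ay":0,"az":0,"claw":1},{"x":0,"y":0,"z":0.035,"ax":0,"ay":0,"az":0,"claw":1},{"x":0,"y":0,"z":0.05,"ax":0,"ay":0,"az":0,"claw":1},{"x":0,"y":0,"z":0.054,"ax":0,"ay":0,"az":0,"claw":1},{"x":0,"y":0,"z":0.054,"ax":0,"ay":0,"az":0,"claw":1}]' 60
python3 -m crank '[{"x":0,"y":0,"z":0.002,"ax":0,"ay":0,"az":0,"claw":1},{"x":0,"y":0,"z":0.003,"ax":0,"ay":0,"az":0,"claw":1},{"x":0,"y":0,"z":0.003,"ax":0,"ay":0,"az":0,"claw":1},{"x":0,"y":0,"z":0.003,"ax":0,"ay":0,"az":0,"claw":1},{"x":0,"y":0,"z":0.003,"ax":0,"ay":0,"az":0,"claw":1}]' 60
python3 go.py .4124 -.206 .008 -4.7
```

```text
(array([ 0.42346787, -0.09942223,  0.0755208 ]), np.float64(0.0008524370026548031))
time: 43.87
ee_pos: [0.411, -0.2053, 0.0096]
eef_rot: [0.999, -0.041, -0.002, -0.001]
ft_force: [-0.4, -0.0, -1.8]
width: 0.0144
time: 44.28
ee_pos: [0.4122, -0.2057, 0.0083]
eef_rot: [0.999, -0.041, -0.0, -0.0]
ft_force: [-1.5, 1.7, 7.5]
width: 0.0143
pos [ 0.4122 -0.2057  0.0083] az -4.7->-4.7 F [-1.5  1.7  7.5] w 0.0143 t 44.3 j7 0.22
shift [0.0002 0.0003 0.0003] turn [-0.0002  0.0005 -0.0003] calls>= 1.0
```

```bash
python3 -m crank '[{"x":0,"y":0,"z":0,"ax":0,"ay":0,"az":0,"claw":0.3},{"x":0,"y":0,"z":0,"ax":0,"ay":0,"az":0,"claw":0.3},{"x":0,"y":0,"z":0,"ax":0,"ay":0,"az":0,"claw":0.3},{"x":0,"y":0,"z":0,"ax":0,"ay":0,"az":0,"claw":0.3},{"x":0,"y":0,"z":-0.01,"ax":0,"ay":0,"az":0,"claw":0.3}]' 30
python3 -m crank '[{"x":0,"y":0,"z":-0.03,"ax":0,"ay":0,"az":0,"claw":0.3},{"x":0,"y":0,"z":-0.07,"ax":0,"ay":0,"az":0,"claw":0.3},{"x":0,"y":0,"z":-0.11,"ax":0,"ay":0,"az":0,"claw":0.3},{"x":0,"y":0,"z":-0.13,"ax":0,"ay":0,"az":0,"claw":0.3},{"x":0,"y":0,"z":-0.13,"ax":0,"ay":0,"az":0,"claw":0.3}]' 30
python3 go.py .4303 .1294 .14 -65
python3 - <<'E'
from ells import *
np.set_printoptions(precision=4,suppress=True)
t=camera('top');s=camera('scene')
a=[b[1:3] for b in blobs(t,(105,90,60),(130,255,255),(180,260,300,335),30)[0]]
b=[b[1:3] for b in blobs(s,(105,90,60),(130,255,255),(280,265,350,345),30)[0]]
print(a,b)
for p in a:
    for q in b:
        P,e=tri(t,p,s,q)
        if e<.004: print(np.round(p,1),P,e,onz(t,[p],.074))
es=[e for e in ells(t,0,110,(235,150,325,250),200) if e[1]]
for e in es: print(e,onz(t,[e[2]],.066))
C=np.array([.6044,.1066])
for an in(85,205,325): print(an,C+.052*np.array([np.cos(np.radians(an)),np.sin(np.radians(an))]))
E
python3 arm.py
```

```text
time: 44.7
ee_pos: [0.4105, -0.205, 0.0161]
eef_rot: [0.999, -0.041, -0.002, -0.001]
ft_force: [0.5, 0.2, -0.3]
width: 0.0297
time: 45.12
ee_pos: [0.4144, -0.2067, 0.1529]
eef_rot: [0.999, -0.041, 0.003, 0.001]
ft_force: [1.1, -1.1, -0.6]
width: 0.0305
pos [ 0.4144 -0.2067  0.1529] az -4.7->-65.0 F [ 1.1 -1.1 -0.6] w 0.0305 t 45.1 j7 0.27
shift [-0.012  -0.3363  0.0122] turn [-5.000e-04 -3.100e-03  5.259e-01] calls>= 2.0
[(np.float64(269.0), np.float64(285.0)), (np.float64(228.2), np.float64(287.1)), (np.float64(197.0), np.float64(315.1))] [(np.float64(331.6), np.float64(281.3)), (np.float64(304.1), np.float64(303.0)), (np.float64(300.3), np.float64(336.2))]
[269. 285.] [0.4303 0.1292 0.0683] 0.0015845379415564877 [[0.4309 0.1291 0.074 ]]
[228.2 287.1] [0.426  0.2189 0.0689] 0.001773870152295626 [[0.4267 0.2185 0.074 ]]
[197.  315.1] [0.3713 0.268  0.1487] 0.0010139297204129936 [[0.3659 0.2867 0.074 ]]
[197.  315.1] [0.3651 0.2875 0.0693] 0.0012607897938927883 [[0.3659 0.2867 0.074 ]]
(326, True, array([257.07, 204.63]), array([19.8, 21. ])) [[0.6098 0.1571 0.066 ]]
(318, True, array([293.36, 187.47]), array([19.7, 20.6])) [[0.6481 0.0759 0.066 ]]
85 [0.6089 0.1584]
205 [0.5573 0.0846]
325 [0.647  0.0768]
[  48   48   64   73 3964] [312.72253406 209.6896443 ]
width 0.01762647516980725 axis dir deg 88.37546642715591 mid [0.59704883 0.03345002 0.07      ]
from nut 87.26736906327065
to flange 84.26135369003995
```

The clamp arm has stayed at its stop and both bottles are unmoved. Going to sample_0.

```bash
python3 -m crank '[{"x":0,"y":-0.03,"z":0,"ax":0,"ay":-0.003,"az":0,"claw":-0.4},{"x":0,"y":-0.06,"z":0,"ax":0,"ay":-0.003,"az":0,"claw":-0.4},{"x":0,"y":-0.1,"z":0,"ax":0,"ay":-0.003,"az":0,"claw":-0.4},{"x":0,"y":-0.135,"z":0,"ax":0,"ay":-0.003,"az":0,"claw":-0.4},{"x":-0.006,"y":-0.168,"z":0,"ax":0,"ay":-0.003,"az":0,"claw":-0.4}]' 30
python3 -m crank '[{"x":0,"y":-0.03,"z":0,"ax":0,"ay":0,"az":0.06,"claw":-0.4},{"x":0,"y":-0.06,"z":0,"ax":0,"ay":0,"az":0.12,"claw":-0.4},{"x":0,"y":-0.1,"z":0,"ax":0,"ay":0,"az":0.18,"claw":-0.4},{"x":0,"y":-0.135,"z":0,"ax":0,"ay":0,"az":0.24,"claw":-0.4},{"x":-0.006,"y":-0.168,"z":0,"ax":0,"ay":0,"az":0.29,"claw":-0.4}]' 30
python3 -m crank '[{"x":0,"y":0,"z":0,"ax":0,"ay":0,"az":0.06,"claw":-0.4},{"x":0,"y":0,"z":0,"ax":0,"ay":0,"az":0.12,"claw":-0.4},{"x":0,"y":0,"z":0,"ax":0,"ay":0,"az":0.18,"claw":-0.4},{"x":0,"y":0,"z":0,"ax":0,"ay":0,"az":0.236,"claw":-0.4},{"x":0,"y":0,"z":0,"ax":0,"ay":0,"az":0.236,"claw":-0.4}]' 30
python3 -m crank '[{"x":0,"y":0,"z":0,"ax":0,"ay":0,"az":0,"claw":-0.4},{"x":0,"y":0,"z":0,"ax":0,"ay":0,"az":0,"claw":-0.4},{"x":0,"y":0,"z":0,"ax":0,"ay":0,"az":0,"claw":-0.4},{"x":0,"y":0,"z":0,"ax":0,"ay":0,"az":0,"claw":-0.4},{"x":0,"y":0,"z":0,"ax":0,"ay":0,"az":0,"claw":-0.4}]' 30
python3 go.py .4305 .1292 .019 -65
```

```text
time: 45.68
ee_pos: [0.4192, -0.0356, 0.1462]
eef_rot: [0.999, -0.041, -0.005, -0.001]
ft_force: [1.2, 0.2, -0.1]
width: 0.0556
time: 46.1
ee_pos: [0.428, 0.1211, 0.1464]
eef_rot: [0.952, -0.305, -0.005, 0.001]
ft_force: [0.8, -1.2, 0.0]
width: 0.0606
time: 46.52
ee_pos: [0.4277, 0.1197, 0.1463]
eef_rot: [0.855, -0.519, -0.005, 0.002]
ft_force: [0.4, -0.6, -0.3]
width: 0.0608
time: 46.93
ee_pos: [0.4285, 0.1198, 0.1474]
eef_rot: [0.856, -0.517, -0.004, 0.002]
ft_force: [-0.7, -0.8, 0.6]
width: 0.0608
pos [0.4285 0.1198 0.1474] az -62.2->-65.0 F [-0.7 -0.8  0.6] w 0.0608 t 46.9 j7 -1.47
shift [-0.0067 -0.007   0.1284] turn [0.0035 0.0026 0.0242] calls>= 1.0
```

```bash
python3 -m crank '[{"x":-0.0065,"y":-0.007,"z":0,"ax":0.0035,"ay":0.0025,"az":0.024,"claw":-0.4},{"x":-0.0065,"y":-0.007,"z":0.02,"ax":0.0035,"ay":0.0025,"az":0.024,"claw":-0.4},{"x":-0.0065,"y":-0.007,"z":0.04,"ax":0.0035,"ay":0.0025,"az":0.024,"claw":-0.4},{"x":-0.0065,"y":-0.007,"z":0.05,"ax":0.0035,"ay":0.0025,"az":0.024,"claw":-0.4},{"x":-0.0065,"y":-0.007,"z":0.05,"ax":0.0035,"ay":0.0025,"az":0.024,"claw":-0.4}]' 30
python3 go.py .4305 .1292 .019 -65
python3 -m crank '[{"x":0,"y":0,"z":0.02,"ax":0,"ay":0,"az":0,"claw":-0.4},{"x":0,"y":0,"z":0.04,"ax":0,"ay":0,"az":0,"claw":-0.4},{"x":0,"y":0,"z":0.06,"ax":0,"ay":0,"az":0,"claw":-0.4},{"x":0,"y":0,"z":0.078,"ax":0,"ay":0,"az":0,"claw":-0.4},{"x":0,"y":0,"z":0.078,"ax":0,"ay":0,"az":0,"claw":-0.4}]' 30
python3 go.py .4305 .1292 .019 -65
```

```text
time: 47.35
ee_pos: [0.4299, 0.1285, 0.0955]
eef_rot: [0.843, -0.537, -0.001, 0.001]
ft_force: [-0.5, 0.1, 0.3]
width: 0.061
pos [0.4299 0.1285 0.0955] az -65.0->-65.0 F [-0.5  0.1  0.3] w 0.0610 t 47.4 j7 -1.58
shift [-0.0003 -0.0011  0.0765] turn [ 0.0017  0.0006 -0.    ] calls>= 1.0
time: 47.77
ee_pos: [0.4299, 0.1284, 0.0176]
eef_rot: [0.843, -0.538, -0.001, 0.001]
ft_force: [-0.7, 0.1, -0.6]
width: 0.061
pos [0.4299 0.1284 0.0176] az -65.0->-65.0 F [-0.7  0.1 -0.6] w 0.0610 t 47.8 j7 -1.67
shift [-0.0005 -0.0009 -0.0014] turn [ 0.0017  0.0005 -0.0003] calls>= 1.0
```

```bash
python3 -m crank '[{"x":0,"y":0,"z":0,"ax":0.0017,"ay":0,"az":0,"claw":1},{"x":0,"y":0,"z":0,"ax":0.0017,"ay":0,"az":0,"claw":1},{"x":0,"y":0,"z":0,"ax":0.0017,"ay":0,"az":0,"claw":1},{"x":0,"y":0,"z":0,"ax":0.0017,"ay":0,"az":0,"claw":1},{"x":0,"y":0,"z":0,"ax":0.0017,"ay":0,"az":0,"claw":1}]' 25
python3 go.py .4305 .1292 .019 -65
python3 -m crank '[{"x":0,"y":0,"z":-0.02,"ax":0,"ay":0,"az":0,"claw":1},{"x":0,"y":0,"z":-0.05,"ax":0,"ay":0,"az":0,"claw":1},{"x":0,"y":0,"z":-0.08,"ax":0,"ay":0,"az":0,"claw":1},{"x":0,"y":0,"z":-0.1,"ax":0,"ay":0,"az":0,"claw":1},{"x":0,"y":0,"z":-0.1,"ax":0,"ay":0,"az":0,"claw":1}]' 25
python3 go.py .5573 .0846 .115 -65
```

```text
time: 48.18
ee_pos: [0.4321, 0.1292, 0.0205]
eef_rot: [0.843, -0.538, 0.002, -0.002]
ft_force: [-1.1, 0.1, 7.8]
width: 0.038
pos [0.4321 0.1292 0.0205] az -65.0->-65.0 F [-1.1  0.1  7.8] w 0.0380 t 48.2 j7 -1.67
shift [-0.0007  0.0014  0.0015] turn [-0.0027 -0.0002 -0.0003] calls>= 1.0
time: 48.6
ee_pos: [0.4334, 0.1296, 0.1238]
eef_rot: [0.843, -0.538, 0.004, -0.004]
ft_force: [0.8, 0.7, -0.4]
width: 0.0379
pos [0.4334 0.1296 0.1238] az -65.0->-65.0 F [ 0.8  0.7 -0.4] w 0.0379 t 48.6 j7 -1.56
shift [ 0.093  -0.0933  0.01  ] turn [-0.0051 -0.001  -0.0003] calls>= 1.0
```

Run:
```python
from ells import *
np.set_printoptions(precision=4,suppress=True)
t=camera('top');s=camera('scene')
print(r.read_state()['ee_pos'])
for n,c in(('t',t),('s',s)):
    roi=(180,230,400,335) if n=='t' else (250,180,420,345)
    for b in blobs(c,(105,90,50),(130,255,255),roi,6)[0]: print(n,b,onz(c,[b[1:3]],.172))
m=blobs(s,(0,0,150),(180,60,255),(250,180,420,345),100)[0];print(m[:5])
cv2.imwrite('pics/b1.png',np.hstack([cv2.resize(t['color'][230:330,200:320],(430,358)),cv2.resize(s['color'][220:320,290:390],(358,358))]))
```

```text
[0.4315 0.1287 0.1201]
t (np.int32(60), np.float64(196.5), np.float64(315.2), np.int32(8), np.int32(9)) [[0.3723 0.2627 0.172 ]]
s (np.int32(171), np.float64(254.0), np.float64(225.4), np.int32(10), np.int32(23)) [[0.6014 0.2014 0.172 ]]
s (np.int32(65), np.float64(304.1), np.float64(303.1), np.int32(9), np.int32(9)) [[0.3559 0.2831 0.172 ]]
s (np.int32(71), np.float64(300.3), np.float64(336.2), np.int32(10), np.int32(9)) [[0.3023 0.3439 0.172 ]]
[(np.int32(2318), np.float64(281.2), np.float64(218.1), np.int32(65), np.int32(87)), (np.int32(5181), np.float64(384.3), np.float64(231.4), np.int32(78), np.int32(121)), (np.int32(190), np.float64(300.1), np.float64(229.9), np.int32(17), np.int32(21)), (np.int32(206), np.float64(401.5), np.float64(248.5), np.int32(33), np.int32(22)), (np.int32(115), np.float64(269.1), np.float64(250.9), np.int32(17), np.int32(9))]
```

```bash
python3 go.py .5592 .0848 .12 -65
python3 -m crank '[{"x":0.02,"y":-0.02,"z":0,"ax":-0.003,"ay":0,"az":0,"claw":1},{"x":0.045,"y":-0.045,"z":0,"ax":-0.003,"ay":0,"az":0,"claw":1},{"x":0.07,"y":-0.07,"z":0,"ax":-0.003,"ay":0,"az":0,"claw":1},{"x":0.094,"y":-0.096,"z":0,"ax":-0.003,"ay":0,"az":0,"claw":1},{"x":0.094,"y":-0.096,"z":0,"ax":-0.003,"ay":0,"az":0,"claw":1}]' 25
python3 -m crank '[{"x":0,"y":0,"z":0,"ax":0,"ay":0,"az":0,"claw":1},{"x":0,"y":0,"z":0,"ax":0,"ay":0,"az":0,"claw":1},{"x":0,"y":0,"z":0,"ax":0,"ay":0,"az":0,"claw":1},{"x":0,"y":0,"z":0,"ax":0,"ay":0,"az":0,"claw":1},{"x":0,"y":0,"z":0,"ax":0,"ay":0,"az":0,"claw":1}]' 25
python3 go.py .5592 .0848 .0785 -65
```

```text
pos [0.4315 0.1287 0.1201] az -65.0->-65.0 F [-1.3  0.2 -1. ] w 0.0382 t 48.7 j7 -1.56
shift [ 0.0937 -0.0973  0.0007] turn [-0.0026 -0.0005 -0.0004] calls>= 1.0
time: 49.12
ee_pos: [0.5616, 0.0802, 0.1172]
eef_rot: [0.842, -0.54, -0.001, 0.002]
ft_force: [-1.5, -1.2, 0.2]
width: 0.0383
time: 49.53
ee_pos: [0.5571, 0.0845, 0.12]
eef_rot: [0.843, -0.537, -0.001, 0.001]
ft_force: [-0.4, 0.7, -0.9]
width: 0.0383
pos [0.5571 0.0845 0.12  ] az -65.0->-65.0 F [-0.4  0.7 -0.9] w 0.0383 t 49.5 j7 -1.51
shift [ 0.0006 -0.0021  0.0415] turn [ 0.0012 -0.0002  0.0001] calls>= 1.0
```

```bash
python3 -m crank '[{"x":0.0005,"y":-0.002,"z":0,"ax":0.001,"ay":0,"az":0,"claw":1},{"x":0.0005,"y":-0.002,"z":0.01,"ax":0.001,"ay":0,"az":0,"claw":1},{"x":0.0005,"y":-0.002,"z":0.02,"ax":0.001,"ay":0,"az":0,"claw":1},{"x":0.0005,"y":-0.002,"z":0.025,"ax":0.001,"ay":0,"az":0,"claw":1},{"x":0.0005,"y":-0.002,"z":0.025,"ax":0.001,"ay":0,"az":0,"claw":1}]' 25
python3 go.py .5592 .0848 .0785 -65
python3 -m crank '[{"x":0,"y":0,"z":0.003,"ax":0,"ay":0,"az":0,"claw":1},{"x":0,"y":0,"z":0.007,"ax":0,"ay":0,"az":0,"claw":1},{"x":0,"y":0,"z":0.01,"ax":0,"ay":0,"az":0,"claw":1},{"x":0,"y":0,"z":0.014,"ax":0,"ay":0,"az":0,"claw":1},{"x":0,"y":0,"z":0.016,"ax":0,"ay":0,"az":0,"claw":1}]' 25
python3 go.py .5592 .0848 .0785 -65
```

```text
time: 49.95
ee_pos: [0.5585, 0.0841, 0.0927]
eef_rot: [0.843, -0.538, -0.001, 0.001]
ft_force: [0.7, -0.5, -0.9]
width: 0.0379
pos [0.5585 0.0841 0.0927] az -65.0->-65.0 F [ 0.7 -0.5 -0.9] w 0.0379 t 50.0 j7 -1.52
shift [-0.0003 -0.001   0.0142] turn [ 0.0017  0.0005 -0.0003] calls>= 1.0
time: 50.37
ee_pos: [0.5595, 0.0844, 0.0784]
eef_rot: [0.843, -0.538, -0.0, 0.0]
ft_force: [-7.8, -1.5, 25.1]
width: 0.0383
pos [0.5595 0.0844 0.0784] az -65.0->-65.0 F [-7.8 -1.5 25.1] w 0.0383 t 50.4 j7 -1.53
shift [-0.0005  0.0001 -0.0001] turn [ 0.0004  0.0001 -0.0004] calls>= 1.0
```

The bottle is on the pocket floor, z as predicted. Ease off, release, and rise.

```bash
python3 -m crank '[{"x":0,"y":0,"z":-0.002,"ax":0,"ay":0,"az":0,"claw":1},{"x":0,"y":0,"z":-0.002,"ax":0,"ay":0,"az":0,"claw":-0.3},{"x":0,"y":0,"z":-0.002,"ax":0,"ay":0,"az":0,"claw":-0.3},{"x":0,"y":0,"z":-0.002,"ax":0,"ay":0,"az":0,"claw":-0.3},{"x":0,"y":0,"z":-0.002,"ax":0,"ay":0,"az":0,"claw":-0.3}]' 25
python3 -m crank '[{"x":0,"y":0,"z":-0.01,"ax":0,"ay":0,"az":0,"claw":-0.3},{"x":0,"y":0,"z":-0.04,"ax":0,"ay":0,"az":0,"claw":-0.3},{"x":0,"y":0,"z":-0.07,"ax":0,"ay":0,"az":0,"claw":-0.3},{"x":0,"y":0,"z":-0.09,"ax":0,"ay":0,"az":0,"claw":-0.3},{"x":0,"y":0,"z":-0.09,"ax":0,"ay":0,"az":0,"claw":-0.3}]' 25
python3 go.py .4264 .2187 .16 -5
```

```text
time: 50.78
ee_pos: [0.5597, 0.0845, 0.0808]
eef_rot: [0.843, -0.538, -0.0, 0.0]
ft_force: [-1.0, -0.2, 0.1]
width: 0.0537
time: 51.2
ee_pos: [0.562, 0.0852, 0.1763]
eef_rot: [0.843, -0.538, 0.003, -0.002]
ft_force: [1.1, 0.3, 1.3]
width: 0.0561
pos [0.562  0.0852 0.1763] az -65.0->-5.0 F [1.1 0.3 1.3] w 0.0561 t 51.2 j7 -1.48
shift [-0.1783  0.0667  0.0155] turn [-0.0024 -0.0028 -0.5239] calls>= 2.0
```

```bash
python3 -m crank '[{"x":-0.03,"y":0.01,"z":0,"ax":0,"ay":0,"az":-0.06,"claw":-0.4},{"x":-0.06,"y":0.025,"z":0,"ax":0,"ay":0,"az":-0.12,"claw":-0.4},{"x":-0.1,"y":0.04,"z":0,"ax":0,"ay":0,"az":-0.18,"claw":-0.4},{"x":-0.14,"y":0.055,"z":0,"ax":0,"ay":0,"az":-0.24,"claw":-0.4},{"x":-0.177,"y":0.067,"z":0.01,"ax":0,"ay":0,"az":-0.29,"claw":-0.4}]' 30
python3 -m crank '[{"x":0,"y":0,"z":0,"ax":0,"ay":0,"az":-0.06,"claw":-0.4},{"x":0,"y":0,"z":0,"ax":0,"ay":0,"az":-0.12,"claw":-0.4},{"x":0,"y":0,"z":0,"ax":0,"ay":0,"az":-0.18,"claw":-0.4},{"x":0,"y":0,"z":0,"ax":0,"ay":0,"az":-0.234,"claw":-0.4},{"x":0,"y":0,"z":0,"ax":0,"ay":0,"az":-0.234,"claw":-0.4}]' 30
python3 -m crank '[{"x":0,"y":0,"z":0,"ax":0,"ay":0,"az":0,"claw":-0.4},{"x":0,"y":0,"z":0,"ax":0,"ay":0,"az":0,"claw":-0.4},{"x":0,"y":0,"z":0,"ax":0,"ay":0,"az":0,"claw":-0.4},{"x":0,"y":0,"z":0,"ax":0,"ay":0,"az":0,"claw":-0.4},{"x":0,"y":0,"z":0,"ax":0,"ay":0,"az":0,"claw":-0.4}]' 30
python3 go.py .4264 .2187 .095 -5
python3 - <<'E'
from ells import *
np.set_printoptions(precision=4,suppress=True)
t=camera('top');s=camera('scene')
for n,c,roi in(('t',t,(230,170,320,250)),('s',s,(255,190,345,270)),('s',s,(280,270,350,345))):
    for b in blobs(c,(105,90,50),(130,255,255),roi,20)[0]: print(n,b,onz(c,[b[1:3]],.127))
E
```

```text
time: 51.62
ee_pos: [0.4237, 0.2176, 0.1624]
eef_rot: [0.963, -0.271, 0.001, -0.0]
ft_force: [1.6, 1.1, 0.6]
width: 0.0608
time: 52.03
ee_pos: [0.4245, 0.2163, 0.1611]
eef_rot: [0.999, -0.041, -0.0, 0.0]
ft_force: [-0.6, -0.3, 0.2]
width: 0.0608
time: 52.45
ee_pos: [0.4246, 0.2163, 0.1609]
eef_rot: [0.999, -0.044, -0.0, 0.0]
ft_force: [0.3, -0.5, -0.3]
width: 0.0614
pos [0.4246 0.2163 0.1609] az -5.1->-5.0 F [ 0.3 -0.5 -0.3] w 0.0614 t 52.5 j7 -0.72
shift [ 0.0016 -0.0026  0.0659] turn [ 0.0001  0.0002 -0.0005] calls>= 1.0
t (np.int32(78), np.float64(288.6), np.float64(223.2), np.int32(10), np.int32(10)) [[0.5593 0.0833 0.127 ]]
s (np.int32(72), np.float64(256.7), np.float64(225.2), np.int32(5), np.int32(19)) [[0.641  0.1639 0.127 ]]
s (np.int32(62), np.float64(304.3), np.float64(303.1), np.int32(9), np.int32(9)) [[0.3858 0.2546 0.127 ]]
s (np.int32(74), np.float64(300.4), np.float64(336.0), np.int32(10), np.int32(10)) [[0.3298 0.3185 0.127 ]]
```

sample_0 stands in the pocket: its cap is at (0.559, 0.083), as expected. Now sample_1.

```bash
python3 -m crank '[{"x":0.0015,"y":-0.0025,"z":0,"ax":0,"ay":0,"az":0,"claw":-0.4},{"x":0.0015,"y":-0.0025,"z":0.02,"ax":0,"ay":0,"az":0,"claw":-0.4},{"x":0.0015,"y":-0.0025,"z":0.05,"ax":0,"ay":0,"az":0,"claw":-0.4},{"x":0.0015,"y":-0.0025,"z":0.066,"ax":0,"ay":0,"az":0,"claw":-0.4},{"x":0.0015,"y":-0.0025,"z":0.066,"ax":0,"ay":0,"az":0,"claw":-0.4}]' 30
python3 -m crank '[{"x":0,"y":0,"z":0.02,"ax":0,"ay":0,"az":0,"claw":-0.4},{"x":0,"y":0,"z":0.04,"ax":0,"ay":0,"az":0,"claw":-0.4},{"x":0,"y":0,"z":0.06,"ax":0,"ay":0,"az":0,"claw":-0.4},{"x":0,"y":0,"z":0.074,"ax":0,"ay":0,"az":0,"claw":-0.4},{"x":0,"y":0,"z":0.074,"ax":0,"ay":0,"az":0,"claw":-0.4}]' 30
python3 go.py .4264 .2187 .02 -5
python3 -m crank '[{"x":0,"y":0,"z":0,"ax":0,"ay":0,"az":0,"claw":1},{"x":0,"y":0,"z":0,"ax":0,"ay":0,"az":0,"claw":1},{"x":0,"y":0,"z":0,"ax":0,"ay":0,"az":0,"claw":1},{"x":0,"y":0,"z":0,"ax":0,"ay":0,"az":0,"claw":1},{"x":0,"y":0,"z":0,"ax":0,"ay":0,"az":0,"claw":1}]' 25
python3 go.py .4264 .2187 .02 -5
python3 -m crank '[{"x":0,"y":0,"z":-0.02,"ax":0,"ay":0,"az":0,"claw":1},{"x":0,"y":0,"z":-0.05,"ax":0,"ay":0,"az":0,"claw":1},{"x":0,"y":0,"z":-0.08,"ax":0,"ay":0,"az":0,"claw":1},{"x":0,"y":0,"z":-0.1,"ax":0,"ay":0,"az":0,"claw":1},{"x":0,"y":0,"z":-0.1,"ax":0,"ay":0,"az":0,"claw":1}]' 25
python3 go.py .6094 .1578 .12 -5
```

```text
time: 52.97
ee_pos: [0.4245, 0.2177, 0.0919]
eef_rot: [0.999, -0.044, -0.003, 0.001]
ft_force: [-0.8, -0.1, -0.1]
width: 0.0609
time: 53.38
ee_pos: [0.4254, 0.2182, 0.0196]
eef_rot: [0.999, -0.044, -0.002, 0.001]
ft_force: [-1.1, -0.4, 0.5]
width: 0.0608
pos [0.4254 0.2182 0.0196] az -5.0->-5.0 F [-1.1 -0.4  0.5] w 0.0608 t 53.4 j7 -0.88
shift [ 0.0009 -0.0006 -0.0004] turn [ 0.0006  0.0016 -0.    ] calls>= 1.0
time: 53.8
ee_pos: [0.4269, 0.2189, 0.0219]
eef_rot: [0.999, -0.044, 0.001, -0.0]
ft_force: [-0.9, -0.8, 6.2]
width: 0.0393
pos [0.4269 0.2189 0.0219] az -5.0->-5.0 F [-0.9 -0.8  6.2] w 0.0393 t 53.8 j7 -0.88
shift [-0.0005  0.0002  0.0019] turn [-0.0002 -0.0005  0.    ] calls>= 1.0
time: 54.22
ee_pos: [0.4284, 0.2199, 0.1252]
eef_rot: [0.999, -0.044, 0.003, -0.001]
ft_force: [1.6, 0.6, -0.0]
width: 0.0389
pos [0.4284 0.2199 0.1252] az -5.0->-5.0 F [ 1.6  0.6 -0. ] w 0.0389 t 54.2 j7 -0.76
shift [0.1857 0.0461 0.0062] turn [-0.0011 -0.0029  0.0001] calls>= 1.0
```

```bash
python3 -m crank '[{"x":0.03,"y":0.007,"z":0,"ax":0,"ay":-0.002,"az":0,"claw":1},{"x":0.07,"y":0.017,"z":0,"ax":0,"ay":-0.002,"az":0,"claw":1},{"x":0.11,"y":0.027,"z":0,"ax":0,"ay":-0.002,"az":0,"claw":1},{"x":0.15,"y":0.037,"z":0,"ax":0,"ay":-0.002,"az":0,"claw":1},{"x":0.186,"y":0.046,"z":0,"ax":0,"ay":-0.002,"az":0,"claw":1}]' 25
python3 -m crank '[{"x":0,"y":0,"z":0,"ax":0,"ay":0,"az":0,"claw":1},{"x":0,"y":0,"z":0,"ax":0,"ay":0,"az":0,"claw":1},{"x":0,"y":0,"z":0,"ax":0,"ay":0,"az":0,"claw":1},{"x":0,"y":0,"z":0,"ax":0,"ay":0,"az":0,"claw":1},{"x":0,"y":0,"z":0,"ax":0,"ay":0,"az":0,"claw":1}]' 25
python3 go.py .6098 .1574 .08 -5
```

```text
time: 54.63
ee_pos: [0.6096, 0.1548, 0.1199]
eef_rot: [0.999, -0.044, -0.002, 0.001]
ft_force: [1.0, 0.7, -0.2]
width: 0.0388
time: 55.05
ee_pos: [0.6067, 0.1574, 0.1211]
eef_rot: [0.999, -0.043, -0.002, 0.0]
ft_force: [0.1, 0.3, -0.3]
width: 0.039
pos [0.6067 0.1574 0.1211] az -4.9->-5.0 F [ 0.1  0.3 -0.3] w 0.0390 t 55.0 j7 -0.63
shift [ 0.0032 -0.0002  0.0411] turn [0.0001 0.0021 0.0009] calls>= 1.0
```

```bash
python3 -m crank '[{"x":0.003,"y":0,"z":0,"ax":0,"ay":0.002,"az":0.001,"claw":1},{"x":0.003,"y":0,"z":0.01,"ax":0,"ay":0.002,"az":0.001,"claw":1},{"x":0.003,"y":0,"z":0.02,"ax":0,"ay":0.002,"az":0.001,"claw":1},{"x":0.003,"y":0,"z":0.026,"ax":0,"ay":0.002,"az":0.001,"claw":1},{"x":0.003,"y":0,"z":0.026,"ax":0,"ay":0.002,"az":0.001,"claw":1}]' 25
python3 go.py .6098 .1574 .08 -5
python3 -m crank '[{"x":0,"y":0,"z":0.003,"ax":0,"ay":0,"az":0,"claw":1},{"x":0,"y":0,"z":0.007,"ax":0,"ay":0,"az":0,"claw":1},{"x":0,"y":0,"z":0.01,"ax":0,"ay":0,"az":0,"claw":1},{"x":0,"y":0,"z":0.013,"ax":0,"ay":0,"az":0,"claw":1},{"x":0,"y":0,"z":0.013,"ax":0,"ay":0,"az":0,"claw":1}]' 25
python3 go.py .6098 .1574 .08 -5
```

```text
time: 55.47
ee_pos: [0.6092, 0.1559, 0.0924]
eef_rot: [0.999, -0.044, -0.002, 0.001]
ft_force: [-0.8, 0.4, -0.2]
width: 0.0384
pos [0.6092 0.1559 0.0924] az -5.1->-5.0 F [-0.8  0.4 -0.2] w 0.0384 t 55.5 j7 -0.64
shift [ 0.0005 -0.0016  0.0124] turn [ 0.0006  0.0018 -0.0008] calls>= 1.0
time: 55.88
ee_pos: [0.6102, 0.1562, 0.0812]
eef_rot: [0.999, -0.045, -0.001, 0.0]
ft_force: [-0.1, -0.2, -1.1]
width: 0.0389
pos [0.6102 0.1562 0.0812] az -5.1->-5.0 F [-0.1 -0.2 -1.1] w 0.0389 t 55.9 j7 -0.65
shift [-0.0005 -0.0012  0.0012] turn [ 0.0002  0.0005 -0.0009] calls>= 1.0
```

Inside the rim, about 1 mm above the floor. I lower the last bit, release and rise.

```bash
python3 -m crank '[{"x":0,"y":-0.001,"z":0.001,"ax":0,"ay":0,"az":0,"claw":1},{"x":0,"y":-0.001,"z":0.0015,"ax":0,"ay":0,"az":0,"claw":1},{"x":0,"y":-0.001,"z":0.0015,"ax":0,"ay":0,"az":0,"claw":1},{"x":0,"y":-0.001,"z":0.0015,"ax":0,"ay":0,"az":0,"claw":1},{"x":0,"y":-0.001,"z":0.0015,"ax":0,"ay":0,"az":0,"claw":1}]' 25
python3 -m crank '[{"x":0,"y":0,"z":0,"ax":0,"ay":0,"az":0,"claw":-0.3},{"x":0,"y":0,"z":0,"ax":0,"ay":0,"az":0,"claw":-0.3},{"x":0,"y":0,"z":0,"ax":0,"ay":0,"az":0,"claw":-0.3},{"x":0,"y":0,"z":0,"ax":0,"ay":0,"az":0,"claw":-0.3},{"x":0,"y":0,"z":-0.005,"ax":0,"ay":0,"az":0,"claw":-0.3}]' 25
python3 -m crank '[{"x":0,"y":0,"z":-0.02,"ax":0,"ay":0,"az":0,"claw":-0.3},{"x":0,"y":0,"z":-0.05,"ax":0,"ay":0,"az":0,"claw":-0.3},{"x":0,"y":0,"z":-0.08,"ax":0,"ay":0,"az":0,"claw":-0.3},{"x":0,"y":0,"z":-0.12,"ax":0,"ay":0,"az":0,"claw":-0.3},{"x":0,"y":0,"z":-0.13,"ax":0,"ay":0,"az":0,"claw":-0.3}]' 25
python3 -m crank '[{"x":-0.03,"y":0,"z":0,"ax":0,"ay":0,"az":0,"claw":-0.3},{"x":-0.07,"y":0.04,"z":0,"ax":0,"ay":0,"az":0,"claw":-0.3},{"x":-0.1,"y":0.08,"z":0,"ax":0,"ay":0,"az":0,"claw":-0.3},{"x":-0.13,"y":0.12,"z":0,"ax":0,"ay":0,"az":0,"claw":-0.3},{"x":-0.16,"y":0.12,"z":0,"ax":0,"ay":0,"az":0,"claw":-0.3}]' 25
python3 -m crank '[{"x":-0.03,"y":0.02,"z":0,"ax":0,"ay":0,"az":0,"claw":-0.3},{"x":-0.05,"y":0.05,"z":0,"ax":0,"ay":0,"az":0,"claw":-0.3},{"x":-0.05,"y":0.09,"z":0,"ax":0,"ay":0,"az":0,"claw":-0.3},{"x":-0.05,"y":0.13,"z":0,"ax":0,"ay":0,"az":0,"claw":-0.3},{"x":-0.05,"y":0.15,"z":0,"ax":0,"ay":0,"az":0,"claw":-0.3}]' 25
python3 - <<'E'
from ells import *
np.set_printoptions(precision=4,suppress=True)
t=camera('top');s=camera('scene')
A=[b[1:3] for b in blobs(t,(105,90,50),(130,255,255),(230,165,320,250),20)[0]];B=[b[1:3] for b in blobs(s,(105,90,50),(130,255,255),(258,180,345,270),20)[0]]
print(A,B)
for p in A:
    for q in B:
        P,e=tri(t,p,s,q)
        if e<.005: print(P,e)
print(ells(t,150,255,(355,268,452,305),100),ells(t,0,70,(355,268,452,305),60))
a=cv2.resize(t['color'][155:330,190:470],(800,500),interpolation=2);cv2.imwrite('pics/f1.png',np.hstack([cv2.resize(a,(460,288)),cv2.resize(s['color'][180:290,230:340],(288,288),interpolation=2)]))
E
python3 arm.py
```

```text
time: 56.3
ee_pos: [0.6106, 0.1574, 0.0805]
eef_rot: [0.999, -0.045, -0.0, 0.0]
ft_force: [0.1, 0.3, -0.8]
width: 0.0393
time: 56.72
ee_pos: [0.61, 0.1572, 0.0847]
eef_rot: [0.999, -0.045, -0.001, 0.0]
ft_force: [-0.6, -0.0, -0.6]
width: 0.0558
time: 57.13
ee_pos: [0.6124, 0.1585, 0.2223]
eef_rot: [0.999, -0.044, 0.004, -0.001]
ft_force: [0.4, 0.2, -0.6]
width: 0.0566
time: 57.55
ee_pos: [0.4526, 0.0537, 0.2153]
eef_rot: [0.999, -0.046, 0.0, 0.0]
ft_force: [-0.9, -0.1, 1.5]
width: 0.0566
time: 57.97
ee_pos: [0.3888, -0.0921, 0.2162]
eef_rot: [0.999, -0.046, 0.001, 0.001]
ft_force: [0.7, -0.2, 0.7]
width: 0.0568
[(np.float64(253.5), np.float64(198.5)), (np.float64(288.7), np.float64(223.1))] [(np.float64(258.5), np.float64(225.5)), (np.float64(306.6), np.float64(225.3)), (np.float64(267.9), np.float64(229.6))]
[0.6114 0.1564 0.1273] 0.001926128839006557
[0.5588 0.0825 0.1281] 0.0016150754124100812
[] [(340, False, array([378.98, 289.84]), array([20.5, 35.2]))]
[  46   47   66   75 4114] [312.65784516 209.69485294]
width 0.018003421561135283 axis dir deg 87.77771171994853 mid [0.5970622  0.03372742 0.07      ]
from nut 87.2671348642704
to flange 84.25006519667505
```

View pics/f1.png

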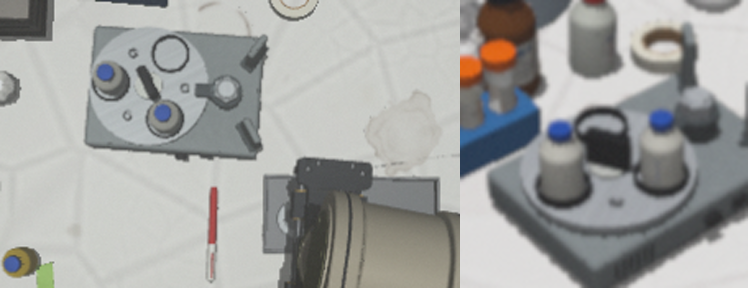

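The picture shows both samples upright in their pockets (left crop (105,75), (163,115)), the platter flat, and the arm over its edge. My own arm hides the wrench, so I move aside and check the wrench by numbers.

```bash
python3 -m crank '[{"x":0,"y":-0.04,"z":-0.02,"ax":0,"ay":0,"az":0,"claw":-0.3},{"x":0,"y":-0.08,"z":-0.04,"ax":0,"ay":0,"az":0,"claw":-0.3},{"x":0,"y":-0.12,"z":-0.04,"ax":0,"ay":0,"az":0,"claw":-0.3},{"x":0,"y":-0.16,"z":-0.04,"ax":0,"ay":0,"az":0,"claw":-0.3},{"x":0,"y":-0.18,"z":-0.04,"ax":0,"ay":0,"az":0,"claw":-0.3}]' 25
python3 -m crank '[{"x":0,"y":-0.04,"z":0,"ax":0,"ay":0,"az":0,"claw":-0.3},{"x":0,"y":-0.08,"z":0,"ax":0,"ay":0,"az":0,"claw":-0.3},{"x":0,"y":-0.12,"z":0,"ax":0,"ay":0,"az":0,"claw":-0.3},{"x":0,"y":-0.12,"z":0,"ax":0,"ay":0,"az":0,"claw":-0.3},{"x":0,"y":-0.12,"z":0,"ax":0,"ay":0,"az":0,"claw":-0.3}]' 25
python3 - <<'E'
from ells import *
np.set_printoptions(precision=4,suppress=True)
t=camera('top');s=camera('scene');print(r.read_state()['ee_pos'])
print('ring t',ells(t,150,255,(355,268,452,305),80)); print('grip t',ells(t,0,70,(355,268,452,305),60))
print('ring s',ells(s,135,255,(380,228,432,268),60));print('grip s',ells(s,0,65,(400,215,455,250),60))
for roi,n,hs in(((300,255,340,335),'marker',((170,120,60),(180,255,255))),((300,255,340,335),'marker0',((0,120,60),(6,255,255)))): print(n,blobs(t,*hs,roi,20)[0])
E
```

```text
time: 58.53
ee_pos: [0.4055, 0.0976, 0.2565]
eef_rot: [0.999, -0.041, 0.001, -0.0]
ft_force: [0.5, -1.0, -0.3]
width: 0.0564
time: 58.95
ee_pos: [0.4154, 0.2145, 0.2556]
eef_rot: [0.999, -0.041, -0.001, -0.001]
ft_force: [0.5, -0.2, 0.6]
width: 0.0568
[0.4162 0.2112 0.2554]
ring t [(497, False, array([378.75, 288.28]), array([22.2, 48.3])), (167, True, array([370.14, 287.46]), array([14.3, 15.1]))]
grip t [(123, False, array([429.05, 292.24]), array([ 5.3, 38.7]))]
ring s [(179, False, array([424.34, 261.9 ]), array([12.8, 25.5])), (356, False, array([401.68, 248.16]), array([16.5, 39.4])), (78, True, array([396.81, 251.02]), array([ 7.5, 13.4])), (117, False, array([385.55, 231.89]), array([10.1, 21.2]))]
grip s [(150, False, array([433.26, 230.26]), array([ 7.1, 30.2]))]
marker []
marker0 [(np.int32(114), np.float64(319.3), np.float64(285.2), np.int32(5), np.int32(34))]
```

Run:
```python
from h import *
from bench import close_job
t=camera('top');s=camera('scene')
print(tri(t,(370.14,287.46),s,(396.81,251.02)),tri(t,(428.6,292.3),s,(433.3,230.3)),r.read_state()['time'])
print(close_job())
```

```text
(array([ 0.42308704, -0.09867176,  0.01872673]), np.float64(0.0012832202592134327)) (array([ 0.41102188, -0.23550376,  0.01229224]), np.float64(0.00026079820147900245)) 59.15
the job is handed in; nothing more can be done
None
```

I set up the mixer and handed the job in at about 59 s of simulated time. Two samples were present and there was no sign of a third. No verdict is reported, so what follows rests on my own last checks.

- **Platter:** it sits on the three studs, with the gripper height putting its underside at 49.9 mm (50 expected). All three stud tips showed in the holes.
- **Clamp:** it took three strokes with reseating in between. At the end the arm stayed still under about 1.2 N m, so I take it to be on its stop, over the platter's edge. Without load the camera put the arm at about 87°. The flange centre lies at about 85°, so the two differ by roughly 2°, close to what this measurement can resolve.
- **Mishap on the last stroke:** I pushed too far, the ring jammed, and easing back dragged the nut about 7° off the stop. I freed the wrench with a softer grip, tightened to the stop again and lifted it off. The arm reading did not change afterwards.
- **Bottles:** both 75 mm blue-capped white bottles stand upright in separate pockets. Their caps are at 127 and 128 mm height, over the pocket centres to within about 2 mm. I did not touch the yellow bottle, the marker or the wash bottle.
- **Wrench:** it lies in its tray, about 2 mm from where it started. The ring top is at 19 mm, about 1 mm above its 18 mm start height. The grip centre came out at 12 mm, against 14 mm measured the same way at the start.

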